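# Press-on lids: stop the jars, knock the lids home, tug-test each one

## Task

Push each open jar forward against both faces of the stop-rail pocket it stands in front of, set a green lid on every jar, then take the mallet and, going from left to right as the robot sees it, strike each lid home, and put the mallet back in its cradle as you found it. Then check each jar, again from left to right: grip the lid alone and lift the jar a centimetre or so clear of the bench by it; if the lid comes away, set it back, knock it down harder and test again. Finish with every jar standing back against its stops with its lid fully home, and leave the other things on the bench alone.

Things in the scene. Friction and masses are not known exactly. Their poses are not given: they have to be found in the camera images.
- rail: Fixed zigzag stop rail of blue strip, 38 mm high, white foot bar behind it: four 90-degree V pockets, 82 mm apart, open towards the robot. Origin on the bench on the axis line of jars pushed fully home, midway along the rail; x points into the pockets, y along the rail to the left, z up. A pocket's apex is 47 mm behind the jar axis; the tips between pockets are level with it.
- stop_1 (a point): Where the axis of a jar stands, on the bench, when it touches both faces of the first (leftmost, +y) pocket.
- stop_2 (a point): The same for the second pocket.
- stop_3 (a point): The same for the third pocket.
- stop_4 (a point): The same for the fourth, rightmost pocket.
- jar_1: Loose jar of dark brown paste, on the bench 90 to 130 mm short of the first (leftmost) pocket, on the robot's side; may be absent. Body 66 mm across and 64 mm high, then a 48 mm neck with a 54 mm bead at 78 to 80 mm and the mouth at 88 mm; 0.28 to 0.44 kg. Origin at the centre of its base, z up.
- jar_2: Loose jar of amber paste, on the bench 90 to 130 mm short of the second pocket, on the robot's side; may be absent. Body 66 mm across and 64 mm high, then a 48 mm neck with a 54 mm bead at 78 to 80 mm and the mouth at 88 mm; 0.28 to 0.44 kg. Origin at the centre of its base, z up.
- jar_3: Loose jar of dark brown paste, on the bench 90 to 130 mm short of the third pocket, on the robot's side; may be absent. Body 66 mm across and 64 mm high, then a 48 mm neck with a 54 mm bead at 78 to 80 mm and the mouth at 88 mm; 0.28 to 0.44 kg. Origin at the centre of its base, z up.
- jar_4: Loose jar of honey-yellow paste, on the bench 90 to 130 mm short of the fourth (rightmost) pocket, on the robot's side; may be absent. Body 66 mm across and 64 mm high, then a 48 mm neck with a 54 mm bead at 78 to 80 mm and the mouth at 88 mm; 0.28 to 0.44 kg. Origin at the centre of its base, z up.
- lid_1: Loose green press-on lid, top up: 64 mm across, 20 mm high (16 mm skirt, 4 mm flat top), 46 g; origin at the centre of the skirt's lower rim. All lids fit any jar. Set loosely on a jar its origin is about 80 mm above the jar's base; snapped home, 72 mm (top at 92 mm). A blow of 10 to 20 N snaps it, some lids being tighter. Latched, it carries the jar; if not, it lifts off.
- lid_2: Another lid, as lid_1.
- lid_3: Another lid, as lid_1.
- lid_4: Another lid, as lid_1.
- mallet: Loose soft mallet, 0.33 kg: black rubber head, an upright cylinder 48 mm across, 70 mm high; wooden handle 20 mm wide, 24 mm high, level, reaching 192 mm from the head's axis. Origin at the centre of the head's lower, striking face; the handle lies along -x, its middle line 35 mm above the origin; z up. It balances 45 mm from the head's axis. Starts in its cradle, face 6 mm above the bench.
- mallet_tail (a point): Point on the middle line of the mallet's handle, 135 mm from the head's axis: it lies in the fork.
- cradle: Fixed white mallet cradle: a plate 75 x 75 mm, 6 mm thick, on which the head stands, and at 135 mm along -x a fork: a saddle 29.5 mm high that carries the handle, between two prongs 36 mm apart and 57 mm high. Origin on the bench under the middle of the plate; x as the mallet's, z up.
- cradle_fork (a point): Where point mallet_tail lies when the mallet is in the cradle, 41 mm above the bench.
- done_1: Bystander, leave it where it is: a finished, lidded jar, 66 mm across, 92 mm high, behind the rail.
- done_2: Bystander, leave it where it is: another finished jar.
- label_roll: Bystander, leave it where it is: a roll of labels lying flat, 90 mm across, 40 mm high.
- beaker: Bystander, leave it where it is: a clear plastic beaker, 72 mm across, 85 mm high.
- scoop: Bystander, leave it where it is: a small steel scoop with a flat handle, lying near the robot, 155 mm long, 24 mm high.

How it is judged:
On the way, in this order (a step that is already met when the one before it is completed fails the run):
1. every jar stands on the bench, pushed home against both faces of its pocket (axis within 4 mm of the stop point) and let go (horizontal distance between jar_1 and stop_1 below 0.004 m and height (world z) of each of jar_1, jar_2, jar_3, jar_4 below 0.004 m and angle between each of jar_1, jar_2, jar_3, jar_4's own z axis and vertical below 0.1 rad and contact force between the fingers and jar_1 below 0.2 N and horizontal distance between jar_2 and stop_2 below 0.004 m and contact force between the fingers and jar_2 below 0.2 N and horizontal distance between jar_3 and stop_3 below 0.004 m and contact force between the fingers and jar_3 below 0.2 N and horizontal distance between jar_4 and stop_4 below 0.004 m and contact force between the fingers and jar_4 below 0.2 N), for 0.2 s.
2. a lid sits on the mouth of every jar (centred within 12 mm, pressed home or not) and is let go (((horizontal distance between lid_1 and jar_1 below 0.012 m and z of lid_1 in the frame of jar_1 between 0.066 and 0.09 m and angle between lid_1's own z axis and vertical below 0.5 rad) or (horizontal distance between lid_2 and jar_1 below 0.012 m and z of lid_2 in the frame of jar_1 between 0.066 and 0.09 m and angle between lid_2's own z axis and vertical below 0.5 rad) or (horizontal distance between lid_3 and jar_1 below 0.012 m and z of lid_3 in the frame of jar_1 between 0.066 and 0.09 m and angle between lid_3's own z axis and vertical below 0.5 rad) or (horizontal distance between lid_4 and jar_1 below 0.012 m and z of lid_4 in the frame of jar_1 between 0.066 and 0.09 m and angle between lid_4's own z axis and vertical below 0.5 rad)) and ((horizontal distance between lid_1 and jar_2 below 0.012 m and z of lid_1 in the frame of jar_2 between 0.066 and 0.09 m and angle between lid_1's own z axis and vertical below 0.5 rad) or (horizontal distance between lid_2 and jar_2 below 0.012 m and z of lid_2 in the frame of jar_2 between 0.066 and 0.09 m and angle between lid_2's own z axis and vertical below 0.5 rad) or (horizontal distance between lid_3 and jar_2 below 0.012 m and z of lid_3 in the frame of jar_2 between 0.066 and 0.09 m and angle between lid_3's own z axis and vertical below 0.5 rad) or (horizontal distance between lid_4 and jar_2 below 0.012 m and z of lid_4 in the frame of jar_2 between 0.066 and 0.09 m and angle between lid_4's own z axis and vertical below 0.5 rad)) and ((horizontal distance between lid_1 and jar_3 below 0.012 m and z of lid_1 in the frame of jar_3 between 0.066 and 0.09 m and angle between lid_1's own z axis and vertical below 0.5 rad) or (horizontal distance between lid_2 and jar_3 below 0.012 m and z of lid_2 in the frame of jar_3 between 0.066 and 0.09 m and angle between lid_2's own z axis and vertical below 0.5 rad) or (horizontal distance between lid_3 and jar_3 below 0.012 m and z of lid_3 in the frame of jar_3 between 0.066 and 0.09 m and angle between lid_3's own z axis and vertical below 0.5 rad) or (horizontal distance between lid_4 and jar_3 below 0.012 m and z of lid_4 in the frame of jar_3 between 0.066 and 0.09 m and angle between lid_4's own z axis and vertical below 0.5 rad)) and ((horizontal distance between lid_1 and jar_4 below 0.012 m and z of lid_1 in the frame of jar_4 between 0.066 and 0.09 m and angle between lid_1's own z axis and vertical below 0.5 rad) or (horizontal distance between lid_2 and jar_4 below 0.012 m and z of lid_2 in the frame of jar_4 between 0.066 and 0.09 m and angle between lid_2's own z axis and vertical below 0.5 rad) or (horizontal distance between lid_3 and jar_4 below 0.012 m and z of lid_3 in the frame of jar_4 between 0.066 and 0.09 m and angle between lid_3's own z axis and vertical below 0.5 rad) or (horizontal distance between lid_4 and jar_4 below 0.012 m and z of lid_4 in the frame of jar_4 between 0.066 and 0.09 m and angle between lid_4's own z axis and vertical below 0.5 rad)) and contact force between the fingers and lid_1 below 0.2 N and contact force between the fingers and lid_2 below 0.2 N and contact force between the fingers and lid_3 below 0.2 N and contact force between the fingers and lid_4 below 0.2 N), for 0.2 s.
3. the mallet strikes the lid on the first (leftmost) jar (its face down on the lid, which bears on the jar with more than 3 N) (horizontal distance between mallet and jar_1 below 0.025 m and z of mallet in the frame of jar_1 below 0.106 m and ((horizontal distance between lid_1 and jar_1 below 0.012 m and z of lid_1 in the frame of jar_1 between 0.066 and 0.09 m and contact force between lid_1 and jar_1 above 3 N) or (horizontal distance between lid_2 and jar_1 below 0.012 m and z of lid_2 in the frame of jar_1 between 0.066 and 0.09 m and contact force between lid_2 and jar_1 above 3 N) or (horizontal distance between lid_3 and jar_1 below 0.012 m and z of lid_3 in the frame of jar_1 between 0.066 and 0.09 m and contact force between lid_3 and jar_1 above 3 N) or (horizontal distance between lid_4 and jar_1 below 0.012 m and z of lid_4 in the frame of jar_1 between 0.066 and 0.09 m and contact force between lid_4 and jar_1 above 3 N))).
4. the mallet strikes the lid on the second jar (its face down on the lid, which bears on the jar with more than 3 N) (horizontal distance between mallet and jar_2 below 0.025 m and z of mallet in the frame of jar_2 below 0.106 m and ((horizontal distance between lid_1 and jar_2 below 0.012 m and z of lid_1 in the frame of jar_2 between 0.066 and 0.09 m and contact force between lid_1 and jar_2 above 3 N) or (horizontal distance between lid_2 and jar_2 below 0.012 m and z of lid_2 in the frame of jar_2 between 0.066 and 0.09 m and contact force between lid_2 and jar_2 above 3 N) or (horizontal distance between lid_3 and jar_2 below 0.012 m and z of lid_3 in the frame of jar_2 between 0.066 and 0.09 m and contact force between lid_3 and jar_2 above 3 N) or (horizontal distance between lid_4 and jar_2 below 0.012 m and z of lid_4 in the frame of jar_2 between 0.066 and 0.09 m and contact force between lid_4 and jar_2 above 3 N))).
5. the mallet strikes the lid on the third jar (its face down on the lid, which bears on the jar with more than 3 N) (horizontal distance between mallet and jar_3 below 0.025 m and z of mallet in the frame of jar_3 below 0.106 m and ((horizontal distance between lid_1 and jar_3 below 0.012 m and z of lid_1 in the frame of jar_3 between 0.066 and 0.09 m and contact force between lid_1 and jar_3 above 3 N) or (horizontal distance between lid_2 and jar_3 below 0.012 m and z of lid_2 in the frame of jar_3 between 0.066 and 0.09 m and contact force between lid_2 and jar_3 above 3 N) or (horizontal distance between lid_3 and jar_3 below 0.012 m and z of lid_3 in the frame of jar_3 between 0.066 and 0.09 m and contact force between lid_3 and jar_3 above 3 N) or (horizontal distance between lid_4 and jar_3 below 0.012 m and z of lid_4 in the frame of jar_3 between 0.066 and 0.09 m and contact force between lid_4 and jar_3 above 3 N))).
6. the mallet strikes the lid on the fourth (rightmost) jar (its face down on the lid, which bears on the jar with more than 3 N) (horizontal distance between mallet and jar_4 below 0.025 m and z of mallet in the frame of jar_4 below 0.106 m and ((horizontal distance between lid_1 and jar_4 below 0.012 m and z of lid_1 in the frame of jar_4 between 0.066 and 0.09 m and contact force between lid_1 and jar_4 above 3 N) or (horizontal distance between lid_2 and jar_4 below 0.012 m and z of lid_2 in the frame of jar_4 between 0.066 and 0.09 m and contact force between lid_2 and jar_4 above 3 N) or (horizontal distance between lid_3 and jar_4 below 0.012 m and z of lid_3 in the frame of jar_4 between 0.066 and 0.09 m and contact force between lid_3 and jar_4 above 3 N) or (horizontal distance between lid_4 and jar_4 below 0.012 m and z of lid_4 in the frame of jar_4 between 0.066 and 0.09 m and contact force between lid_4 and jar_4 above 3 N))).
7. the first (leftmost) jar hangs clear of the bench by its lid (more than 5 mm up, no finger on the jar, lid still home) (height (world z) of jar_1 above 0.005 m and contact force between the fingers and jar_1 below 0.3 N and ((horizontal distance between lid_1 and jar_1 below 0.006 m and z of lid_1 in the frame of jar_1 between 0.0695 and 0.0785 m) or (horizontal distance between lid_2 and jar_1 below 0.006 m and z of lid_2 in the frame of jar_1 between 0.0695 and 0.0785 m) or (horizontal distance between lid_3 and jar_1 below 0.006 m and z of lid_3 in the frame of jar_1 between 0.0695 and 0.0785 m) or (horizontal distance between lid_4 and jar_1 below 0.006 m and z of lid_4 in the frame of jar_1 between 0.0695 and 0.0785 m))), for 0.2 s.
8. the second jar hangs clear of the bench by its lid (more than 5 mm up, no finger on the jar, lid still home) (height (world z) of jar_2 above 0.005 m and contact force between the fingers and jar_2 below 0.3 N and ((horizontal distance between lid_1 and jar_2 below 0.006 m and z of lid_1 in the frame of jar_2 between 0.0695 and 0.0785 m) or (horizontal distance between lid_2 and jar_2 below 0.006 m and z of lid_2 in the frame of jar_2 between 0.0695 and 0.0785 m) or (horizontal distance between lid_3 and jar_2 below 0.006 m and z of lid_3 in the frame of jar_2 between 0.0695 and 0.0785 m) or (horizontal distance between lid_4 and jar_2 below 0.006 m and z of lid_4 in the frame of jar_2 between 0.0695 and 0.0785 m))), for 0.2 s.
9. the third jar hangs clear of the bench by its lid (more than 5 mm up, no finger on the jar, lid still home) (height (world z) of jar_3 above 0.005 m and contact force between the fingers and jar_3 below 0.3 N and ((horizontal distance between lid_1 and jar_3 below 0.006 m and z of lid_1 in the frame of jar_3 between 0.0695 and 0.0785 m) or (horizontal distance between lid_2 and jar_3 below 0.006 m and z of lid_2 in the frame of jar_3 between 0.0695 and 0.0785 m) or (horizontal distance between lid_3 and jar_3 below 0.006 m and z of lid_3 in the frame of jar_3 between 0.0695 and 0.0785 m) or (horizontal distance between lid_4 and jar_3 below 0.006 m and z of lid_4 in the frame of jar_3 between 0.0695 and 0.0785 m))), for 0.2 s.
10. the fourth (rightmost) jar hangs clear of the bench by its lid (more than 5 mm up, no finger on the jar, lid still home) (height (world z) of jar_4 above 0.005 m and contact force between the fingers and jar_4 below 0.3 N and ((horizontal distance between lid_1 and jar_4 below 0.006 m and z of lid_1 in the frame of jar_4 between 0.0695 and 0.0785 m) or (horizontal distance between lid_2 and jar_4 below 0.006 m and z of lid_2 in the frame of jar_4 between 0.0695 and 0.0785 m) or (horizontal distance between lid_3 and jar_4 below 0.006 m and z of lid_3 in the frame of jar_4 between 0.0695 and 0.0785 m) or (horizontal distance between lid_4 and jar_4 below 0.006 m and z of lid_4 in the frame of jar_4 between 0.0695 and 0.0785 m))), for 0.2 s.
At the end, for the whole second after the job is handed in: Every jar present stands upright on the bench with its axis within 8 mm of its stop point and a lid home on it (lid origin 69.5 to 74.5 mm above the jar's base, centred within 4 mm); the mallet stands in its cradle (head within 20 mm of its place, handle in the fork); all at rest (horizontal distance between jar_1 and stop_1 below 0.008 m and height (world z) of each of jar_1, jar_2, jar_3, jar_4 below 0.004 m and angle between each of jar_1, jar_2, jar_3, jar_4's own z axis and vertical below 0.08 rad and linear speed of each of jar_1, jar_2, jar_3, jar_4, mallet below 0.02 m/s and ((horizontal distance between lid_1 and jar_1 below 0.004 m and z of lid_1 in the frame of jar_1 between 0.0695 and 0.0745 m) or (horizontal distance between lid_2 and jar_1 below 0.004 m and z of lid_2 in the frame of jar_1 between 0.0695 and 0.0745 m) or (horizontal distance between lid_3 and jar_1 below 0.004 m and z of lid_3 in the frame of jar_1 between 0.0695 and 0.0745 m) or (horizontal distance between lid_4 and jar_1 below 0.004 m and z of lid_4 in the frame of jar_1 between 0.0695 and 0.0745 m)) and horizontal distance between jar_2 and stop_2 below 0.008 m and ((horizontal distance between lid_1 and jar_2 below 0.004 m and z of lid_1 in the frame of jar_2 between 0.0695 and 0.0745 m) or (horizontal distance between lid_2 and jar_2 below 0.004 m and z of lid_2 in the frame of jar_2 between 0.0695 and 0.0745 m) or (horizontal distance between lid_3 and jar_2 below 0.004 m and z of lid_3 in the frame of jar_2 between 0.0695 and 0.0745 m) or (horizontal distance between lid_4 and jar_2 below 0.004 m and z of lid_4 in the frame of jar_2 between 0.0695 and 0.0745 m)) and horizontal distance between jar_3 and stop_3 below 0.008 m and ((horizontal distance between lid_1 and jar_3 below 0.004 m and z of lid_1 in the frame of jar_3 between 0.0695 and 0.0745 m) or (horizontal distance between lid_2 and jar_3 below 0.004 m and z of lid_2 in the frame of jar_3 between 0.0695 and 0.0745 m) or (horizontal distance between lid_3 and jar_3 below 0.004 m and z of lid_3 in the frame of jar_3 between 0.0695 and 0.0745 m) or (horizontal distance between lid_4 and jar_3 below 0.004 m and z of lid_4 in the frame of jar_3 between 0.0695 and 0.0745 m)) and horizontal distance between jar_4 and stop_4 below 0.008 m and ((horizontal distance between lid_1 and jar_4 below 0.004 m and z of lid_1 in the frame of jar_4 between 0.0695 and 0.0745 m) or (horizontal distance between lid_2 and jar_4 below 0.004 m and z of lid_2 in the frame of jar_4 between 0.0695 and 0.0745 m) or (horizontal distance between lid_3 and jar_4 below 0.004 m and z of lid_3 in the frame of jar_4 between 0.0695 and 0.0745 m) or (horizontal distance between lid_4 and jar_4 below 0.004 m and z of lid_4 in the frame of jar_4 between 0.0695 and 0.0745 m)) and horizontal distance between mallet and cradle below 0.02 m and height (world z) of mallet below 0.012 m and angle between mallet's own z axis and vertical below 0.12 rad and horizontal distance between mallet_tail and cradle_fork below 0.025 m and distance between mallet_tail and cradle_fork below 0.03 m); the robot touches nothing.
It fails at once if a bystander (finished jar, label roll, beaker or scoop) is moved more than 30 mm (distance of any of done_1, done_2, label_roll, beaker, scoop from where it was at the start of the episode above 0.03 m).
Of jar_1, jar_2, jar_3, jar_4 only 3 to 4 are there at a start; the rules pass over those that are not, and their reading is None.
At some moment in a run one of jar_1, jar_2, jar_3, jar_4 may be knocked a few centimetres aside while the robot is not near it.
It also fails if it takes over 210 s, if anything falls off the work surface, if the arm or the gripper's body presses on something with over 40 N, if the wrist force passes 120 N, or if a joint passes its speed limit or range.

## Robot

A 7-joint arm with a two-finger parallel gripper is mounted at the origin on the work surface. World frame = base frame: x ahead of the robot, y to its left, z up, the work surface at z = 0. Lengths are in m, angles in rad, forces in N, time in s.
With the tool pointing down it reaches from about 0.4 to 0.925 m from the base axis. Payload 4.1 kg.
Tool frame: the origin (TCP) lies midway between the tips of the shut fingers; the grasp point (between the pads) lies 19 mm behind it; x points along the fingers, y is the direction in which the jaws open and shut, and the axes are right-handed (so a half turn about x gives the same grasp; the last joint's range is limited). The gripper opens to 85 mm and grips with 20 to 120 N. Pads are 22 mm wide; open, the fingers measure 114 mm over their backs; the gripper's body (76 mm by 85 mm) begins 54 mm behind the grasp point. The pads swing forward as they close: fully open they stand 13 mm farther back than shut.
Start: joints at [1.073, 0.398, 0.045, 1.537, -0.019, 1.207, -0.051], TCP at [0.252, -0.599, 0.231] pointing down, gripper open.
Joint ranges: [-2.82, 2.82], [-0.49, 2.23], [-1.37, 1.46], [0, 2.46], [-1.36, 4.5], [0.23, 2], [-2.94, 2.94]. Speed limits (rad/s): [2.57, 2.57, 3.14, 3.14, 3.14, 3.14, 3.14].

## Interface

Orientations are given as a unit quaternion [x, y, z, w].
In Python, from plant import bot, snapshot, camera_info, silhouettes, place_of gives the robot as it stands. The module is installed in compiled form; this text tells all that it offers.
- The arm moves only by the tool servo_tool, never from a script. Its argument "increments" is one flat list of numbers, 6 for each row, row after row: the shift along the tool's x, y, z in units of 40 mm (1.0 is 40 mm), then the turn, a rotation vector about the tool's x, y, z in units of 5 degrees (1.0 is 5 degrees). A call has 1 to 20 rows; each row is the pose to reach, as a shift and turn from the pose measured when the call began, along the tool's axes at that moment; what a row does not reach only later rows make up. A row lasts 1/12 s, in which the tool goes at most 41.7 mm and 7.16 degrees, less where a joint would pass 70% of its speed; a pose out of reach is approached as far as the arm can. A call with a gripper value outside its range is refused whole. "gripper" is the opening in per cent of the stroke, from 0 (shut) to 100 (fully open), set as the call begins (left out, the last holds). The fingers move at their own pace and stop on an object; the grip force is fixed at half the most. Time passes only in rows, so rows that repeat a pose let the fingers close. It gives the time, the measured TCP pose, the force and the opening at its end, in the units of the state.
- bot.sense(): the state, without advancing time (a new reading comes with each control period).
- snapshot(name): name is "side" or "top" or "wrist"; returns the picture (384x512x3 uint8, red, green, blue); there is no depth.
- camera_info(name): a dict with "fx", "fy", "cx", "cy" (pixels), "extrinsics" (4x4, takes a point from camera to world coordinates). Camera axes: x right, y down, z forward; pixel columns grow to the right and rows downward; lengths in m; the calibration is good to about 2 mm. A picture is of the moment at which its call begins: read the wrist's pose just before it. camera_info takes no time and is no camera call; for the wrist camera it gives the pose at the moment of the call.
- bot.job_done(): hands the job in, once; it reports no verdict.
Trained networks look in the newest picture that a camera, given by its name, has taken for a name from the list of things; names that differ only in an ending like _2 or _b are one class to them, and where a whole thing is asked for, a point or a joint stands for the part that bears it (a point fixed in the world has none). Each returns a list of dicts, best first, with "p" (0 to 1); they miss things now and then, are a little off and sometimes report something else, mostly with a low value. They report only what shows in the picture. A call takes as long as a camera call.
- silhouettes(camera, target): "region" (384x512 bool, what is visible of it).
- place_of(camera, target): "location" ([x, y, z] in m, in world coordinates, good to about 4 mm: a listed point, or the origin of a listed thing).
The state is a dict: "clock": time; "joint_pos": joint angles; "joint_vel": joint speeds; "joint_efforts": joint torques, N m; "tool_pos": TCP position; "tcp_rot": TCP orientation; "ft_force": force on the tool from outside, world axes, zero at the start; "wrist_torque": the same for the moment, N m; "gripper_width": finger opening in m.
Only numpy, scipy, OpenCV 4.12 (cv2) and the standard library are available. Lean on these libraries where they do the work, as an engineer would, in place of code of your own. Each camera call takes 0.05 s, during which the arm holds its last target.

## Working session

There is one attempt and no reset: what is moved stays moved. The work goes in short steps, Python scripts to look and compute and a tool call to move; the robot and the scene stay as the last step left them, time stands still between calls to the robot, and variables do not carry over. Pictures are saved under pics/ and viewed, and the job is handed in when it is done.

Besides the shell and the picture viewer there is one more tool, called after "Emit:" by a JSON object that holds its "op" and its "data". servo_tool: Moves the arm, as the interface text tells. Its arguments: {"type":"object","properties":{"increments":{"type":"array","items":{"type":"number"}},"gripper":{"type":"number"}},"required":["increments"]}

```bash
mkdir -p pics; cat > h.py <<'E'
import numpy as np, cv2
from plant import bot, snapshot, camera_info, silhouettes, place_of
from scipy.spatial.transform import Rotation as R
def save(n,f):
    im=snapshot(n); cv2.imwrite('pics/'+f,im[:,:,::-1]); return im
E
python3 - <<'E'
from h import *
s=bot.sense()
for k,v in s.items(): print(k,np.round(v,4))
print(R.from_quat(s['tcp_rot']).as_matrix().round(3))
for c in ['side','top','wrist']:
    save(c,c+'0.png'); i=camera_info(c); print(c,i['fx'],i['cx'],i['cy'],np.round(i['extrinsics'],3).tolist())
    if c!='wrist':
      for t in ['rail','stop_1','jar_1','jar_2','jar_3','jar_4','lid_1','mallet','mallet_tail','cradle','cradle_fork','scoop','beaker','label_roll','done_1']:
        try: print(t,[(np.round(d['location'],3).tolist(),round(d['p'],2)) for d in place_of(c,t)][:6])
        except Exception as e: print(t,e)
print(bot.sense()['clock'])
E
```

```text
clock 0.0
joint_pos [ 1.073   0.3992  0.045   1.5379 -0.0187  1.2069 -0.0507]
joint_vel [ 0.0019  0.     -0.0004  0.0013 -0.0009 -0.0003 -0.0003]
joint_efforts [-6.00000e-04 -4.75128e+01  1.36470e+00 -2.54227e+01  1.15000e-02
  9.50000e-03 -0.00000e+00]
tool_pos [ 0.2522 -0.5984  0.2303]
tcp_rot [-0.6929 -0.1408  0.6933 -0.1394]
ft_force [-0.1008 -0.3905  0.1014]
wrist_torque [-0.0445 -0.0208  0.024 ]
gripper_width 0.0854
[[-0.001  0.388 -0.921]
 [ 0.002 -0.921 -0.388]
 [-1.    -0.002  0.   ]]
side 349.26981695239675 252.7113543270535 195.1829581007688 [[0.99, -0.115, 0.077, 0.502], [-0.136, -0.735, 0.665, -0.519], [-0.02, -0.669, -0.743, 0.696], [0.0, 0.0, 0.0, 1.0]]
rail [([0.604, 0.006, 0.003], 0.69)]
stop_1 [([0.61, -0.036, -0.002], 0.74), ([0.584, 0.126, 0.001], 0.71), ([0.62, -0.115, -0.0], 0.59), ([0.597, 0.047, 0.0], 0.55), ([0.45, 0.373, -0.007], 0.27)]
jar_1 [([0.507, -0.132, 0.0], 0.94), ([0.491, 0.025, 0.003], 0.93), ([0.479, 0.105, 0.002], 0.59)]
jar_2 [([0.507, -0.132, 0.0], 0.94), ([0.491, 0.025, 0.003], 0.93), ([0.479, 0.105, 0.002], 0.59)]
jar_3 [([0.507, -0.132, 0.0
[... 1969 characters left out ...]
)]
mallet_tail [([0.43, -0.283, 0.041], 0.61)]
cradle [([0.562, -0.297, -0.001], 0.71)]
cradle_fork [([0.429, -0.288, 0.04], 0.72), ([0.621, 0.265, 0.003], 0.17)]
scoop [([0.425, 0.273, 0.003], 0.73), ([0.755, -0.177, 0.004], 0.61), ([0.357, -0.174, -0.003], 0.54)]
beaker [([0.641, 0.434, 0.001], 0.78)]
label_roll [([0.744, 0.286, -0.001], 0.6)]
done_1 [([0.755, -0.175, 0.002], 0.92), ([0.745, -0.263, 0.002], 0.71), ([0.359, -0.174, -0.002], 0.68), ([0.64, 0.437, -0.001], 0.67), ([0.623, -0.113, 0.003], 0.25)]
wrist 336.85083061339736 258.77062562155294 188.76719270599477 [[0.388, -0.873, -0.295, 0.329], [-0.921, -0.368, -0.125, -0.567], [0.0, 0.32, -0.947, 0.374], [0.0, 0.0, 0.0, 1.0]]
1.65
```

```bash
python3 -c "
import cv2,numpy as np
a=cv2.imread('pics/side0.png');b=cv2.imread('pics/top0.png')
cv2.imwrite('pics/a.png',cv2.resize(a,(800,600)));cv2.imwrite('pics/b.png',cv2.resize(b,(800,600)))"
```

```text
(no output)
```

View pics/a.png

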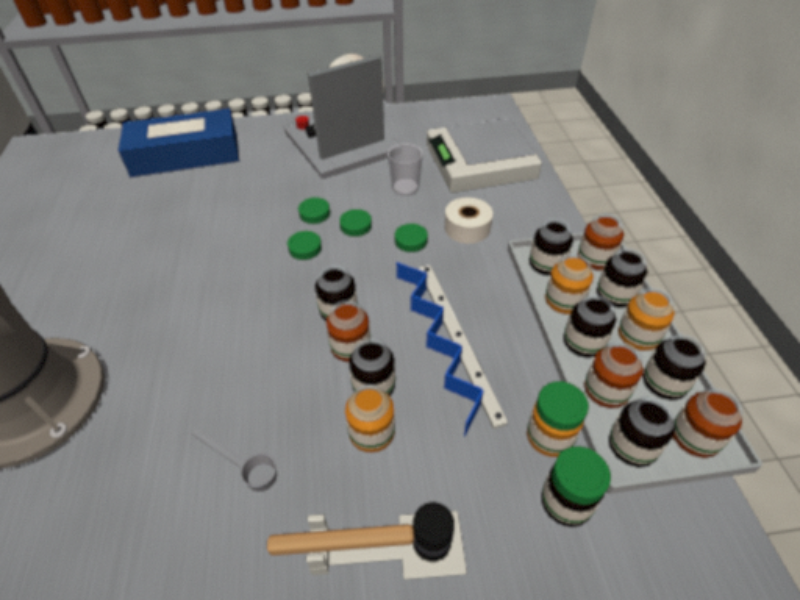

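View pics/b.png

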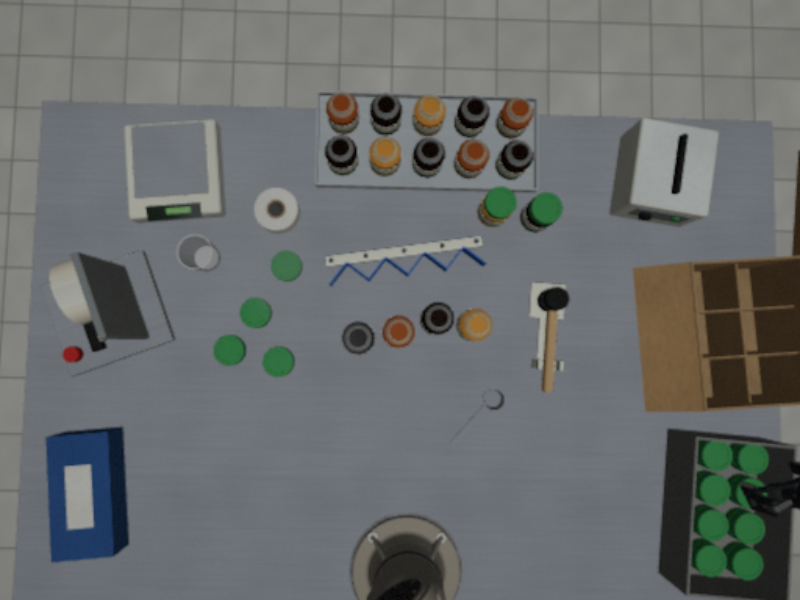

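```bash
cat >> h.py <<'E'
def rot(psi):
    c,s=np.cos(psi),np.sin(psi)
    return np.array([[0,s,-c],[0,-c,-s],[-1,0,0.]])
def plan(*way, show=True):
    """way: (x,y,z,psi_deg,nrows)  from the measured pose"""
    s=bot.sense(); p0=np.array(s['tool_pos']); R0=R.from_quat(s['tcp_rot']).as_matrix()
    zc=-R0[:,2]; psi0=np.degrees(np.arctan2(zc[1],zc[0]))
    cur=np.array([*p0,psi0]); rows=[]
    for w in way:
        t=np.array(w[:4],float); n=w[4]
        t[3]=cur[3]+(t[3]-cur[3]+180)%360-180
        for k in range(1,n+1):
            q=cur+(t-cur)*k/n
            d=R0.T@(q[:3]-p0)/0.04
            rv=R.from_matrix(R0.T@rot(np.radians(q[3]))).as_rotvec(degrees=True)/5
            rows.append(np.r_[d,rv])
        cur=t
    rows=np.round(rows,2)+0.
    print(len(rows),'rows:', ', '.join('[]'.join(['','']) + ','.join(f'{v:g}' for v in r) for r in rows))
def st():
    s=bot.sense(); zc=-R.from_quat(s['tcp_rot']).as_matrix()[:,2]
    print('t',round(s['clock'],2),'p',np.round(s['tool_pos'],4),'psi',np.round(np.degrees(np.arctan2(zc[1],zc[0])),1),'F',np.round(s['ft_force'],1),'w',round(s['gripper_width'],4),'q',np.round(s['joint_pos'],2))
YAW=np.radians(8.66); RX=np.array([np.cos(YAW),np.sin(YAW)]); RY=np.array([-RX[1],RX[0]])
def locs(cam,t,n=6):
    return [(np.round(d['location'],4).tolist(),round(d['p'],2)) for d in place_of(cam,t)][:n]
E
python3 - <<'E'
from h import *
# fit rail
S=np.array([[.584,.126],[.597,.047],[.610,-.036],[.620,-.115]]);T=np.array([[.585,.128],[.598,.044],[.612,-.034],[.623,-.117]])
M=(S+T)/2; print(M.mean(0), M)
k=np.array([1.5,.5,-.5,-1.5]); v=(k[:,None]*M).sum(0)/5; print(v, np.degrees(np.arctan2(-v[0],v[1])))
c=M.mean(0)
yaw=np.arctan2(-v[0],v[1]); RY=np.array([-np.sin(yaw),np.cos(yaw)])
for i in range(4): print(c+RY*.082*k[i])
p=c+RY*.082*k[3]
b=p-RX*0.19
plan((0.40,-0.33,.25,8.66,8),(b[0],b[1],.10,8.66,8))
print(b)
E
```

```text
[0.603625 0.005375] [[ 0.5845  0.127 ]
 [ 0.5975  0.0455]
 [ 0.611  -0.035 ]
 [ 0.6215 -0.116 ]]
[-0.01245  0.08095] 8.743502908669287
[0.58492761 0.12694559]
[0.59739254 0.04589853]
[ 0.60985746 -0.03514853]
[ 0.62232239 -0.11619559]
16 rows: []-0.06,-0.6,-0.75,0.35,0,0, []-0.12,-1.19,-1.5,0.71,0,0, []-0.18,-1.79,-2.25,1.06,0,0, []-0.23,-2.38,-3.01,1.42,0,0, []-0.29,-2.98,-3.76,1.77,0,0, []-0.35,-3.57,-4.51,2.13,0,0, []-0.41,-4.17,-5.26,2.48,0,0, []-0.47,-4.76,-6.01,2.84,0,0, []0,-5.26,-6.34,2.84,0,0, []0.47,-5.75,-6.66,2.84,0,0, []0.94,-6.24,-6.98,2.84,0,0, []1.41,-6.73,-7.31,2.84,0,0, []1.88,-7.22,-7.63,2.84,0,0, []2.35,-7.71,-7.96,2.84,0,0, []2.81,-8.21,-8.28,2.84,0,0, []3.28,-8.7,-8.6,2.84,0,0
[ 0.43448853 -0.14480402]
```

Emit:
{"op": "servo_tool", "data": {"increments": [-0.06,-0.6,-0.75,0.35,0,0,-0.12,-1.19,-1.5,0.71,0,0,-0.18,-1.79,-2.25,1.06,0,0,-0.23,-2.38,-3.01,1.42,0,0,-0.29,-2.98,-3.76,1.77,0,0,-0.35,-3.57,-4.51,2.13,0,0,-0.41,-4.17,-5.26,2.48,0,0,-0.47,-4.76,-6.01,2.84,0,0,0,-5.26,-6.34,2.84,0,0,0.47,-5.75,-6.66,2.84,0,0,0.94,-6.24,-6.98,2.84,0,0,1.41,-6.73,-7.31,2.84,0,0,1.88,-7.22,-7.63,2.84,0,0,2.35,-7.71,-7.96,2.84,0,0,2.81,-8.21,-8.28,2.84,0,0,3.28,-8.7,-8.6,2.84,0,0,3.28,-8.7,-8.6,2.84,0,0], "gripper": 0}}

```text
clock: 3.07
tool_pos: [0.4327, -0.1391, 0.0972]
tcp_rot: [-0.703, -0.057, 0.707, -0.054]
ft_force: [-0.6, -0.2, 0.3]
gripper_width: -0.0001
```

```bash
python3 - <<'E'
from h import *
st()
save('wrist','w1.png'); 
for t in ['jar_1','stop_1']: print(locs('wrist',t))
E
```

```text
t 3.07 p [ 0.4327 -0.1391  0.0972] psi 9.1 F [-0.6 -0.2  0.3] w -0.0001 q [ 0.42  0.22 -0.23  2.12  0.07  0.81 -1.26]
[([0.489, 0.0272, -0.001], 0.71), ([0.5212, -0.0551, 0.0004], 0.56), ([0.5092, -0.1318, 0.0011], 0.56)]
[]
```

View pics/w1.png

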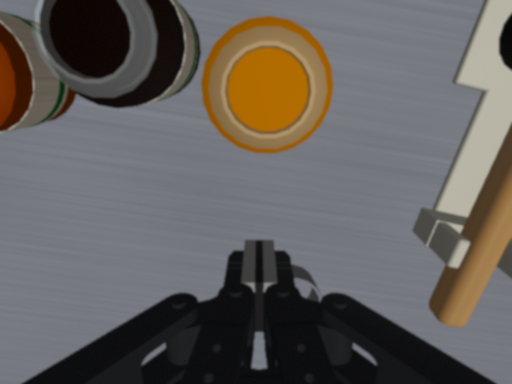

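```bash
cat >> h.py <<'E'
YAW=np.radians(8.74); RX=np.array([np.cos(YAW),np.sin(YAW)]); RY=np.array([-RX[1],RX[0]])
C0=np.array([.6036,.0054])
STOP=[C0+RY*.082*k for k in (1.5,.5,-.5,-1.5)]
def tl(i,s,l): return STOP[i-1]+RX*s+RY*l
E
python3 - <<'E'
from h import *
a=tl(4,-.19,.0015); b=tl(4,-.05,.0015)
plan((*a,.034,8.74,3),(*b,.034,8.74,14),(*b,.034,8.74,1))
E
```

```text
18 rows: []0.55,-0.01,0,-0.01,0,-0.01, []1.11,-0.03,0,-0.01,0,-0.01, []1.66,-0.04,0,-0.02,0,-0.01, []1.66,-0.04,-0.25,-0.02,0,-0.01, []1.66,-0.04,-0.5,-0.02,0,-0.01, []1.66,-0.04,-0.75,-0.02,0,-0.01, []1.66,-0.05,-1,-0.02,0,-0.01, []1.66,-0.05,-1.25,-0.02,0,-0.01, []1.66,-0.05,-1.5,-0.02,0,-0.01, []1.66,-0.05,-1.75,-0.02,0,-0.01, []1.66,-0.05,-2,-0.02,0,-0.01, []1.66,-0.05,-2.25,-0.02,0,-0.01, []1.66,-0.05,-2.5,-0.02,0,-0.01, []1.66,-0.05,-2.75,-0.02,0,-0.01, []1.66,-0.05,-3,-0.02,0,-0.01, []1.66,-0.05,-3.25,-0.02,0,-0.01, []1.66,-0.05,-3.5,-0.02,0,-0.01, []1.66,-0.05,-3.5,-0.02,0,-0.01
```

Emit:
{"op": "servo_tool", "data": {"increments": [0.55,-0.01,0,0,0,0,1.11,-0.03,0,0,0,0,1.66,-0.04,0,0,0,0,1.66,-0.04,-0.25,0,0,0,1.66,-0.04,-0.5,0,0,0,1.66,-0.04,-0.75,0,0,0,1.66,-0.05,-1,0,0,0,1.66,-0.05,-1.25,0,0,0,1.66,-0.05,-1.5,0,0,0,1.66,-0.05,-1.75,0,0,0,1.66,-0.05,-2,0,0,0,1.66,-0.05,-2.25,0,0,0,1.66,-0.05,-2.5,0,0,0,1.66,-0.05,-2.75,0,0,0,1.66,-0.05,-3,0,0,0,1.66,-0.05,-3.25,0,0,0,1.66,-0.05,-3.5,0,0,0,1.66,-0.05,-3.5,0,0,0], "gripper": 0}}

```text
clock: 4.72
tool_pos: [0.5764, -0.1212, 0.0343]
tcp_rot: [0.707, 0.054, -0.703, 0.054]
ft_force: [-0.0, 0.6, 0.3]
gripper_width: -0.0002
```

```bash
python3 - <<'E'
from h import *
st()
b=tl(4,-.042,.0015)
plan((*b,.034,8.74,5))
for c in ['top','side']:
    save(c,c+'1.png'); print(locs(c,'jar_1'))
E
```

```text
t 4.72 p [ 0.5764 -0.1212  0.0343] psi 8.7 F [-0.   0.6  0.3] w -0.0002 q [ 0.3   0.51 -0.21  1.86  0.14  0.78 -1.4 ]
5 rows: []0,0,-0.02,0,-0.06,-0.01, []0,0,-0.04,0,-0.06,-0.01, []0,0.01,-0.06,0,-0.06,-0.01, []0.01,0.01,-0.08,0,-0.06,-0.01, []0.01,0.01,-0.1,0,-0.06,-0.01
[([0.4921, 0.0246, -0.0008], 0.8), ([0.4772, 0.1066, 0.0041], 0.7), ([0.6218, -0.1129, -0.0014], 0.63), ([0.6121, -0.0326, 0.0018], 0.53)]
[([0.4782, 0.1043, 0.0002], 0.85), ([0.524, -0.0552, 0.0009], 0.68), ([0.6182, -0.115, 0.0005], 0.58), ([0.7489, -0.1732, 0.0025], 0.17)]
```

Emit:
{"op": "servo_tool", "data": {"increments": [0,0,-0.03,0,0,0,0,0,-0.06,0,0,0,0,0,-0.1,0,0,0,0,0,-0.1,0,0,0]}}

```text
clock: 5.25
tool_pos: [0.5767, -0.1214, 0.034]
tcp_rot: [0.705, 0.053, -0.705, 0.054]
ft_force: [-1.5, -0.2, 2.7]
gripper_width: -0.0001
```

Emit:
{"op": "servo_tool", "data": {"increments": [0,0,-0.06,0,0,0,0,0,-0.12,0,0,0,0,0,-0.2,0,0,0,0,0,-0.2,0,0,0,0,0,-0.2,0,0,0]}}

```text
clock: 5.67
tool_pos: [0.5781, -0.1237, 0.0335]
tcp_rot: [-0.7, -0.051, 0.71, -0.054]
ft_force: [-14.5, -5.0, 12.2]
gripper_width: 0.0001
```

```bash
python3 - <<'E'
from h import *
st()
save('wrist','w2.png'); 
for c in ['top','side']:
    save(c,c+'1.png'); print(locs(c,'jar_1'))
E
```

```text
t 5.67 p [ 0.5781 -0.1237  0.0335] psi 8.5 F [-14.5  -5.   12.2] w 0.0001 q [ 0.29  0.52 -0.2   1.84  0.15  0.8  -1.41]
[([0.491, 0.0229, 0.0002], 0.92), ([0.5226, -0.0532, -0.0032], 0.69), ([0.6246, -0.1102, -0.0009], 0.69), ([0.4748, 0.1088, 0.0023], 0.65)]
[([0.52, -0.0559, -0.0006], 0.96), ([0.4952, 0.0288, 0.0022], 0.84), ([0.6178, -0.1167, -0.002], 0.58), ([0.6216, -0.1148, -0.003], 0.41)]
```

View pics/w2.png

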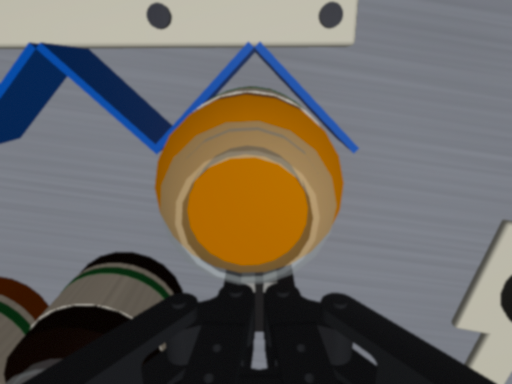

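```bash
cat >> h.py <<'E'
def push(i,i0,s0,l,s00):
    # retreat in pocket i0, go over to pocket i, push
    a=tl(i0,s00,0);b=tl(i,s0,l);c=tl(i,-.055,l);d=tl(i,-.041,l)
    plan((*a,.034,8.74,5),(*b,.034,8.74,4)); 
def push2(i,l):
    c=tl(i,-.055,l);d=tl(i,-.0415,l)
    plan((*c,.034,8.74,9),(*d,.034,8.74,8),(*d,.034,8.74,1)); 
E
python3 -c "
from h import *
push(3,4,-.155,-.0025,-.155)"
```

```text
9 rows: []0,0,0.55,-0.01,0.15,-0.02, []0.01,0,1.1,-0.02,0.15,-0.02, []0.01,0,1.65,-0.03,0.15,-0.02, []0.02,-0.01,2.2,-0.04,0.15,-0.02, []0.02,-0.01,2.75,-0.05,0.15,-0.02, []0.02,-0.5,2.76,-0.05,0.15,-0.02, []0.02,-1,2.76,-0.05,0.15,-0.02, []0.02,-1.5,2.76,-0.05,0.15,-0.02, []0.02,-1.99,2.76,-0.05,0.15,-0.02
```

Emit:
{"op": "servo_tool", "data": {"increments": [0,0,0.55,0,0.15,0,0.01,0,1.1,0,0.15,0,0.01,0,1.65,-0.03,0.15,0,0.02,-0.01,2.2,-0.04,0.15,-0.02,0.02,-0.01,2.75,-0.05,0.15,-0.02,0.02,-0.5,2.76,-0.05,0.15,-0.02,0.02,-1,2.76,-0.05,0.15,-0.02,0.02,-1.5,2.76,-0.05,0.15,-0.02,0.02,-1.99,2.76,-0.05,0.15,-0.02,0.02,-1.99,2.76,-0.05,0.15,-0.02]}}

```text
clock: 6.75
tool_pos: [0.4574, -0.0571, 0.0343]
tcp_rot: [0.705, 0.057, -0.704, 0.055]
ft_force: [-0.2, 0.7, -0.2]
gripper_width: 0.0002
```

```bash
python3 -c "
from h import *
st();push2(3,-.0025)"
```

```text
t 6.75 p [ 0.4574 -0.0571  0.0343] psi 9.1 F [-0.2  0.7 -0.2] w 0.0002 q [ 0.24  0.34 -0.24  2.15  0.13  0.66 -1.5 ]
18 rows: []0,0.01,-0.27,0.01,-0.02,0.02, []0,0.03,-0.55,0.02,-0.02,0.02, []0,0.04,-0.82,0.02,-0.02,0.02, []0,0.05,-1.1,0.03,-0.02,0.02, []0.01,0.06,-1.37,0.04,-0.02,0.02, []0.01,0.08,-1.65,0.05,-0.02,0.02, []0.01,0.09,-1.92,0.05,-0.02,0.02, []0.01,0.1,-2.2,0.06,-0.02,0.02, []0.01,0.11,-2.47,0.07,-0.02,0.02, []0.01,0.11,-2.52,0.07,-0.02,0.02, []0.01,0.11,-2.56,0.07,-0.02,0.02, []0.01,0.11,-2.6,0.07,-0.02,0.02, []0.01,0.12,-2.64,0.07,-0.02,0.02, []0.01,0.12,-2.69,0.07,-0.02,0.02, []0.01,0.12,-2.73,0.07,-0.02,0.02, []0.01,0.12,-2.77,0.07,-0.02,0.02, []0.01,0.12,-2.81,0.07,-0.02,0.02, []0.01,0.12,-2.81,0.07,-0.02,0.02
```

Emit:
{"op": "servo_tool", "data": {"increments": [0,0.01,-0.27,0.01,-0.02,0.02,0,0.03,-0.55,0.02,-0.02,0.02,0,0.04,-0.82,0.02,-0.02,0.02,0,0.05,-1.1,0.03,-0.02,0.02,0.01,0.06,-1.37,0.04,-0.02,0.02,0.01,0.08,-1.65,0.05,-0.02,0.02,0.01,0.09,-1.92,0.05,-0.02,0.02,0.01,0.1,-2.2,0.06,-0.02,0.02,0.01,0.11,-2.47,0.07,-0.02,0.02,0.01,0.11,-2.52,0.07,-0.02,0.02,0.01,0.11,-2.56,0.07,-0.02,0.02,0.01,0.11,-2.6,0.07,-0.02,0.02,0.01,0.12,-2.64,0.07,-0.02,0.02,0.01,0.12,-2.69,0.07,-0.02,0.02,0.01,0.12,-2.73,0.07,-0.02,0.02,0.01,0.12,-2.77,0.07,-0.02,0.02,0.01,0.12,-2.81,0.07,-0.02,0.02,0.01,0.12,-2.81,0.07,-0.02,0.02]}}

```text
clock: 8.25
tool_pos: [0.5605, -0.0448, 0.0332]
tcp_rot: [-0.699, -0.053, 0.712, -0.054]
ft_force: [-18.8, 0.8, 15.4]
gripper_width: 0.0001
```

```bash
python3 -c "
from h import *
st();save('wrist','w3.png');print(locs('wrist','jar_1'));push(2,3,-.165,-.0015,-.15)"
```

```text
t 8.25 p [ 0.5605 -0.0448  0.0332] psi 8.7 F [-18.8   0.8  15.4] w 0.0001 q [ 0.18  0.49 -0.23  1.91  0.15  0.78 -1.55]
[([0.4904, 0.0299, 0.002], 0.9), ([0.4762, 0.1071, -0.0002], 0.77), ([0.6237, -0.111, 0.001], 0.71), ([0.6038, -0.0417, 0.0031], 0.58)]
9 rows: []0,-0.01,0.5,0,0.2,0.01, []0.01,-0.02,1,-0.01,0.2,0.01, []0.01,-0.03,1.5,-0.01,0.2,0.01, []0.02,-0.04,2,-0.01,0.2,0.01, []0.02,-0.05,2.5,-0.01,0.2,0.01, []0.03,-0.55,2.59,-0.01,0.2,0.01, []0.03,-1.05,2.68,-0.01,0.2,0.01, []0.03,-1.56,2.78,-0.01,0.2,0.01, []0.03,-2.06,2.87,-0.01,0.2,0.01
```

View pics/w3.png

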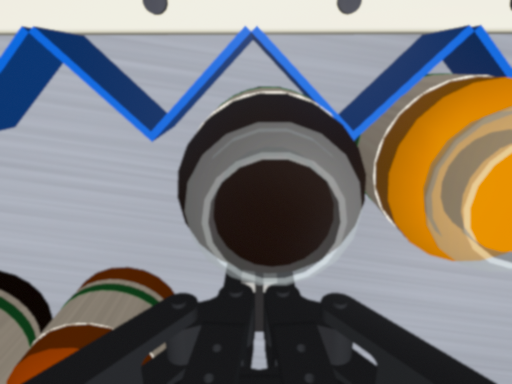

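Emit:
{"op": "servo_tool", "data": {"increments": [0,-0.03,-0.03,0,0,0,0,-0.06,-0.06,0,0,0,0,-0.09,-0.09,0,0,0,0,-0.12,-0.12,0,0,0,0,-0.15,-0.16,0,0,0,0,-0.18,-0.2,0,0,0,0,-0.2,-0.24,0,0,0,0,-0.2,-0.28,0,0,0]}}

```text
clock: 9.02
tool_pos: [0.5622, -0.036, 0.0327]
tcp_rot: [-0.692, -0.053, 0.718, -0.053]
ft_force: [-23.9, -0.9, 24.0]
gripper_width: 0.0001
```

```bash
python3 -c "
from h import *
st();save('wrist','w4.png');print(locs('wrist','jar_1'))"
```

```text
t 9.02 p [ 0.5622 -0.036   0.0327] psi 8.6 F [-23.9  -0.9  24. ] w 0.0001 q [ 0.17  0.5  -0.23  1.89  0.15  0.81 -1.57]
[([0.6209, -0.1111, 0.0005], 0.89), ([0.6046, -0.04, 0.0016], 0.84), ([0.4892, 0.0279, -0.0001], 0.55)]
```

View pics/w4.png

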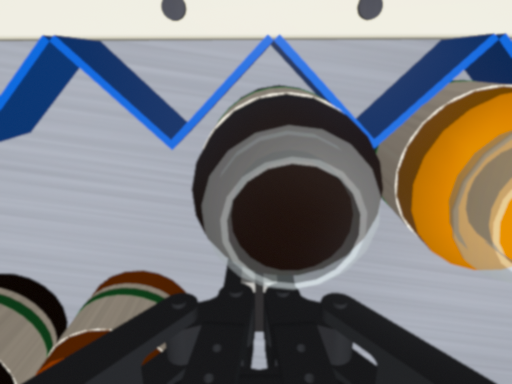

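```bash
python3 - <<'E'
from h import *
n=RX*np.cos(np.radians(30))+RY*np.sin(np.radians(30))
j=STOP[2]+RX*-.006+RY*-.006
a=tl(3,-.075,-.01); b=j-n*.062; c=j-n*.046; d=STOP[2]-n*.040
plan((*a,.034,20,3),(*b,.034,38.74,3),(*b,.034,38.74,1),(*c,.034,38.74,3),(*d,.034,38.74,7),(*d,.034,38.74,1))
E
```

```text
18 rows: []-0.01,0.14,0.23,-0.76,0.4,0.04, []-0.01,0.29,0.47,-1.52,0.4,0.06, []-0.02,0.43,0.7,-2.27,0.4,0.07, []-0.02,0.65,0.57,-3.52,0.39,0.09, []-0.03,0.88,0.45,-4.77,0.39,0.11, []-0.03,1.1,0.32,-6.02,0.39,0.14, []-0.03,1.1,0.32,-6.02,0.39,0.14, []-0.04,1.03,0.2,-6.02,0.39,0.14, []-0.04,0.97,0.09,-6.02,0.39,0.14, []-0.04,0.9,-0.03,-6.02,0.39,0.14, []-0.04,0.87,-0.07,-6.02,0.39,0.14, []-0.05,0.84,-0.11,-6.02,0.39,0.14, []-0.05,0.8,-0.15,-6.02,0.39,0.14, []-0.05,0.77,-0.19,-6.02,0.39,0.14, []-0.05,0.74,-0.23,-6.02,0.39,0.14, []-0.05,0.71,-0.27,-6.02,0.39,0.14, []-0.05,0.68,-0.31,-6.02,0.39,0.14, []-0.05,0.68,-0.31,-6.02,0.39,0.14
```

Emit:
{"op": "servo_tool", "data": {"increments": [-0.01,0.14,0.23,-0.76,0.4,0.04,-0.01,0.29,0.47,-1.52,0.4,0.06,-0.02,0.43,0.7,-2.27,0.4,0.07,-0.02,0.65,0.57,-3.52,0.39,0.09,-0.03,0.88,0.45,-4.77,0.39,0.11,-0.03,1.1,0.32,-6.02,0.39,0.14,-0.03,1.1,0.32,-6.02,0.39,0.14,-0.04,1.03,0.2,-6.02,0.39,0.14,-0.04,0.97,0.09,-6.02,0.39,0.14,-0.04,0.9,-0.03,-6.02,0.39,0.14,-0.04,0.87,-0.07,-6.02,0.39,0.14,-0.05,0.84,-0.11,-6.02,0.39,0.14,-0.05,0.8,-0.15,-6.02,0.39,0.14,-0.05,0.77,-0.19,-6.02,0.39,0.14,-0.05,0.74,-0.23,-6.02,0.39,0.14,-0.05,0.71,-0.27,-6.02,0.39,0.14,-0.05,0.68,-0.31,-6.02,0.39,0.14,-0.05,0.68,-0.31,-6.02,0.39,0.14]}}

```text
clock: 10.62
tool_pos: [0.5745, -0.0623, 0.0333]
tcp_rot: [-0.664, -0.234, 0.671, -0.234]
ft_force: [-8.8, -3.1, 6.8]
gripper_width: 0.0001
```

```bash
python3 -c "
from h import *
st();save('wrist','w5.png');print(locs('wrist','jar_1'))"
```

```text
t 10.62 p [ 0.5745 -0.0623  0.0333] psi 38.6 F [-8.8 -3.1  6.8] w 0.0001 q [ 0.3   0.52 -0.34  1.87  0.24  0.8  -1.07]
[([0.6195, -0.1138, 0.0011], 0.9), ([0.4866, 0.0279, 0.0024], 0.88), ([0.6057, -0.0359, 0.0007], 0.66)]
```

View pics/w5.png

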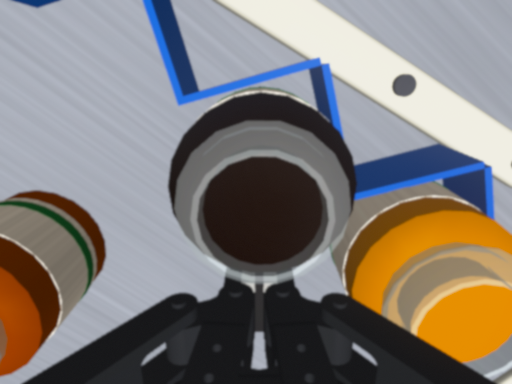

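```bash
python3 - <<'E'
from h import *
n=RX*np.cos(np.radians(30))+RY*np.sin(np.radians(30))
p=np.array(bot.sense()['tool_pos'][:2]); a=p-n*.02
plan((*a,.034,38.74,2),(*tl(3,-.15,-.015),.034,14,5),(*tl(3,-.18,.03),.034,10.3,2),(*tl(2,-.175,-.003),.034,10.3,3),(*tl(2,-.175,-.003),.034,10.3,2))
E
```

```text
14 rows: []-0.01,0,0.25,-0.01,0.1,0.03, []-0.01,0,0.5,-0.02,0.1,0.03, []-0.01,-0.3,0.87,0.97,0.1,0.03, []-0.01,-0.61,1.23,1.96,0.1,0.02, []0,-0.91,1.6,2.95,0.1,0.02, []0,-1.22,1.96,3.94,0.1,0.02, []0.01,-1.52,2.33,4.93,0.1,0.01, []0.01,-2.2,2.37,5.3,0.1,0.01, []0.01,-2.87,2.41,5.67,0.1,0.01, []0.01,-3.21,2.18,5.67,0.1,0.01, []0.01,-3.54,1.94,5.67,0.1,0.01, []0.01,-3.87,1.7,5.67,0.1,0.01, []0.01,-3.87,1.7,5.67,0.1,0.01, []0.01,-3.87,1.7,5.67,0.1,0.01
```

Emit:
{"op": "servo_tool", "data": {"increments": [-0.01,0,0.25,-0.01,0.1,0.03,-0.01,0,0.5,-0.02,0.1,0.03,-0.01,-0.3,0.87,0.97,0.1,0.03,-0.01,-0.61,1.23,1.96,0.1,0.02,0,-0.91,1.6,2.95,0.1,0.02,0,-1.22,1.96,3.94,0.1,0.02,0.01,-1.52,2.33,4.93,0.1,0.01,0.01,-2.2,2.37,5.3,0.1,0.01,0.01,-2.87,2.41,5.67,0.1,0.01,0.01,-3.21,2.18,5.67,0.1,0.01,0.01,-3.54,1.94,5.67,0.1,0.01,0.01,-3.87,1.7,5.67,0.1,0.01,0.01,-3.87,1.7,5.67,0.1,0.01,0.01,-3.87,1.7,5.67,0.1,0.01], "gripper": 41}}

```text
clock: 11.88
tool_pos: [0.4249, 0.0166, 0.0341]
tcp_rot: [0.704, 0.064, -0.704, 0.064]
ft_force: [0.5, 0.6, 0.5]
gripper_width: 0.0349
```

```bash
python3 - <<'E'
from h import *
st();save('wrist','w6.png');print(locs('wrist','jar_1'))
save('top','top2.png');print(locs('top','jar_1'))
c=tl(2,-.05,-.0005);d=tl(2,-.036,0)
plan((*c,.034,9.5,12),(*d,.034,8.74,6),(*d,.034,8.74,1))
E
```

```text
t 11.88 p [0.4249 0.0166 0.0341] psi 10.4 F [0.5 0.6 0.5] w 0.0349 q [ 0.12  0.29 -0.3   2.23  0.14  0.64 -1.66]
[([0.4887, 0.029, 0.0021], 0.8), ([0.48, 0.1051, 0.0014], 0.7)]
[([0.6132, -0.033, 0.0009], 0.92), ([0.4902, 0.0261, -0.0007], 0.77), ([0.4753, 0.1078, -0.0018], 0.73), ([0.6222, -0.1153, -0.0016], 0.62), ([0.5627, -0.292, 0.008], 0.35), ([0.4257, 0.2754, -0.0004], 0.32)]
19 rows: []0,0,-0.26,0.01,0,-0.01, []0,0,-0.52,0.02,0,-0.01, []0,0,-0.78,0.03,0,-0.01, []0,-0.01,-1.04,0.05,0,-0.01, []0,-0.01,-1.31,0.06,0,-0.01, []0,-0.01,-1.57,0.07,0,-0.01, []0,-0.01,-1.83,0.08,0,-0.01, []0,-0.01,-2.09,0.09,0,-0.01, []0,-0.01,-2.35,0.1,0,-0.01, []0,-0.01,-2.61,0.11,0,-0.01, []0,-0.01,-2.87,0.12,0,-0.01, []0,-0.02,-3.13,0.14,0,-0.01, []0,-0.02,-3.19,0.16,0,-0.01, []0,-0.02,-3.25,0.19,0,-0.01, []0,-0.02,-3.31,0.21,0,-0.01, []0,-0.02,-3.37,0.24,0,-0.01, []0,-0.02,-3.42,0.26,0,-0.01, []0,-0.02,-3.48,0.29,0,-0.01, []0,-0.02,-3.48,0.29,0,-0.01
```

View pics/w6.png

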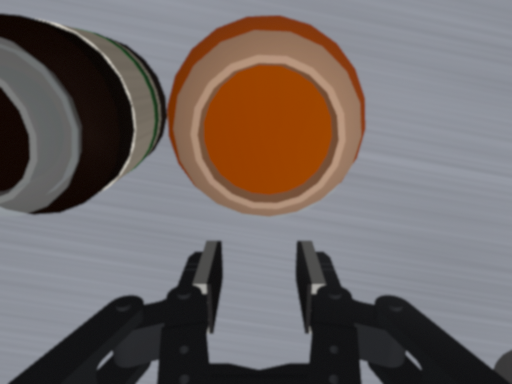

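Emit:
{"op": "servo_tool", "data": {"increments": [0,0,-0.26,0.01,0,0,0,0,-0.52,0.02,0,0,0,0,-0.78,0.03,0,0,0,-0.01,-1.04,0.05,0,0,0,-0.01,-1.31,0.06,0,0,0,-0.01,-1.57,0.07,0,0,0,-0.01,-1.83,0.08,0,0,0,-0.01,-2.09,0.09,0,0,0,-0.01,-2.35,0.1,0,0,0,-0.01,-2.61,0.11,0,0,0,-0.01,-2.87,0.12,0,0,0,-0.02,-3.13,0.14,0,0,0,-0.02,-3.19,0.16,0,0,0,-0.02,-3.25,0.19,0,0,0,-0.02,-3.31,0.21,0,0,0,-0.02,-3.37,0.24,0,0,0,-0.02,-3.42,0.26,0,0,0,-0.02,-3.48,0.29,0,0,0,-0.02,-3.48,0.29,0,0]}}

```text
clock: 13.67
tool_pos: [0.5593, 0.0402, 0.0333]
tcp_rot: [-0.703, -0.053, 0.707, -0.054]
ft_force: [-7.2, 0.2, 5.7]
gripper_width: 0.0353
```

```bash
python3 - <<'E'
from h import *
st();save('wrist','w7.png');print(locs('wrist','jar_1'))
p=np.array(bot.sense()['tool_pos'][:2])-STOP[1]; print(p@RX,p@RY)
plan((*tl(2,-.15,0),.034,8.74,5),(*tl(2,-.185,.03),.034,10,2),(*tl(1,-.185,-.004),.034,10.4,3),(*tl(1,-.175,-.004),.034,10.4,2))
E
```

```text
t 13.67 p [0.5593 0.0402 0.0333] psi 8.7 F [-7.2  0.2  5.7] w 0.0353 q [ 0.06  0.48 -0.26  1.92  0.18  0.77 -1.72]
[([0.5948, 0.0487, 0.0], 0.93), ([0.6112, -0.0331, 0.0021], 0.86)]
-0.03843160883019477 0.0001453234044217662
12 rows: []0,0,0.56,0,0.07,-0.01, []0,0,1.12,0,0.07,-0.01, []0,0,1.67,0,0.07,-0.01, []0,0,2.23,-0.01,0.07,-0.01, []0,0.01,2.79,-0.01,0.07,-0.01, []0,-0.37,3.23,-0.13,0.07,-0.01, []0,-0.74,3.66,-0.26,0.07,-0.01, []0,-1.14,3.66,-0.29,0.07,-0.01, []0,-1.54,3.67,-0.31,0.07,-0.01, []0,-1.94,3.67,-0.34,0.07,-0.01, []0,-1.94,3.54,-0.34,0.07,-0.01, []0,-1.94,3.42,-0.34,0.07,-0.01
```

View pics/w7.png

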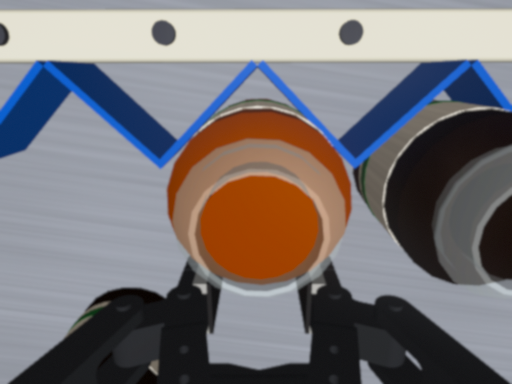

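Emit:
{"op": "servo_tool", "data": {"increments": [0,0,0.56,0,0.07,0,0,0,1.12,0,0.07,0,0,0,1.67,0,0.07,0,0,0,2.23,0,0.07,0,0,0.01,2.79,-0.01,0.07,0,0,-0.37,3.23,-0.13,0.07,0,0,-0.74,3.66,-0.26,0.07,0,0,-1.14,3.66,-0.29,0.07,0,0,-1.54,3.67,-0.31,0.07,0,0,-1.94,3.67,-0.34,0.07,0,0,-1.94,3.54,-0.34,0.07,0,0,-1.94,3.42,-0.34,0.07,0,0,-1.94,3.42,-0.34,0.07,0]}}

```text
clock: 14.85
tool_pos: [0.4147, 0.0963, 0.0343]
tcp_rot: [0.705, 0.064, -0.703, 0.064]
ft_force: [0.6, 0.3, 0.4]
gripper_width: 0.035
```

```bash
python3 - <<'E'
from h import *
st();save('wrist','w8.png');print(locs('wrist','jar_1'))
c=tl(1,-.05,-.0005);d=tl(1,-.036,0)
plan((*c,.034,9.5,12),(*d,.034,8.74,6),(*d,.034,8.74,1))
E
```

```text
t 14.85 p [0.4147 0.0963 0.0343] psi 10.4 F [0.6 0.3 0.4] w 0.035 q [-0.04  0.29 -0.33  2.23  0.16  0.64 -1.87]
[([0.4786, 0.1085, -0.0003], 0.62)]
19 rows: []0,0,-0.26,0.01,-0.01,-0.01, []0,0,-0.52,0.03,-0.01,-0.01, []0,-0.01,-0.78,0.04,-0.01,-0.01, []0,-0.01,-1.04,0.05,-0.01,-0.01, []0,-0.01,-1.3,0.07,-0.01,-0.01, []0,-0.01,-1.56,0.08,-0.01,-0.01, []0,-0.02,-1.82,0.09,-0.01,-0.01, []0,-0.02,-2.08,0.11,-0.01,-0.01, []0,-0.02,-2.34,0.12,-0.01,-0.01, []0,-0.02,-2.6,0.13,-0.01,-0.01, []0,-0.03,-2.86,0.15,-0.01,-0.01, []0,-0.03,-3.12,0.16,-0.01,-0.01, []0,-0.03,-3.18,0.19,-0.01,-0.01, []0,-0.03,-3.23,0.21,-0.01,-0.01, []0,-0.03,-3.29,0.24,-0.01,-0.01, []0,-0.03,-3.35,0.26,-0.01,-0.01, []0,-0.03,-3.41,0.29,-0.01,-0.01, []0,-0.03,-3.47,0.31,-0.01,-0.01, []0,-0.03,-3.47,0.31,-0.01,-0.01
```

View pics/w8.png

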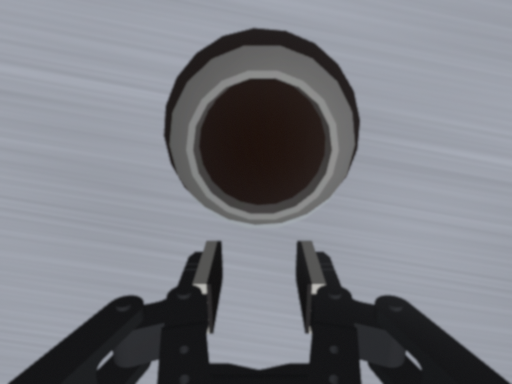

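The brown jar is centred on the jaws (column 262), so I push it.

Emit:
{"op": "servo_tool", "data": {"increments": [0,0,-0.26,0.01,0,0,0,0,-0.52,0.03,0,0,0,-0.01,-0.78,0.04,0,0,0,-0.01,-1.04,0.05,0,0,0,-0.01,-1.3,0.07,0,0,0,-0.01,-1.56,0.08,0,0,0,-0.02,-1.82,0.09,0,0,0,-0.02,-2.08,0.11,0,0,0,-0.02,-2.34,0.12,0,0,0,-0.02,-2.6,0.13,0,0,0,-0.03,-2.86,0.15,0,0,0,-0.03,-3.12,0.16,0,0,0,-0.03,-3.18,0.19,0,0,0,-0.03,-3.23,0.21,0,0,0,-0.03,-3.29,0.24,0,0,0,-0.03,-3.35,0.26,0,0,0,-0.03,-3.41,0.29,0,0,0,-0.03,-3.47,0.31,0,0,0,-0.03,-3.47,0.31,0,0]}}

```text
clock: 16.53
tool_pos: [0.5468, 0.1211, 0.0336]
tcp_rot: [-0.703, -0.053, 0.707, -0.055]
ft_force: [-7.8, -2.0, 7.2]
gripper_width: 0.0349
```

```bash
python3 - <<'E'
from h import *
st();save('wrist','w9.png')
p=np.array(bot.sense()['tool_pos'][:2])-STOP[0]; print(p@RX,p@RY)
for c in ['top','side']:
    im=save(c,c+'3.png'); print(locs(c,'jar_1')); print(locs(c,'stop_1')); print(locs(c,'lid_1'))
a=cv2.imread('pics/top3.png')[130:250,190:330]; cv2.imwrite('pics/c.png',cv2.resize(a,None,fx=5,fy=5,interpolation=cv2.INTER_CUBIC))
q=tl(1,-.10,0)
plan((*q,.034,8.74,4),(*q,.10,8.74,3),(.43,.20,.12,60,8),(.43,.20,.12,60,1))
E
```

```text
t 16.53 p [0.5468 0.1211 0.0336] psi 8.7 F [-7.8 -2.   7.2] w 0.0349 q [-0.06  0.48 -0.29  1.92  0.19  0.77 -1.88]
-0.0385952315697054 1.2780059967542647e-05
[([0.5977, 0.0453, 0.0024], 0.78), ([0.6225, -0.1098, -0.0016], 0.77), ([0.61, -0.034, -0.0009], 0.76)]
[([0.6096, -0.0312, 0.0039], 0.9), ([0.6243, -0.1149, -0.0012], 0.88), ([0.5994, 0.043, 0.0002], 0.87), ([0.4238, 0.273, -0.0002], 0.56)]
[([0.4463, 0.3768, -0.001], 0.85), ([0.5233, 0.321, 0.0005], 0.75), ([0.6237, 0.2623, 0.0016], 0.73), ([0.4221, 0.2761, 0.0019], 0.71)]
[([0.6167, -0.1152, -0.0033], 0.94), ([0.5833, 0.124, 0.0003], 0.91), ([0.6127, -0.0365, -0.0009], 0.83), ([0.5996, 0.048, 0.0024], 0.56), ([0.4301, -0.2835, 0.0375], 0.16)]
[([0.6232, -0.1172, -0.0028], 0.88), ([0.584, 0.1258, -0.0008], 0.69), ([0.4231, 0.2719, -0.0029], 0.47), ([0.6014, 0.0475, 0.0008], 0.44)]
[([0.4259, 0.2716, -0.0042], 0.82), ([0.448, 0.3739, -0.0046], 0.61), ([0.5273, 0.3245, -0.002], 0.39)]
16 rows: []0,0,0.38,0,0.06,-0.01, []0,0,0.77,0,0.06,-0.01, []0,0,1.15,0,0.06,-0.01, []0,0,1.54,0,0.06,-0.01, []-0.55,0,1.54,0,0.06,-0.01, []-1.1,0,1.54,0,0.06,-0.01, []-1.65,0,1.54,0,0.06,-0.01, []-1.72,-0.3,1.68,-1.28,0.06,-0.01, []-1.78,-0.6,1.81,-2.56,0.06,-0.01, []-1.84,-0.89,1.94,-3.84,0.06,0, []-1.9,-1.19,2.07,-5.12,0.06,0, []-1.96,-1.49,2.2,-6.41,0.06,0, []-2.03,-1.79,2.33,-7.69,0.06,0.01, []-2.09,-2.09,2.46,-8.97,0.06,0.01, []-2.15,-2.39,2.6,-10.25,0.06,0.01, []-2.15,-2.39,2.6,-10.25,0.06,0.01
```

View pics/c.png

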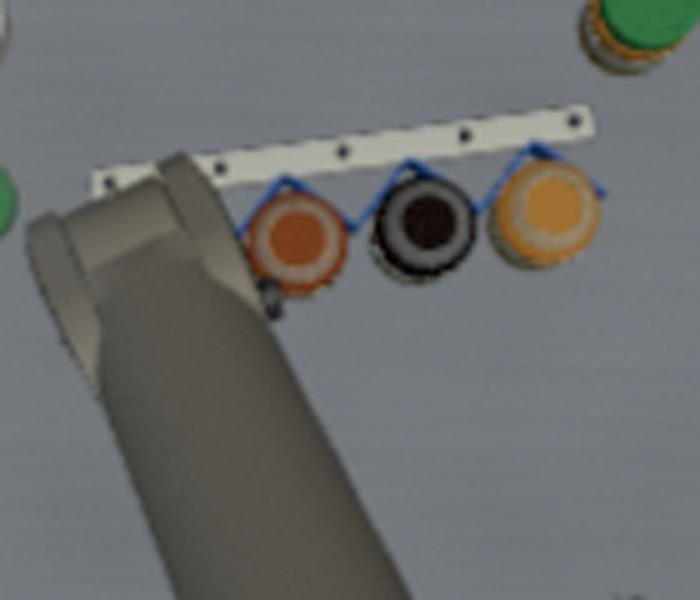

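View pics/w9.png

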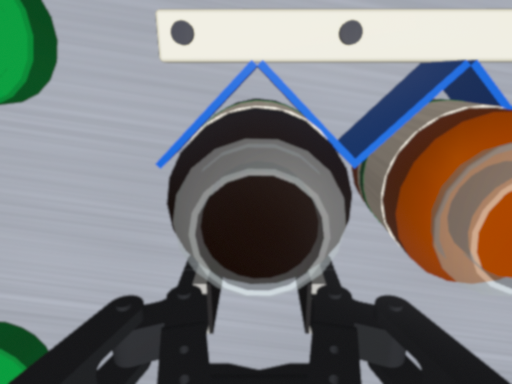

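```bash
python3 - <<'E'
from h import *
q=tl(1,-.10,0)
plan((*q,.034,8.74,3),(*q,.07,25,3),(.45,.18,.14,60,5),(.424,.24,.14,98.74,6),(.424,.24,.14,98.74,2))
E
```

```text
19 rows: []0,0,0.51,0,0.06,-0.01, []0,0,1.02,0,0.06,-0.01, []0,0,1.54,0,0.06,-0.01, []-0.3,0,1.54,-1.08,0.06,-0.01, []-0.6,0,1.54,-2.17,0.06,-0.01, []-0.9,0,1.54,-3.25,0.06,-0.01, []-1.25,-0.36,1.67,-4.65,0.06,0, []-1.6,-0.73,1.8,-6.05,0.06,0, []-1.95,-1.09,1.92,-7.45,0.06,0, []-2.3,-1.46,2.05,-8.85,0.06,0.01, []-2.65,-1.82,2.18,-10.25,0.06,0.01, []-2.65,-2.08,2.25,-11.54,0.06,0.02, []-2.65,-2.35,2.32,-12.83,0.06,0.02, []-2.65,-2.61,2.39,-14.12,0.06,0.02, []-2.65,-2.87,2.46,-15.42,0.06,0.03, []-2.65,-3.14,2.53,-16.71,0.06,0.03, []-2.65,-3.4,2.59,-18,0.06,0.03, []-2.65,-3.4,2.59,-18,0.06,0.03, []-2.65,-3.4,2.59,-18,0.06,0.03
```

Emit:
{"op": "servo_tool", "data": {"increments": [0,0,0.51,0,0.06,0,0,0,1.02,0,0.06,0,0,0,1.54,0,0.06,0,-0.3,0,1.54,-1.08,0.06,0,-0.6,0,1.54,-2.17,0.06,0,-0.9,0,1.54,-3.25,0.06,0,-1.25,-0.36,1.67,-4.65,0.06,0,-1.6,-0.73,1.8,-6.05,0.06,0,-1.95,-1.09,1.92,-7.45,0.06,0,-2.3,-1.46,2.05,-8.85,0.06,0,-2.65,-1.82,2.18,-10.25,0.06,0,-2.65,-2.08,2.25,-11.54,0.06,0.02,-2.65,-2.35,2.32,-12.83,0.06,0.02,-2.65,-2.61,2.39,-14.12,0.06,0.02,-2.65,-2.87,2.46,-15.42,0.06,0.03,-2.65,-3.14,2.53,-16.71,0.06,0.03,-2.65,-3.4,2.59,-18,0.06,0.03,-2.65,-3.4,2.59,-18,0.06,0.03,-2.65,-3.4,2.59,-18,0.06,0.03]}}

```text
clock: 18.57
tool_pos: [0.4251, 0.2406, 0.1402]
tcp_rot: [0.462, 0.536, -0.46, 0.536]
ft_force: [-0.1, 0.3, 0.1]
gripper_width: 0.0352
```

```bash
cat >> h.py <<'E'
def pix2plane(cam,uv,z,ex=None):
    i=camera_info(cam); E=np.array(i['extrinsics']) if ex is None else ex
    d=E[:3,:3]@np.array([(uv[0]-i['cx'])/i['fx'],(uv[1]-i['cy'])/i['fy'],1]); o=E[:3,3]
    return o+d*(z-o[2])/d[2]
def green(im):
    hsv=cv2.cvtColor(im,cv2.COLOR_RGB2HSV); m=cv2.inRange(hsv,(45,80,40),(85,255,255)); return m
def lidtops(cam,z=.02,minA=150,R0=.032):
    """circle fit of lid tops on plane z : project mask onto plane and use upper contour"""
    im=snapshot(cam); m=green(im)
    out=[]
    i=camera_info(cam);E=np.array(i['extrinsics'])
    v=im[:,:,1].astype(int)
    n,l,s,c=cv2.connectedComponentsWithStats(m)
    for k in range(1,n):
        if s[k,4]<minA: continue
        g=v[l==k]; thr=np.percentile(g,90)*.82   # bright flat top vs darker skirt
        mm=((l==k)&(v>thr)).astype(np.uint8)
        mm=cv2.morphologyEx(mm,cv2.MORPH_OPEN,np.ones((3,3)))
        cs=cv2.findContours(mm,cv2.RETR_EXTERNAL,cv2.CHAIN_APPROX_NONE)[0]
        if not cs: continue
        ct=max(cs,key=cv2.contourArea)[:,0,:]
        ct=ct[(ct[:,0]>1)&(ct[:,0]<510)&(ct[:,1]>1)&(ct[:,1]<382)]
        if len(ct)<12: continue
        P=np.array([pix2plane(cam,u,z,E)[:2] for u in ct])
        A=np.c_[2*P,np.ones(len(P))]; sol=np.linalg.lstsq(A,(P**2).sum(1),rcond=None)[0]
        r=np.sqrt(sol[2]+sol[0]**2+sol[1]**2)
        out.append((sol[:2].round(4).tolist(),round(float(r),4)))
    return out
E
python3 - <<'E'
from h import *
st();save('wrist','w10.png');print(lidtops('wrist')); print(locs('wrist','lid_1')); print(lidtops('top')); print(lidtops('side'))
E
```

```text
t 18.57 p [0.4251 0.2406 0.1402] psi 98.6 F [-0.1  0.3  0.1] w 0.0352 q [ 0.02  0.26 -0.71  2.    0.21  0.95 -0.65]
[([0.4473, 0.3763], 0.0309), ([0.5257, 0.3245], 0.0308), ([0.425, 0.2738], 0.0308), ([0.6255, 0.263], 0.0305)]
[([0.4265, 0.2735, -0.0032], 0.86), ([0.4493, 0.3738, -0.0018], 0.84), ([0.6274, 0.2613, 0.0027], 0.69), ([0.5276, 0.3226, 0.002], 0.56)]
[([0.7718, -0.1908], 0.031), ([0.7616, -0.2902], 0.0308), ([0.6256, 0.2619], 0.0291), ([0.5251, 0.3234], 0.0296), ([0.244, -0.6492], 0.0299), ([0.1723, -0.6432], 0.0297), ([0.0292, -0.6319], 0.0302)]
[([0.4459, 0.3737], 0.0294), ([0.5252, 0.3221], 0.0293), ([0.6254, 0.2608], 0.0296), ([0.4233, 0.2716], 0.0294), ([0.7825, -0.1347], 0.0339), ([0.7724, -0.2387], 0.034)]
```

View pics/w10.png

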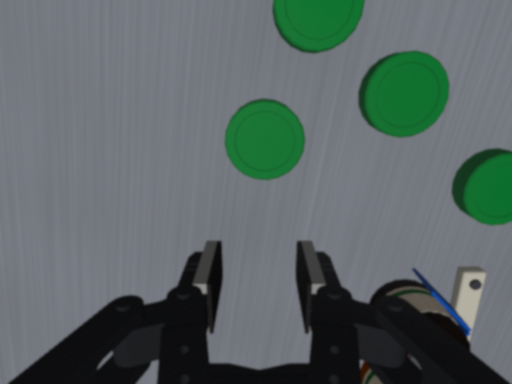

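```bash
python3 - <<'E'
from h import *
plan((.425,.273,.06,98.74,4),(.425,.273,.03,98.74,3),(.425,.273,-.003,98.74,5),(.425,.273,-.003,98.74,2))
E
```

```text
14 rows: []0.5,0.03,-0.21,-0.01,0,0, []1,0.07,-0.42,-0.01,0,0, []1.5,0.1,-0.62,-0.02,0,0, []2,0.13,-0.83,-0.03,0,0, []2.25,0.13,-0.83,-0.03,0,0, []2.5,0.13,-0.83,-0.03,0,0, []2.75,0.13,-0.83,-0.03,0,0, []2.91,0.13,-0.83,-0.03,0,0, []3.08,0.13,-0.83,-0.03,0,0, []3.24,0.13,-0.83,-0.03,0,0, []3.41,0.13,-0.83,-0.03,0,0, []3.57,0.13,-0.83,-0.03,0,0, []3.57,0.13,-0.83,-0.03,0,0, []3.57,0.13,-0.83,-0.03,0,0
```

Emit:
{"op": "servo_tool", "data": {"increments": [0.5,0.03,-0.21,0,0,0,1,0.07,-0.42,0,0,0,1.5,0.1,-0.62,0,0,0,2,0.13,-0.83,0,0,0,2.25,0.13,-0.83,0,0,0,2.5,0.13,-0.83,0,0,0,2.75,0.13,-0.83,0,0,0,2.91,0.13,-0.83,0,0,0,3.08,0.13,-0.83,0,0,0,3.24,0.13,-0.83,0,0,0,3.41,0.13,-0.83,0,0,0,3.57,0.13,-0.83,0,0,0,3.57,0.13,-0.83,0,0,0,3.57,0.13,-0.83,0,0,0], "gripper": 100}}

```text
clock: 19.98
tool_pos: [0.4248, 0.2728, -0.0032]
tcp_rot: [0.461, 0.536, -0.461, 0.536]
ft_force: [-0.6, -0.1, 0.0]
gripper_width: 0.0852
```

Emit:
{"op": "servo_tool", "data": {"increments": [0,0,0,0,0,0,0,0,0,0,0,0,0,0,0,0,0,0,0,0,0,0,0,0,0,0,0,0,0,0,0,0,0,0,0,0], "gripper": 50}}

```text
clock: 20.48
tool_pos: [0.4252, 0.2732, -0.0023]
tcp_rot: [0.461, 0.536, -0.461, 0.536]
ft_force: [-0.9, -1.6, 4.8]
gripper_width: 0.0626
```

```bash
python3 - <<'E'
from h import *
plan((.425,.273,.06,98.74,3),(*STOP[0],.13,98.74,7),(*STOP[0],.10,98.74,2),(*STOP[0],.10,98.74,2))
E
```

```text
14 rows: []-0.52,0,0,-0.01,0,-0.01, []-1.04,0,0,-0.02,0,-0.01, []-1.56,0,0,-0.02,0,-0.01, []-1.81,0.48,0.61,-0.02,0,-0.01, []-2.06,0.97,1.21,-0.02,0,-0.01, []-2.31,1.46,1.81,-0.02,0,-0.01, []-2.55,1.94,2.41,-0.02,0,-0.01, []-2.8,2.43,3.01,-0.02,0,-0.01, []-3.05,2.92,3.61,-0.02,0,-0.01, []-3.3,3.4,4.21,-0.02,0,-0.01, []-2.93,3.4,4.21,-0.02,0,-0.01, []-2.55,3.4,4.21,-0.02,0,-0.01, []-2.55,3.4,4.21,-0.02,0,-0.01, []-2.55,3.4,4.21,-0.02,0,-0.01
```

Emit:
{"op": "servo_tool", "data": {"increments": [-0.52,0,0,0,0,0,-1.04,0,0,0,0,0,-1.56,0,0,0,0,0,-1.81,0.48,0.61,0,0,0,-2.06,0.97,1.21,0,0,0,-2.31,1.46,1.81,0,0,0,-2.55,1.94,2.41,0,0,0,-2.8,2.43,3.01,0,0,0,-3.05,2.92,3.61,0,0,0,-3.3,3.4,4.21,0,0,0,-2.93,3.4,4.21,0,0,0,-2.55,3.4,4.21,0,0,0,-2.55,3.4,4.21,0,0,0,-2.55,3.4,4.21,0,0,0]}}

```text
clock: 21.65
tool_pos: [0.5839, 0.127, 0.0993]
tcp_rot: [0.461, 0.537, -0.461, 0.536]
ft_force: [-0.2, 0.4, -1.1]
gripper_width: 0.0632
```

```bash
python3 - <<'E'
from h import *
st();save('wrist','w11.png'); save('side','side4.png'); save('top','top4.png')
print(lidtops('wrist',.122)); print(lidtops('top',.122)); print(lidtops('side',.122)); print(locs('side','jar_1')); print(locs('top','jar_1'))
a=cv2.imread('pics/side4.png')[130:320,170:380]; cv2.imwrite('pics/c.png',cv2.resize(a,None,fx=3,fy=3,interpolation=cv2.INTER_CUBIC))
E
```

```text
t 21.65 p [0.5839 0.127  0.0993] psi 98.6 F [-0.2  0.4 -1.1] w 0.0632 q [ 0.18  0.49 -0.6   1.79  0.33  0.97 -0.41]
[([0.6021, 0.2389], 0.0168), ([0.5852, 0.1286], 0.0306)]
[([0.7457, -0.1688], 0.0283), ([0.7363, -0.2594], 0.0282), ([0.6117, 0.2461], 0.026), ([0.5201, 0.3013], 0.0271), ([0.448, 0.3488], 0.027), ([0.263, -0.5879], 0.0273), ([0.0667, -0.5722], 0.0275)]
[([0.4538, 0.2392], 0.0249), ([0.5108, 0.1941], 0.0176), ([0.5884, 0.1326], 0.033), ([0.7401, -0.1927], 0.0289), ([0.7315, -0.2809], 0.0289)]
[([0.5854, 0.1258, 0.0009], 0.9), ([0.5979, 0.0491, 0.0031], 0.9), ([0.6186, -0.1163, -0.0026], 0.68), ([0.6123, -0.038, -0.0014], 0.65), ([0.7454, -0.2699, 0.0005], 0.37)]
[([0.615, -0.0316, -0.003], 0.59), ([0.6009, 0.0451, 0.0035], 0.56)]
```

View pics/w11.png

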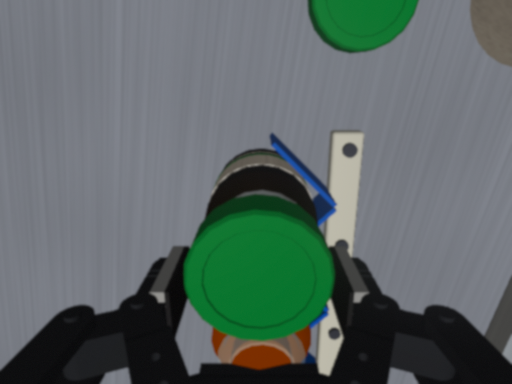

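View pics/c.png

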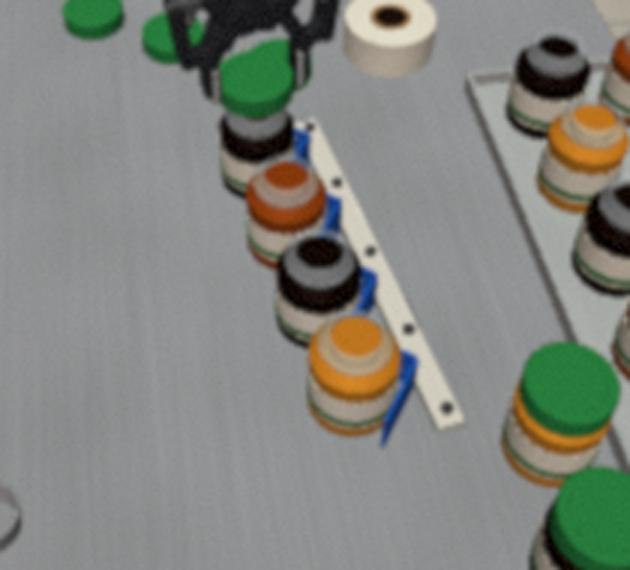

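Emit:
{"op": "servo_tool", "data": {"increments": [0.12,0.02,0.03,0,0,0,0.24,0.02,0.03,0,0,0,0.34,0.02,0.03,0,0,0,0.42,0.02,0.03,0,0,0,0.48,0.02,0.03,0,0,0,0.51,0.02,0.03,0,0,0,0.51,0.02,0.03,0,0,0]}}

```text
clock: 22.63
tool_pos: [0.5857, 0.1262, 0.0795]
tcp_rot: [0.461, 0.536, -0.461, 0.536]
ft_force: [1.5, 0.0, -0.3]
gripper_width: 0.0632
```

Emit:
{"op": "servo_tool", "data": {"increments": [0.03,0,0,0,0,0,0.05,0,0,0,0,0,0.05,0,0,0,0,0]}}

```text
clock: 22.88
tool_pos: [0.5854, 0.1262, 0.0775]
tcp_rot: [0.461, 0.536, -0.461, 0.536]
ft_force: [-1.1, -0.1, 2.0]
gripper_width: 0.0627
```

Contact (2 N). Release and lift.

Emit:
{"op": "servo_tool", "data": {"increments": [0,0,0,0,0,0,0,0,0,0,0,0,0,0,0,0,0,0,-0.3,0,0,0,0,0,-0.8,0,0,0,0,0,-1.4,0,0,0,0,0,-1.4,0,0,0,0,0], "gripper": 100}}

```text
clock: 23.47
tool_pos: [0.5887, 0.1277, 0.1391]
tcp_rot: [0.464, 0.534, -0.458, 0.538]
ft_force: [1.0, 0.5, 1.3]
gripper_width: 0.0853
```

```bash
python3 - <<'E'
from h import *
st();save('wrist','w12.png'); print(lidtops('wrist',.10)); 
plan((.4468,.315,.14,98.74,11),(.4468,.375,.08,98.74,4),(.4468,.375,.0,98.74,4),(.4468,.375,0,98.74,1))
E
```

```text
t 23.47 p [0.5887 0.1277 0.1391] psi 98.6 F [1.  0.5 1.3] w 0.0853 q [ 0.19  0.45 -0.62  1.75  0.3   1.03 -0.39]
[([0.6089, 0.2456], 0.0211), ([0.5839, 0.128], 0.0302)]
20 rows: []-0.01,-0.25,-0.47,0,0,-0.04, []-0.02,-0.5,-0.94,0,0,-0.04, []-0.03,-0.75,-1.41,-0.01,0,-0.04, []-0.05,-1,-1.88,-0.01,0,-0.04, []-0.06,-1.25,-2.35,-0.01,0,-0.04, []-0.07,-1.5,-2.83,-0.01,0,-0.04, []-0.08,-1.75,-3.3,-0.01,0,-0.04, []-0.09,-2,-3.77,-0.01,0,-0.04, []-0.1,-2.24,-4.24,-0.02,0,-0.04, []-0.11,-2.49,-4.71,-0.02,0,-0.04, []-0.13,-2.74,-5.18,-0.02,0,-0.04, []0.25,-2.69,-5.55,-0.02,0,-0.04, []0.63,-2.63,-5.92,-0.02,0,-0.04, []1,-2.58,-6.29,-0.02,0,-0.04, []1.38,-2.52,-6.66,-0.02,0,-0.04, []1.88,-2.53,-6.66,-0.02,0,-0.04, []2.38,-2.53,-6.66,-0.02,0,-0.04, []2.88,-2.53,-6.66,-0.02,0,-0.04, []3.38,-2.53,-6.66,-0.02,0,-0.04, []3.38,-2.53,-6.66,-0.02,0,-0.04
```

View pics/w12.png

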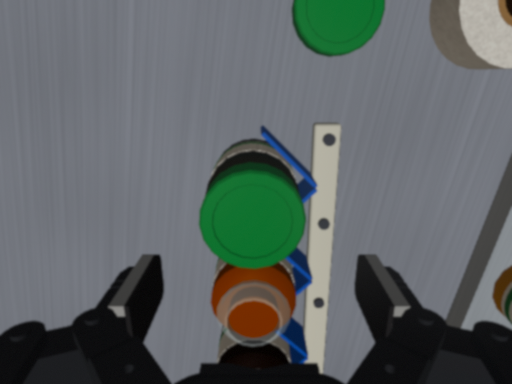

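Emit:
{"op": "servo_tool", "data": {"increments": [-0.01,-0.25,-0.47,0,0,-0.04,-0.02,-0.5,-0.94,0,0,-0.04,-0.03,-0.75,-1.41,0,0,-0.04,-0.05,-1,-1.88,0,0,-0.04,-0.06,-1.25,-2.35,0,0,-0.04,-0.07,-1.5,-2.83,0,0,-0.04,-0.08,-1.75,-3.3,0,0,-0.04,-0.09,-2,-3.77,0,0,-0.04,-0.1,-2.24,-4.24,0,0,-0.04,-0.11,-2.49,-4.71,0,0,-0.04,-0.13,-2.74,-5.18,0,0,-0.04,0.25,-2.69,-5.55,0,0,-0.04,0.63,-2.63,-5.92,0,0,-0.04,1,-2.58,-6.29,0,0,-0.04,1.5,-2.53,-6.66,0,0,-0.04,2.1,-2.53,-6.66,0,0,-0.04,2.7,-2.53,-6.66,0,0,-0.04,3.1,-2.53,-6.66,0,0,-0.04,3.38,-2.53,-6.66,0,0,-0.04,3.42,-2.53,-6.66,0,0,-0.04]}}

```text
clock: 25.23
tool_pos: [0.4453, 0.3731, -0.0045]
tcp_rot: [0.459, 0.536, -0.463, 0.536]
ft_force: [-0.3, -0.3, 0.4]
gripper_width: 0.0857
```

Emit:
{"op": "servo_tool", "data": {"increments": [0,0,0,0,0,0,0,0,0,0,0,0,0,0,0,0,0,0,0,0,0,0,0,0,0,0,0,0,0,0], "gripper": 50}}

```text
clock: 25.65
tool_pos: [0.4459, 0.3736, -0.0035]
tcp_rot: [0.46, 0.536, -0.462, 0.536]
ft_force: [-0.1, -0.1, 2.2]
gripper_width: 0.0629
```

```bash
python3 - <<'E'
from h import *
st()
p=STOP[1]
plan((.4468,.375,.06,98.74,2),(.48,.30,.14,98.74,3),(*p,.14,98.74,7),(*p,.102,98.74,2),(*p,.102,98.74,2),(*p,.082,98.74,3),(*p,.082,98.74,1))
E
```

```text
t 25.65 p [ 0.4459  0.3736 -0.0035] psi 98.6 F [-0.1 -0.1  2.2] w 0.0629 q [-0.31  0.62 -0.6   1.88  0.48  0.79 -1.02]
20 rows: []-0.79,0.01,-0.01,-0.01,0.02,0.03, []-1.59,0.02,-0.03,-0.02,0.02,0.03, []-2.25,0.2,0.63,-0.02,0.02,0.03, []-2.92,0.38,1.29,-0.02,0.02,0.03, []-3.59,0.56,1.95,-0.02,0.02,0.03, []-3.58,0.84,2.91,-0.02,0.02,0.03, []-3.58,1.11,3.87,-0.02,0.02,0.03, []-3.58,1.39,4.83,-0.02,0.02,0.03, []-3.58,1.67,5.79,-0.02,0.02,0.03, []-3.58,1.95,6.75,-0.02,0.02,0.03, []-3.58,2.23,7.71,-0.02,0.02,0.03, []-3.58,2.5,8.67,-0.02,0.02,0.03, []-3.1,2.51,8.67,-0.02,0.02,0.03, []-2.63,2.51,8.67,-0.02,0.02,0.03, []-2.63,2.51,8.67,-0.02,0.02,0.03, []-2.63,2.51,8.67,-0.02,0.02,0.03, []-2.46,2.51,8.67,-0.02,0.02,0.03, []-2.29,2.51,8.67,-0.02,0.02,0.03, []-2.13,2.51,8.67,-0.02,0.02,0.03, []-2.13,2.51,8.67,-0.02,0.02,0.03
```

Emit:
{"op": "servo_tool", "data": {"increments": [-0.79,0.01,-0.01,0,0,0,-1.59,0.02,-0.03,0,0,0,-2.25,0.2,0.63,0,0,0,-2.92,0.38,1.29,0,0,0,-3.59,0.56,1.95,0,0,0,-3.58,0.84,2.91,0,0,0,-3.58,1.11,3.87,0,0,0,-3.58,1.39,4.83,0,0,0,-3.58,1.67,5.79,0,0,0,-3.58,1.95,6.75,0,0,0,-3.58,2.23,7.71,0,0,0,-3.58,2.5,8.69,0,0,0,-3.1,2.51,8.69,0,0,0,-2.63,2.51,8.69,0,0,0,-2.63,2.51,8.69,0,0,0,-2.63,2.51,8.69,0,0,0,-2.46,2.51,8.69,0,0,0,-2.29,2.51,8.69,0,0,0,-2.13,2.51,8.69,0,0,0,-2.13,2.51,8.69,0,0,0]}}

```text
clock: 27.32
tool_pos: [0.5966, 0.0453, 0.081]
tcp_rot: [0.459, 0.537, -0.462, 0.536]
ft_force: [0.3, -0.1, -0.9]
gripper_width: 0.0631
```

```bash
python3 - <<'E'
from h import *
st();save('wrist','w13.png');print(STOP[1]); print(lidtops('wrist',.105)); 
plan((*STOP[1],.078,98.74,3))
E
```

```text
t 27.32 p [0.5966 0.0453 0.081 ] psi 98.7 F [ 0.3 -0.1 -0.9] w 0.0631 q [ 0.3   0.52 -0.58  1.79  0.35  0.94 -0.29]
[0.59737001 0.04592391]
[([0.5873, 0.1251], 0.0272), ([0.597, 0.0487], 0.0304)]
3 rows: []0.03,0,0,-0.01,0.02,0.03, []0.07,0,-0.01,-0.01,0.02,0.03, []0.1,0,-0.01,-0.02,0.02,0.03
```

View pics/w13.png

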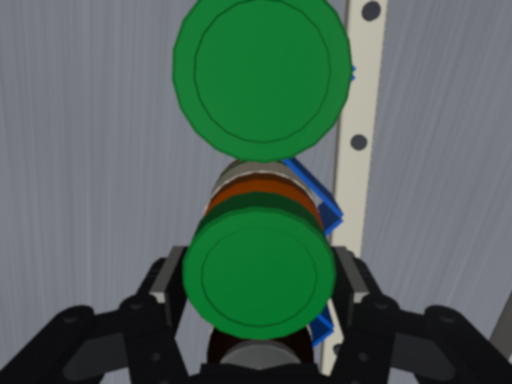

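Emit:
{"op": "servo_tool", "data": {"increments": [0.03,0,0.04,0,0,0,0.07,0,0.04,0,0,0,0.1,0,0.04,0,0,0,0.1,0,0.04,0,0,0]}}

```text
clock: 27.75
tool_pos: [0.5975, 0.0437, 0.0778]
tcp_rot: [0.46, 0.537, -0.462, 0.536]
ft_force: [-0.9, 0.7, -0.4]
gripper_width: 0.0635
```

Emit:
{"op": "servo_tool", "data": {"increments": [0.03,0,0,0,0,0,0.05,0,0,0,0,0,0.05,0,0,0,0,0]}}

```text
clock: 28.0
tool_pos: [0.5979, 0.0434, 0.076]
tcp_rot: [0.46, 0.536, -0.462, 0.536]
ft_force: [0.6, -0.8, 0.9]
gripper_width: 0.0631
```

Emit:
{"op": "servo_tool", "data": {"increments": [0,0,0,0,0,0,0,0,0,0,0,0,0,0,0,0,0,0,-0.3,0,0,0,0,0,-0.8,0,0,0,0,0,-1.4,0,0,0,0,0,-1.6,0,0,0,0,0], "gripper": 100}}

```text
clock: 28.58
tool_pos: [0.6001, 0.0445, 0.1441]
tcp_rot: [0.461, 0.535, -0.46, 0.538]
ft_force: [0.5, 1.1, 0.4]
gripper_width: 0.0853
```

```bash
python3 - <<'E'
from h import *
st();save('wrist','w14.png'); print(lidtops('wrist',.10)); 
plan((.58,.16,.15,98.74,4),(.5255,.275,.14,98.74,5),(.5255,.3235,.08,98.74,3),(.5255,.3235,.015,98.74,3),(.5255,.3235,.0,98.74,2),(.5255,.3235,0,98.74,2))
E
```

```text
t 28.58 p [0.6001 0.0445 0.1441] psi 98.7 F [0.5 1.1 0.4] w 0.0853 q [ 0.32  0.45 -0.61  1.74  0.29  1.04 -0.24]
[([0.5842, 0.127], 0.0303), ([0.5965, 0.0474], 0.0301), ([0.7592, 0.0064], 0.0025)]
19 rows: []-0.05,-0.01,-0.73,-0.01,0.03,-0.03, []-0.1,-0.03,-1.47,-0.01,0.03,-0.03, []-0.15,-0.04,-2.2,-0.02,0.03,-0.03, []-0.2,-0.05,-2.94,-0.02,0.03,-0.03, []-0.15,-0.23,-3.55,-0.02,0.03,-0.03, []-0.1,-0.42,-4.16,-0.02,0.03,-0.03, []-0.05,-0.6,-4.77,-0.02,0.03,-0.03, []0,-0.78,-5.38,-0.02,0.03,-0.03, []0.04,-0.97,-5.99,-0.02,0.03,-0.03, []0.54,-0.91,-6.39,-0.02,0.03,-0.03, []1.04,-0.85,-6.79,-0.02,0.03,-0.03, []1.54,-0.79,-7.19,-0.02,0.03,-0.03, []2.08,-0.79,-7.19,-0.02,0.03,-0.03, []2.62,-0.79,-7.19,-0.02,0.03,-0.03, []3.17,-0.79,-7.19,-0.02,0.03,-0.03, []3.35,-0.79,-7.19,-0.02,0.03,-0.03, []3.54,-0.79,-7.19,-0.02,0.03,-0.03, []3.54,-0.79,-7.19,-0.02,0.03,-0.03, []3.54,-0.79,-7.19,-0.02,0.03,-0.03
```

View pics/w14.png

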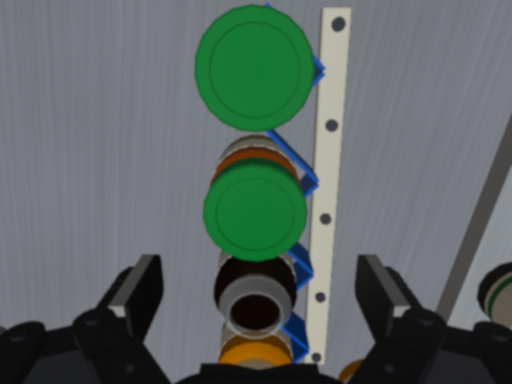

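Emit:
{"op": "servo_tool", "data": {"increments": [-0.05,-0.01,-0.73,0,0,0,-0.1,-0.03,-1.47,0,0,0,-0.15,-0.04,-2.2,0,0.03,-0.03,-0.2,-0.05,-2.94,0,0.03,-0.03,-0.15,-0.23,-3.55,0,0.03,-0.03,-0.1,-0.42,-4.16,0,0.03,-0.03,-0.05,-0.6,-4.77,0,0.03,-0.03,0,-0.78,-5.38,0,0.03,-0.03,0.04,-0.97,-5.99,0,0.03,-0.03,0.54,-0.91,-6.39,0,0.03,-0.03,1.04,-0.85,-6.79,0,0.03,-0.03,1.54,-0.79,-7.19,0,0.03,-0.03,2.08,-0.79,-7.19,0,0.03,-0.03,2.62,-0.79,-7.19,0,0.03,-0.03,3.17,-0.79,-7.19,0,0.03,-0.03,3.35,-0.79,-7.19,0,0.03,-0.03,3.52,-0.79,-7.19,0,0.03,-0.03,3.52,-0.79,-7.19,0,0.03,-0.03,3.52,-0.79,-7.19,0,0.03,-0.03]}}

```text
clock: 30.27
tool_pos: [0.5259, 0.3236, 0.0013]
tcp_rot: [0.461, 0.536, -0.461, 0.536]
ft_force: [0.0, -0.2, 0.5]
gripper_width: 0.085
```

Emit:
{"op": "servo_tool", "data": {"increments": [0,0,0,0,0,0,0,0,0,0,0,0,0,0,0,0,0,0,0,0,0,0,0,0,0,0,0,0,0,0], "gripper": 50}}

```text
clock: 30.68
tool_pos: [0.5271, 0.3245, 0.0032]
tcp_rot: [0.462, 0.536, -0.46, 0.537]
ft_force: [-1.1, -0.8, 6.2]
gripper_width: 0.062
```

```bash
python3 - <<'E'
from h import *
st()
p=STOP[2]-RY*.0015
plan((.5255,.3235,.06,98.74,2),(.54,.25,.14,98.74,3),(*p,.145,98.74,8),(*p,.102,98.74,2),(*p,.102,98.74,1),(*p,.08,98.74,3),(*p,.08,98.74,1))
E
```

```text
t 30.68 p [0.5271 0.3245 0.0032] psi 98.6 F [-1.1 -0.8  6.2] w 0.062 q [-0.19  0.66 -0.59  1.79  0.47  0.84 -0.85]
20 rows: []-0.71,-0.02,0.01,-0.01,-0.02,-0.04, []-1.42,-0.04,0.02,-0.02,-0.02,-0.04, []-2.09,-0.01,0.64,-0.02,-0.02,-0.04, []-2.75,0.02,1.26,-0.02,-0.02,-0.04, []-3.42,0.05,1.88,-0.02,-0.02,-0.04, []-3.44,0.13,2.8,-0.02,-0.02,-0.04, []-3.46,0.22,3.72,-0.02,-0.02,-0.04, []-3.47,0.3,4.64,-0.02,-0.02,-0.04, []-3.49,0.38,5.56,-0.02,-0.02,-0.04, []-3.51,0.46,6.48,-0.02,-0.02,-0.04, []-3.52,0.54,7.39,-0.02,-0.02,-0.04, []-3.54,0.63,8.31,-0.02,-0.02,-0.04, []-3.55,0.71,9.23,-0.02,-0.02,-0.04, []-3.02,0.71,9.23,-0.02,-0.02,-0.04, []-2.48,0.71,9.23,-0.02,-0.02,-0.04, []-2.48,0.71,9.23,-0.02,-0.02,-0.04, []-2.3,0.7,9.23,-0.02,-0.02,-0.04, []-2.11,0.7,9.23,-0.02,-0.02,-0.04, []-1.93,0.7,9.23,-0.02,-0.02,-0.04, []-1.93,0.7,9.23,-0.02,-0.02,-0.04
```

Emit:
{"op": "servo_tool", "data": {"increments": [-0.71,-0.02,0.01,0,0,0,-1.42,-0.04,0.02,0,0,0,-2.09,-0.01,0.64,0,0,0,-2.75,0.02,1.26,0,0,0,-3.42,0.05,1.88,0,0,0,-3.44,0.13,2.8,0,0,0,-3.46,0.22,3.72,0,0,0,-3.47,0.3,4.64,0,0,0,-3.49,0.38,5.56,0,0,0,-3.51,0.46,6.48,0,0,0,-3.52,0.54,7.39,0,0,0,-3.54,0.63,8.31,0,0,0,-3.55,0.71,9.23,0,0,0,-3.02,0.71,9.23,0,0,0,-2.48,0.71,9.23,0,0,0,-2.48,0.71,9.23,0,0,0,-2.3,0.7,9.23,0,0,0,-2.15,0.7,9.23,0,0,0,-2.06,0.7,9.23,0,0,0,-2.06,0.7,9.23,0,0,0]}}

```text
clock: 32.35
tool_pos: [0.6098, -0.0359, 0.0852]
tcp_rot: [0.462, 0.536, -0.46, 0.537]
ft_force: [-0.4, 0.1, -0.1]
gripper_width: 0.0619
```

```bash
python3 - <<'E'
from h import *
st();save('wrist','w15.png');print(STOP[2]); print(lidtops('wrist',.103)); 
plan((*STOP[2],.082,98.74,3))
E
```

```text
t 32.35 p [ 0.6098 -0.0359  0.0852] psi 98.7 F [-0.4  0.1 -0.1] w 0.0619 q [ 0.42  0.53 -0.57  1.77  0.34  0.95 -0.14]
[ 0.60982999 -0.03512391]
[([0.5995, 0.0439], 0.0276), ([0.6101, -0.0345], 0.0302)]
3 rows: []0.03,0,-0.01,0,-0.01,-0.05, []0.06,0,-0.02,-0.01,-0.01,-0.05, []0.09,-0.01,-0.02,-0.01,-0.01,-0.05
```

View pics/w15.png

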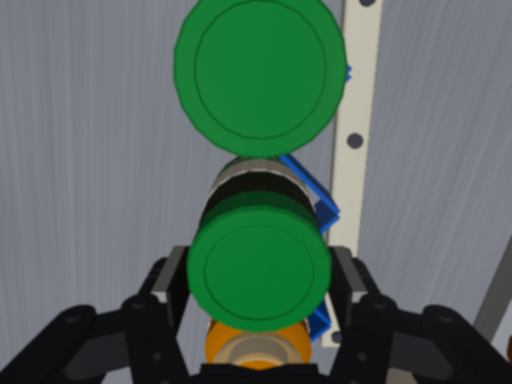

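Aligned (lid over the brown jar, column 259). Lower and release.

Emit:
{"op": "servo_tool", "data": {"increments": [0.03,0,0,0,0,0,0.06,0,0,0,0,0,0.08,0,0,0,0,0,0.08,0,0,0,0,0]}}

```text
clock: 32.78
tool_pos: [0.61, -0.0361, 0.0826]
tcp_rot: [0.462, 0.536, -0.46, 0.537]
ft_force: [-1.4, -0.2, 0.2]
gripper_width: 0.0621
```

Emit:
{"op": "servo_tool", "data": {"increments": [0,0,0,0,0,0,0,0,0,0,0,0,0,0,0,0,0,0,-0.3,0,0,0,0,0,-0.8,0,0,0,0,0,-1.4,0,0,0,0,0,-1.6,0,0,0,0,0], "gripper": 100}}

```text
clock: 33.37
tool_pos: [0.6121, -0.0358, 0.1508]
tcp_rot: [0.463, 0.534, -0.458, 0.539]
ft_force: [0.1, -0.5, 1.0]
gripper_width: 0.0855
```

```bash
python3 - <<'E'
from h import *
st();save('wrist','w16.png'); print(lidtops('wrist',.10)); 
plan((.6,.12,.15,98.74,4),(.6255,.21,.14,98.74,4),(.6255,.262,.08,98.74,3),(.6255,.262,.02,98.74,3),(.6255,.262,.004,98.74,2),(.6255,.262,.004,98.74,2))
E
```

```text
t 33.37 p [ 0.6121 -0.0358  0.1508] psi 98.7 F [ 0.1 -0.5  1. ] w 0.0855 q [ 0.45  0.45 -0.6   1.71  0.29  1.06 -0.1 ]
[([0.5964, 0.0462], 0.0304), ([0.6087, -0.0339], 0.0301)]
18 rows: []0,0.08,-0.97,0,0,-0.1, []-0.01,0.15,-1.95,-0.01,0,-0.1, []-0.01,0.23,-2.92,-0.01,0,-0.1, []-0.02,0.3,-3.9,-0.02,0,-0.1, []0.05,0.54,-4.43,-0.02,0,-0.1, []0.11,0.79,-4.96,-0.02,0,-0.1, []0.18,1.03,-5.49,-0.02,0,-0.1, []0.24,1.27,-6.03,-0.02,0,-0.1, []0.74,1.33,-6.45,-0.02,0,-0.1, []1.24,1.39,-6.88,-0.02,0,-0.1, []1.74,1.45,-7.31,-0.02,0,-0.1, []2.24,1.45,-7.31,-0.02,0,-0.1, []2.74,1.44,-7.31,-0.02,0,-0.1, []3.24,1.44,-7.31,-0.02,0,-0.1, []3.44,1.44,-7.31,-0.02,0,-0.1, []3.64,1.44,-7.31,-0.02,0,-0.1, []3.64,1.44,-7.31,-0.02,0,-0.1, []3.64,1.44,-7.31,-0.02,0,-0.1
```

View pics/w16.png

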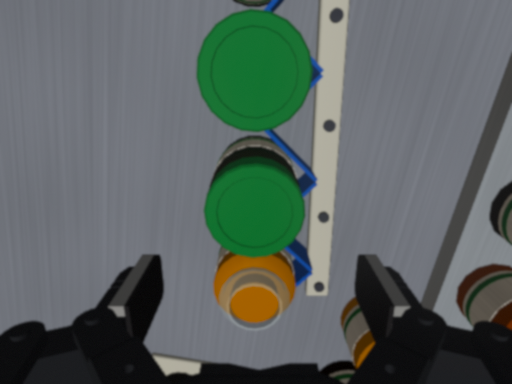

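Emit:
{"op": "servo_tool", "data": {"increments": [0,0.08,-0.97,0,0,-0.1,-0.01,0.15,-1.95,0,0,-0.1,-0.01,0.23,-2.92,0,0,-0.1,-0.02,0.3,-3.9,0,0,-0.1,0.05,0.54,-4.43,0,0,-0.1,0.11,0.79,-4.96,0,0,-0.1,0.18,1.03,-5.49,0,0,-0.1,0.24,1.27,-6.03,0,0,-0.1,0.74,1.33,-6.45,0,0,-0.1,1.24,1.39,-6.88,0,0,-0.1,1.74,1.45,-7.31,0,0,-0.1,2.24,1.45,-7.31,0,0,-0.1,2.74,1.44,-7.31,0,0,-0.1,3.24,1.44,-7.31,0,0,-0.1,3.44,1.44,-7.31,0,0,-0.1,3.64,1.44,-7.31,0,0,-0.1,3.64,1.44,-7.31,0,0,-0.1,3.64,1.44,-7.31,0,0,-0.1]}}

```text
clock: 34.97
tool_pos: [0.6258, 0.262, 0.0042]
tcp_rot: [0.461, 0.536, -0.461, 0.536]
ft_force: [0.7, -0.1, 0.8]
gripper_width: 0.0855
```

Emit:
{"op": "servo_tool", "data": {"increments": [0,0,0,0,0,0,0,0,0,0,0,0,0,0,0,0,0,0,0,0,0,0,0,0,0,0,0,0,0,0], "gripper": 50}}

```text
clock: 35.38
tool_pos: [0.6271, 0.2627, 0.0061]
tcp_rot: [0.462, 0.536, -0.46, 0.537]
ft_force: [-0.7, -0.0, 6.3]
gripper_width: 0.0617
```

```bash
python3 - <<'E'
from h import *
st(); z=bot.sense()['tool_pos'][2]
p=STOP[3]-RY*.001
plan((.6255,.262,.06,98.74,2),(.61,.19,.145,98.74,3),(*p,.15,98.74,9),(*p,.106,98.74,2),(*p,z+.0825,98.74,3),(*p,z+.0825,98.74,1))
E
```

```text
t 35.38 p [0.6271 0.2627 0.0061] psi 98.6 F [-0.7 -0.   6.3] w 0.0617 q [-0.07  0.73 -0.56  1.63  0.47  0.91 -0.66]
20 rows: []-0.67,-0.02,0,-0.01,-0.01,-0.03, []-1.35,-0.04,0.01,-0.02,-0.01,-0.03, []-2.06,-0.25,0.58,-0.02,-0.01,-0.03, []-2.77,-0.47,1.16,-0.02,-0.01,-0.03, []-3.48,-0.68,1.73,-0.02,-0.01,-0.03, []-3.49,-0.78,2.58,-0.02,-0.01,-0.03, []-3.51,-0.87,3.43,-0.02,-0.01,-0.03, []-3.52,-0.97,4.27,-0.02,-0.01,-0.03, []-3.54,-1.06,5.12,-0.02,-0.01,-0.03, []-3.55,-1.15,5.97,-0.02,-0.01,-0.03, []-3.57,-1.25,6.82,-0.02,-0.01,-0.03, []-3.58,-1.34,7.67,-0.02,-0.01,-0.03, []-3.6,-1.44,8.52,-0.02,-0.01,-0.03, []-3.61,-1.53,9.37,-0.02,-0.01,-0.03, []-3.06,-1.53,9.37,-0.02,-0.01,-0.03, []-2.51,-1.53,9.37,-0.02,-0.01,-0.03, []-2.37,-1.53,9.37,-0.02,-0.01,-0.03, []-2.22,-1.53,9.37,-0.02,-0.01,-0.03, []-2.08,-1.53,9.37,-0.02,-0.01,-0.03, []-2.08,-1.53,9.37,-0.02,-0.01,-0.03
```

Emit:
{"op": "servo_tool", "data": {"increments": [-0.67,-0.02,0,0,0,0,-1.35,-0.04,0.01,0,0,0,-2.06,-0.25,0.58,0,0,0,-2.77,-0.47,1.16,0,0,0,-3.48,-0.68,1.73,0,0,0,-3.49,-0.78,2.58,0,0,0,-3.51,-0.87,3.43,0,0,0,-3.52,-0.97,4.27,0,0,0,-3.54,-1.06,5.12,0,0,0,-3.55,-1.15,5.97,0,0,0,-3.57,-1.25,6.82,0,0,0,-3.58,-1.34,7.67,0,0,0,-3.6,-1.44,8.52,0,0,0,-3.61,-1.53,9.37,0,0,0,-3.06,-1.53,9.37,0,0,0,-2.55,-1.53,9.37,0,0,0,-2.4,-1.53,9.37,0,0,0,-2.22,-1.53,9.37,0,0,0,-2.08,-1.53,9.37,0,0,0,-2.08,-1.53,9.37,0,0,0]}}

```text
clock: 37.05
tool_pos: [0.6223, -0.1164, 0.0882]
tcp_rot: [0.461, 0.536, -0.46, 0.537]
ft_force: [-0.2, -0.1, -0.6]
gripper_width: 0.0614
```

```bash
python3 - <<'E'
from h import *
st();save('wrist','w17.png');print(STOP[3]); print(lidtops('wrist',.103)); 
E
```

```text
t 37.05 p [ 0.6223 -0.1164  0.0882] psi 98.7 F [-0.2 -0.1 -0.6] w 0.0614 q [ 0.53  0.56 -0.56  1.71  0.34  0.98 -0.01]
[ 0.62228996 -0.11617173]
[([0.6101, -0.0352], 0.0299), ([0.6232, -0.1154], 0.0305), ([0.691, -0.1024], 0.0017), ([0.744, -0.1406], 0.0065)]
```

View pics/w17.png

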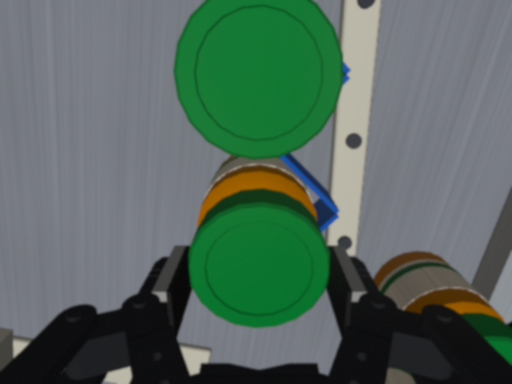

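Emit:
{"op": "servo_tool", "data": {"increments": [0.03,0,0,0,0,0,0.06,0,0,0,0,0,0.07,0,0,0,0,0,0.07,0,0,0,0,0]}}

```text
clock: 37.48
tool_pos: [0.6227, -0.1162, 0.0869]
tcp_rot: [0.462, 0.536, -0.46, 0.537]
ft_force: [-2.5, 1.6, 2.1]
gripper_width: 0.0616
```

Emit:
{"op": "servo_tool", "data": {"increments": [0,0,0,0,0,0,0,0,0,0,0,0,0,0,0,0,0,0,-0.3,0,0,0,0,0,-0.8,0,0,0,0,0,-1.5,0,0,0,0,0,-2,0,0,0,0,0], "gripper": 100}}

```text
clock: 38.07
tool_pos: [0.6234, -0.1163, 0.1697]
tcp_rot: [0.462, 0.535, -0.459, 0.538]
ft_force: [-0.9, -0.0, 0.0]
gripper_width: 0.0855
```

```bash
python3 - <<'E'
from h import *
st();save('wrist','w18.png'); print(lidtops('wrist',.10)); 
for c in ['top','side']:
    print(lidtops(c,.10)); save(c,c+'5.png'); print(locs(c,'jar_1')); print(locs(c,'mallet'),locs(c,'mallet_tail'),locs(c,'cradle'),locs(c,'cradle_fork'))
a=cv2.imread('pics/side5.png')[130:320,170:380]; cv2.imwrite('pics/c.png',cv2.resize(a,None,fx=3,fy=3,interpolation=cv2.INTER_CUBIC))
E
```

```text
t 38.07 p [ 0.6234 -0.1163  0.1697] psi 98.7 F [-0.9 -0.   0. ] w 0.0855 q [ 0.56  0.47 -0.59  1.64  0.28  1.12  0.04]
[([0.6096, -0.0351], 0.0305), ([0.6224, -0.114], 0.0299), ([0.7523, -0.1599], 0.0228), ([0.7228, -0.2455], 0.0148)]
[([0.6189, -0.1102], 0.024), ([0.6095, -0.0369], 0.0291), ([0.5973, 0.0451], 0.0293), ([0.5848, 0.1265], 0.0295), ([0.2589, -0.6012], 0.0279), ([0.1922, -0.5956], 0.0278), ([0.0587, -0.5849], 0.0281)]
[([0.6241, -0.1096, -0.002], 0.54), ([0.6131, -0.0354, -0.0012], 0.46), ([0.5845, 0.1286, -0.0026], 0.39), ([0.585, 0.1287, 0.0831], 0.39), ([0.5988, 0.0465, 0.0013], 0.38)]
[] [] [] []
[([0.5839, 0.1248], 0.0298), ([0.6213, -0.1179], 0.0304), ([0.7493, -0.1801], 0.03), ([0.7403, -0.2718], 0.03)]
[([0.6181, -0.1171, -0.0029], 0.68), ([0.5847, 0.1236, -0.0], 0.64), ([0.6138, -0.0357, 0.0013], 0.6), ([0.5998, 0.0492, 0.0007], 0.43)]
[([0.5651, -0.2941, 0.0072], 0.92), ([0.432, -0.2871, 0.0385], 0.72)] [([0.4299, -0.2866, 0.04], 0.66)] [([0.5648, -0.2944, 0.003], 0.63), ([0.5993, 0.0464, 0.0027], 0.35)] [([0.432, -0.2872, 0.0397], 0.67)]
```

View pics/c.png

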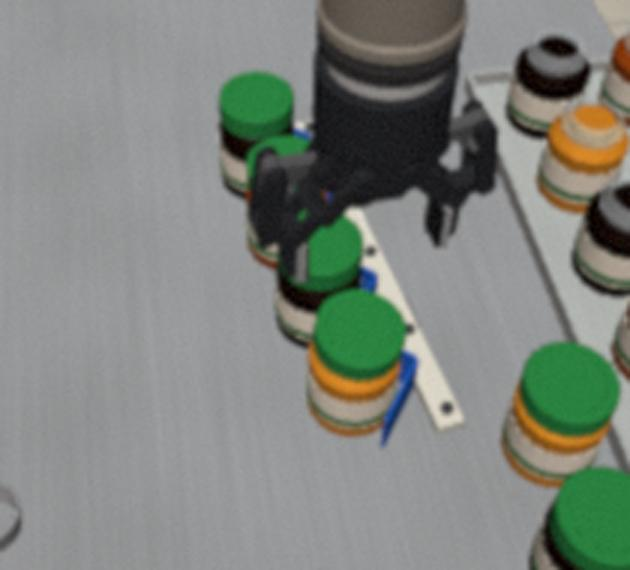

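```bash
python3 - <<'E'
from h import *
plan((.56,-.19,.19,60,6),(.45,-.287,.16,-4,10),(.45,-.287,.16,-4,1))
E
```

```text
17 rows: []-0.1,-0.3,0.26,1.29,-0.02,-0.03, []-0.2,-0.61,0.53,2.58,-0.02,-0.03, []-0.29,-0.91,0.79,3.87,-0.02,-0.03, []-0.39,-1.21,1.06,5.16,-0.02,-0.03, []-0.49,-1.52,1.32,6.45,-0.02,-0.03, []-0.59,-1.82,1.59,7.74,-0.02,-0.02, []-0.51,-2.13,1.78,9.02,-0.03,-0.02, []-0.44,-2.44,1.98,10.3,-0.03,-0.02, []-0.37,-2.75,2.18,11.58,-0.03,-0.02, []-0.29,-3.06,2.38,12.86,-0.03,-0.02, []-0.22,-3.36,2.58,14.14,-0.03,-0.02, []-0.15,-3.67,2.77,15.42,-0.03,-0.02, []-0.07,-3.98,2.97,16.7,-0.03,-0.01, []0,-4.29,3.17,17.98,-0.03,-0.01, []0.08,-4.6,3.37,19.26,-0.04,-0.01, []0.15,-4.91,3.57,20.54,-0.04,-0.01, []0.15,-4.91,3.57,20.54,-0.04,-0.01
```

Emit:
{"op": "servo_tool", "data": {"increments": [-0.1,-0.3,0.26,1.29,0,0,-0.2,-0.61,0.53,2.58,0,0,-0.29,-0.91,0.79,3.87,0,0,-0.39,-1.21,1.06,5.16,0,0,-0.49,-1.52,1.32,6.45,0,0,-0.59,-1.82,1.59,7.74,0,0,-0.51,-2.13,1.78,9.02,0,0,-0.44,-2.44,1.98,10.3,0,0,-0.37,-2.75,2.18,11.58,0,0,-0.29,-3.06,2.38,12.86,0,0,-0.22,-3.36,2.58,14.14,0,0,-0.15,-3.67,2.77,15.42,0,0,-0.07,-3.98,2.97,16.7,0,0,0,-4.29,3.17,17.98,0,0,0.08,-4.6,3.37,19.26,0,0,0.15,-4.91,3.57,20.54,0,0,0.15,-4.91,3.57,20.54,0,0], "gripper": 70}}

```text
clock: 40.28
tool_pos: [0.447, -0.2895, 0.1594]
tcp_rot: [-0.706, 0.027, 0.707, 0.027]
ft_force: [-0.4, -0.9, -0.2]
gripper_width: 0.0597
```

```bash
python3 - <<'E'
from h import *
st();save('wrist','w19.png'); E=np.array(camera_info('wrist')['extrinsics'])
for t in ['mallet','mallet_tail','cradle','cradle_fork']: print(t,locs('wrist',t))
save('top','top6.png');print(locs('top','mallet'),locs('top','mallet_tail'),locs('top','cradle'),locs('top','cradle_fork'))
print(lidtops('top',.1))
np.save('E19.npy',E)
E
```

```text
t 40.28 p [ 0.447  -0.2895  0.1594] psi -4.3 F [-0.4 -0.9 -0.2] w 0.0597 q [ 0.67  0.26 -0.21  1.89  0.06  0.99 -1.21]
mallet [([0.5642, -0.2958, 0.0058], 0.95)]
mallet_tail [([0.4295, -0.2856, 0.0436], 0.82)]
cradle []
cradle_fork [([0.4298, -0.2836, 0.041], 0.95)]
[([0.5648, -0.2957, 0.0095], 0.8)] [([0.4331, -0.2871, 0.0377], 0.76)] [([0.5649, -0.2927, -0.001], 0.77), ([0.6107, -0.0329, 0.0004], 0.58)] [([0.4289, -0.286, 0.0382], 0.79)]
[([0.7514, -0.1735], 0.0289), ([0.7418, -0.2662], 0.0287), ([0.6222, -0.1168], 0.0291), ([0.6094, -0.037], 0.0291), ([0.5973, 0.0449], 0.0294), ([0.5847, 0.1264], 0.0294), ([0.259, -0.6012], 0.0279), ([0.1922, -0.5957], 0.0278), ([0.0586, -0.585], 0.0281)]
```

View pics/w19.png

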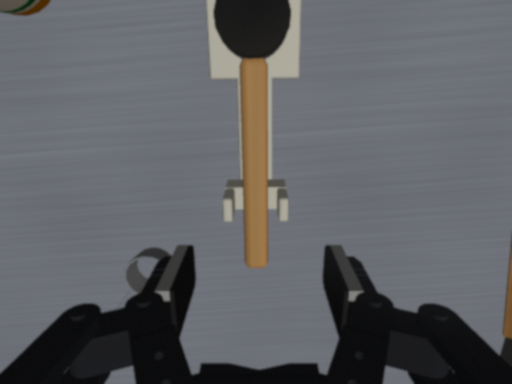

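```bash
python3 - <<'E'
from h import *
E=np.load('E19.npy')
im=cv2.imread('pics/w19.png')[:,:,::-1]; hsv=cv2.cvtColor(im,cv2.COLOR_RGB2HSV)
m=cv2.inRange(hsv,(8,70,80),(25,255,255)); P=[]
for r in range(70,262,10):
    c=np.where(m[r,200:320])[0]+200
    if len(c): P.append(pix2plane('wrist',((c[0]+c[-1])/2,r),.053,E)[:2]); 
P=np.array(P); k=np.polyfit(P[:,0],P[:,1],1); print(k, np.degrees(np.arctan(k[0])), np.polyval(k,[.43,.514,.564]), P[0],P[-1])
for uv in [(252,60),(252,15)]: print(pix2plane('wrist',uv,.076,E))
x=.564-.05; y=np.polyval(k,x); print(x,y)
plan((x,y,.12,-4.0,3),(x,y,.06,-4,3),(x,y,.021,-4,4),(x,y,.021,-4,2))
E
```

```text
[-0.05954601 -0.25793728] -3.4077113209402197 [-0.28354207 -0.28854393 -0.29152123] [ 0.53514607 -0.28984346] [ 0.38464157 -0.28062358]
[ 0.54076799 -0.28969168  0.076     ]
[ 0.56612658 -0.29163677  0.076     ]
0.5139999999999999 -0.2885439314021204
12 rows: []0.34,-0.02,-0.53,0,-0.03,0.02, []0.67,-0.04,-1.06,0.01,-0.03,0.02, []1.01,-0.07,-1.59,0.01,-0.03,0.02, []1.51,-0.06,-1.59,0.01,-0.03,0.02, []2.01,-0.06,-1.59,0.01,-0.03,0.02, []2.51,-0.06,-1.59,0.01,-0.03,0.02, []2.75,-0.06,-1.58,0.01,-0.03,0.02, []2.99,-0.06,-1.58,0.01,-0.03,0.02, []3.24,-0.06,-1.58,0.01,-0.03,0.02, []3.48,-0.06,-1.58,0.01,-0.03,0.02, []3.48,-0.06,-1.58,0.01,-0.03,0.02, []3.48,-0.06,-1.58,0.01,-0.03,0.02
```

Emit:
{"op": "servo_tool", "data": {"increments": [0.34,-0.01,-0.53,0,0,0,0.67,-0.02,-1.06,0,0,0,1.01,-0.04,-1.59,0,0,0,1.51,-0.03,-1.6,-0.1,0,0,2.01,-0.03,-1.6,-0.1,0,0,2.51,-0.03,-1.6,-0.1,0,0,2.75,-0.03,-1.6,-0.1,0,0,2.99,-0.03,-1.6,-0.1,0,0,3.24,-0.03,-1.6,-0.1,0,0,3.48,-0.03,-1.6,-0.1,0,0,3.48,-0.03,-1.6,-0.1,0,0,3.48,-0.03,-1.6,-0.1,0,0]}}

```text
clock: 41.83
tool_pos: [0.5145, -0.2898, 0.0209]
tcp_rot: [0.708, -0.021, -0.706, -0.022]
ft_force: [0.2, 0.3, 0.2]
gripper_width: 0.0598
```

Emit:
{"op": "servo_tool", "data": {"increments": [0,0,0,0,0,0,0,0,0,0,0,0,0,0,0,0,0,0,0,0,0,0,0,0,0,0,0,0,0,0,0,0,0,0,0,0,0,0,0,0,0,0,0,0,0,0,0,0], "gripper": 0}}

```text
clock: 42.5
tool_pos: [0.5151, -0.2903, 0.0218]
tcp_rot: [0.708, -0.021, -0.706, -0.022]
ft_force: [-0.7, 0.3, 7.0]
gripper_width: 0.0193
```

```bash
python3 - <<'E'
from h import *
st();save('wrist','w20.png')
E
```

```text
t 42.5 p [ 0.5151 -0.2903  0.0218] psi -3.4 F [-0.7  0.3  7. ] w 0.0193 q [ 0.6   0.53 -0.2   1.86  0.14  0.76 -1.31]
```

View pics/w20.png

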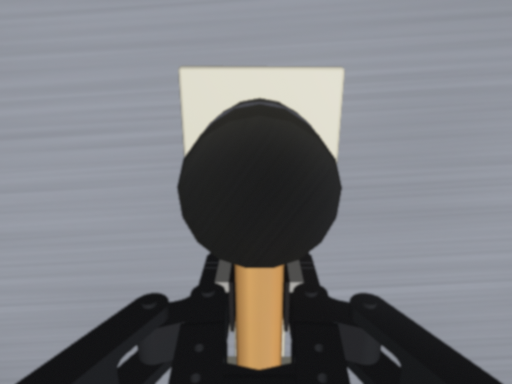

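```bash
python3 - <<'E'
from h import *
print(pix2plane('wrist',(260,268),.076), pix2plane('wrist',(260,100),.076))
h=.050; u=RX
p=STOP[0]-h*u
plan((.515,-.290,.08,-3.4,5),(.47,-.20,.16,0,5),(.44,.0,.16,5,7),(*p,.16,8.74,3))
E
```

```text
[ 0.54257814 -0.29191197  0.076     ] [ 0.59151477 -0.29479767  0.076     ]
20 rows: []-0.29,0,0,0,-0.04,0.01, []-0.58,0,0,0,-0.04,0.01, []-0.87,-0.01,0,-0.01,-0.04,0.01, []-1.16,-0.01,0,-0.01,-0.04,0.01, []-1.45,-0.01,0,-0.01,-0.04,0.01, []-1.85,-0.45,0.25,-0.15,-0.04,0.01, []-2.26,-0.88,0.5,-0.28,-0.04,0.01, []-2.66,-1.32,0.75,-0.42,-0.04,0.01, []-3.06,-1.75,1,-0.55,-0.04,0.01, []-3.46,-2.19,1.25,-0.69,-0.04,0.01, []-3.46,-2.9,1.4,-0.83,-0.04,0.01, []-3.46,-3.6,1.55,-0.98,-0.04,0.01, []-3.46,-4.31,1.7,-1.12,-0.04,0.01, []-3.46,-5.02,1.85,-1.26,-0.04,0.01, []-3.46,-5.72,2,-1.4,-0.04,0.01, []-3.45,-6.43,2.15,-1.55,-0.04,0.01, []-3.45,-7.14,2.3,-1.69,-0.04,0.01, []-3.45,-8.18,1.56,-1.94,-0.04,0.01, []-3.45,-9.22,0.83,-2.19,-0.04,0.01, []-3.44,-10.26,0.09,-2.44,-0.04,0.01
```

Emit:
{"op": "servo_tool", "data": {"increments": [-0.29,0,0,0,0,0,-0.58,0,0,0,0,0,-0.87,-0.01,0,0,0,0,-1.16,-0.01,0,0,0,0,-1.45,-0.01,0,0,0,0,-1.85,-0.45,0.25,-0.15,0,0,-2.26,-0.88,0.5,-0.28,0,0,-2.66,-1.32,0.75,-0.42,0,0,-3.06,-1.75,1,-0.55,0,0,-3.46,-2.19,1.25,-0.69,0,0,-3.46,-2.9,1.4,-0.83,0,0,-3.46,-3.6,1.55,-0.98,0,0,-3.46,-4.31,1.7,-1.12,0,0,-3.46,-5.02,1.85,-1.26,0,0,-3.46,-5.72,2,-1.4,0,0,-3.46,-6.43,2.15,-1.55,0,0,-3.46,-7.14,2.3,-1.69,0,0,-3.46,-8.18,1.56,-1.94,0,0,-3.46,-9.22,0.83,-2.19,0,0,-3.46,-10.2,0.14,-2.44,0,0]}}

```text
clock: 44.22
tool_pos: [0.5187, 0.0989, 0.1618]
tcp_rot: [0.707, 0.054, -0.703, 0.054]
ft_force: [1.1, 0.1, -3.1]
gripper_width: 0.0193
```

```bash
python3 - <<'E'
from h import *
st();save('wrist','w21.png');im=save('side','side7.png');print(lidtops('side',.1));print(lidtops('top',.1));print(locs('side','mallet'))
a=cv2.imread('pics/side7.png')[80:320,120:380]; cv2.imwrite('pics/c.png',cv2.resize(a,None,fx=2.4,fy=2.4,interpolation=cv2.INTER_CUBIC))
p=STOP[0]-.052*RX; print(p)
plan((*p,.135,8.74,4),(*p,.135,8.74,2))
E
```

```text
t 44.22 p [0.5187 0.0989 0.1618] psi 8.8 F [ 1.1  0.1 -3.1] w 0.0193 q [ 0.16  0.28 -0.5   1.9   0.16  1.   -1.83]
[([0.5961, 0.0434], 0.0295), ([0.6214, -0.1179], 0.0304), ([0.7493, -0.1799], 0.0297), ([0.7402, -0.2718], 0.03)]
[([0.7514, -0.1735], 0.0289), ([0.7421, -0.2661], 0.0291), ([0.6222, -0.1169], 0.029), ([0.6094, -0.0369], 0.0291), ([0.5991, 0.0412], 0.0267), ([0.259, -0.6012], 0.0279), ([0.1923, -0.5956], 0.0278), ([0.0588, -0.585], 0.0282)]
[([0.5706, 0.1145, 0.1461], 0.82), ([0.6081, -0.0376, 0.0791], 0.2)]
[0.53351386 0.11907028]
6 rows: []0.16,-0.12,-0.12,0,-0.03,0, []0.32,-0.24,-0.24,0,-0.03,0, []0.48,-0.36,-0.36,0,-0.03,0, []0.64,-0.48,-0.48,0.01,-0.03,0, []0.64,-0.48,-0.48,0.01,-0.03,0, []0.64,-0.48,-0.48,0.01,-0.03,0
```

View pics/c.png

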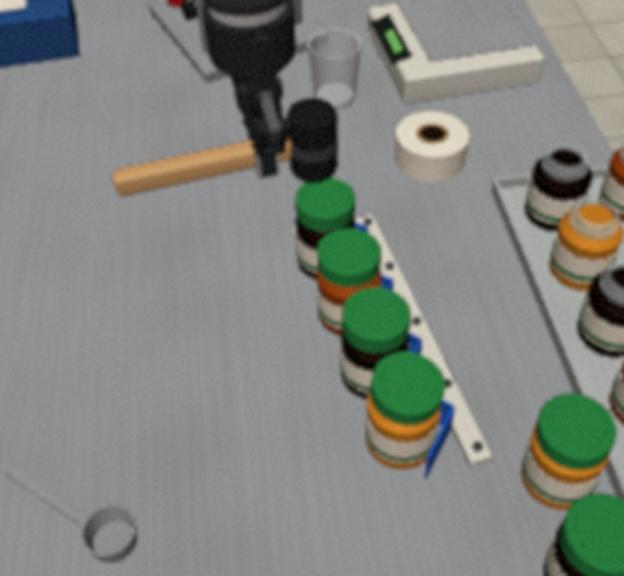

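View pics/w21.png

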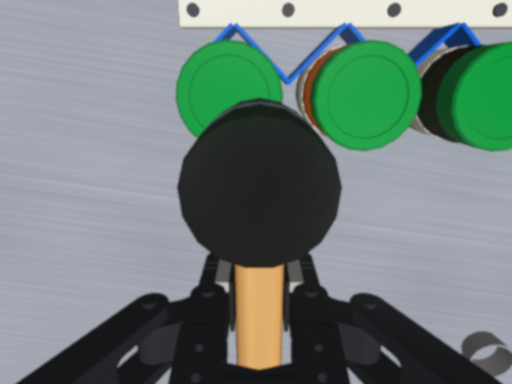

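Emit:
{"op": "servo_tool", "data": {"increments": [0.16,-0.12,-0.12,0,0,0,0.32,-0.24,-0.24,0,0,0,0.48,-0.36,-0.36,0,0,0,0.64,-0.49,-0.48,0,0,0,0.64,-0.49,-0.48,0,0,0,0.64,-0.49,-0.48,0,0,0]}}

```text
clock: 44.97
tool_pos: [0.5331, 0.12, 0.1344]
tcp_rot: [0.705, 0.054, -0.705, 0.054]
ft_force: [-0.4, 0.5, -3.1]
gripper_width: 0.0196
```

```bash
python3 - <<'E'
from h import *
st();save('wrist','w22.png');print(locs('side','mallet'))
im=save('side','side8.png');print(locs('side','mallet'))
a=cv2.imread('pics/side8.png')[80:320,120:380]; cv2.imwrite('pics/c.png',cv2.resize(a,None,fx=2.4,fy=2.4,interpolation=cv2.INTER_CUBIC))
E
```

```text
t 44.97 p [0.5331 0.12   0.1344] psi 8.8 F [-0.4  0.5 -3.1] w 0.0196 q [ 0.11  0.34 -0.5   1.88  0.2   0.96 -1.89]
[([0.5706, 0.1145, 0.1461], 0.82), ([0.6081, -0.0376, 0.0791], 0.2)]
[([0.5838, 0.1247, 0.1198], 0.87), ([0.5637, -0.2924, 0.0017], 0.67)]
```

View pics/c.png

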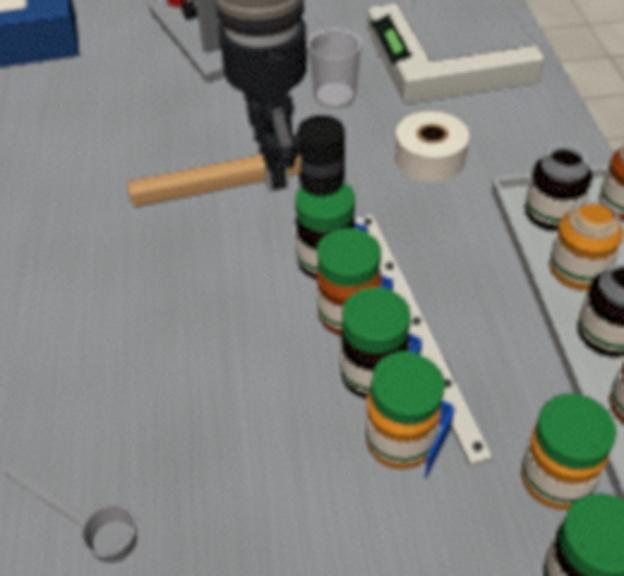

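Emit:
{"op": "servo_tool", "data": {"increments": [0.2,0,0,0,0,0,0.4,0,0,0,0,0,0.5,0,0,0,0,0,0.6,0,0,0,0,0,0.7,0,0,0,0,0,0.82,0,0,0,0,0,0.82,0,0,0,0,0]}}

```text
clock: 45.75
tool_pos: [0.5345, 0.1197, 0.1055]
tcp_rot: [0.707, 0.053, -0.704, 0.054]
ft_force: [-7.3, -1.8, 16.0]
gripper_width: 0.0189
```

Emit:
{"op": "servo_tool", "data": {"increments": [0.1,0,0,0,0,0,0.2,0,0,0,0,0,0.25,0,0,0,0,0,0.25,0,0,0,0,0]}}

```text
clock: 46.08
tool_pos: [0.5365, 0.1208, 0.1008]
tcp_rot: [0.708, 0.053, -0.702, 0.055]
ft_force: [-10.7, -3.7, 28.9]
gripper_width: 0.0196
```

```bash
python3 - <<'E'
from h import *
st();save('wrist','w23.png');im=save('side','side9.png');print(locs('side','mallet'))
a=cv2.imread('pics/side9.png')[80:320,120:380]; cv2.imwrite('pics/c.png',cv2.resize(a,None,fx=2.4,fy=2.4,interpolation=cv2.INTER_CUBIC))
E
```

```text
t 46.08 p [0.5365 0.1208 0.1008] psi 8.7 F [-10.7  -3.7  28.9] w 0.0196 q [ 0.09  0.39 -0.48  1.91  0.23  0.89 -1.93]
[([0.5894, 0.1289, 0.095], 0.95)]
```

View pics/c.png

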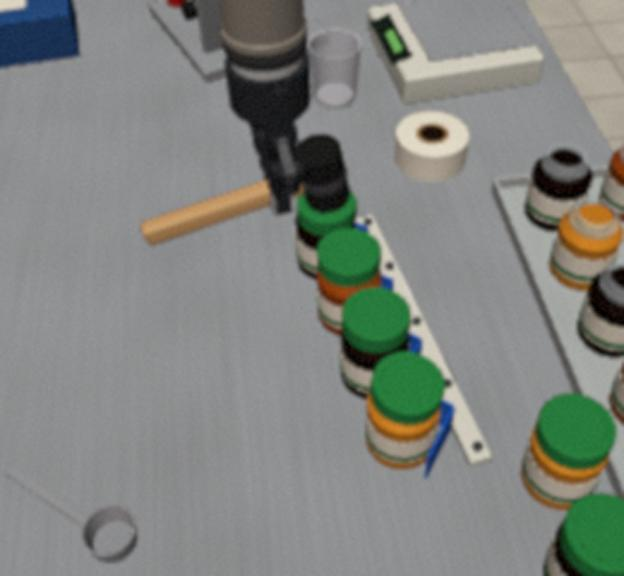

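View pics/w23.png

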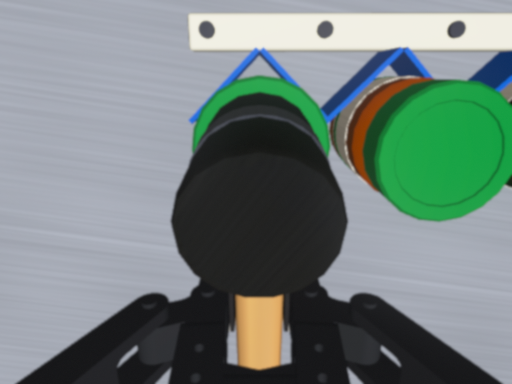

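Emit:
{"op": "servo_tool", "data": {"increments": [-0.4,0,0,0,0,0,-0.8,0,0.2,0,0,0,-1.2,0,0.5,0,0,0,-1.5,0,1.0,0,0,0,-1.5,0,1.8,0,0,0,-1.5,0,2.5,0,0,0,-1.5,0,2.5,0,0,0]}}

```text
clock: 46.82
tool_pos: [0.4303, 0.104, 0.1582]
tcp_rot: [0.705, 0.052, -0.705, 0.056]
ft_force: [-0.4, -0.8, -3.9]
gripper_width: 0.0196
```

```bash
python3 - <<'E'
from h import *
st();save('wrist','w24.png');im=save('side','side10.png')
for z in (.092,.1): print(z,lidtops('side',z)[:4],lidtops('top',z)[2:8],lidtops('wrist',z))
print(locs('side','mallet'),locs('side','mallet_tail'))
a=cv2.imread('pics/side10.png')[80:320,120:380]; cv2.imwrite('pics/c.png',cv2.resize(a,None,fx=2.4,fy=2.4,interpolation=cv2.INTER_CUBIC))
E
```

```text
t 46.82 p [0.4303 0.104  0.1582] psi 8.8 F [-0.4 -0.8 -3.9] w 0.0196 q [ 0.16  0.13 -0.54  2.08  0.09  0.95 -1.84]
0.092 [([0.5972, 0.0515], 0.0301), ([0.623, -0.1124], 0.0307), ([0.7525, -0.1757], 0.0304), ([0.7435, -0.2685], 0.0304)] [([0.6232, -0.1183], 0.0291), ([0.6103, -0.0376], 0.0292), ([0.5983, 0.0449], 0.0296), ([0.5838, 0.1258], 0.029), ([0.2575, -0.606], 0.0281), ([0.1901, -0.6003], 0.028)] [([0.5842, 0.127], 0.03), ([0.5997, 0.0434], 0.0303)]
0.1 [([0.5958, 0.0439], 0.0298), ([0.6213, -0.1179], 0.0304), ([0.7493, -0.18], 0.0299), ([0.7403, -0.2718], 0.03)] [([0.6222, -0.1171], 0.029), ([0.6095, -0.0369], 0.0291), ([0.5974, 0.045], 0.0294), ([0.583, 0.1254], 0.0288), ([0.259, -0.6012], 0.0279), ([0.1866, -0.6673], 0.028)] [([0.5817, 0.1266], 0.0291), ([0.5959, 0.046], 0.0287)]
[([0.4891, 0.1124, 0.1518], 0.76)] [([0.3499, 0.0927, 0.1665], 0.96)]
```

View pics/c.png

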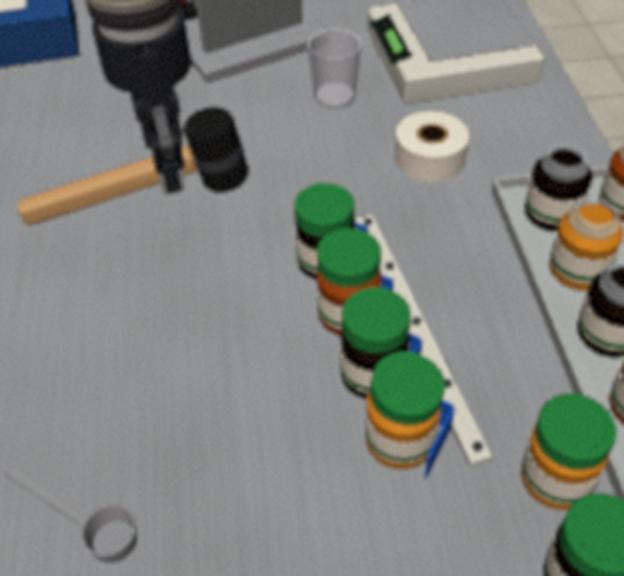

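View pics/w24.png

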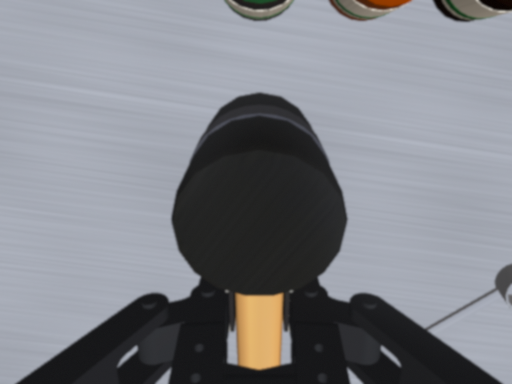

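```bash
cat >> h.py <<'E'
def plan2(*way):
    """(x,y,z,psi,headdown_pitch_deg,n)"""
    s=bot.sense(); p0=np.array(s['tool_pos']); R0=R.from_quat(s['tcp_rot']).as_matrix()
    zc=-R0[:,2]; psi0=np.degrees(np.arctan2(zc[1],zc[0])); pt=np.degrees(np.arcsin(-zc[2]))
    cur=np.array([*p0,psi0,pt]); rows=[]
    print('pitch now',pt)
    for w in way:
        t=np.array(w[:5],float); n=w[5]
        t[3]=cur[3]+(t[3]-cur[3]+180)%360-180
        for k in range(1,n+1):
            q=cur+(t-cur)*k/n
            d=R0.T@(q[:3]-p0)/0.04
            T=rot(np.radians(q[3]))@R.from_euler('y',-q[4],degrees=True).as_matrix()
            rv=R.from_matrix(R0.T@T).as_rotvec(degrees=True)/5
            rows.append(np.r_[d,rv])
        cur=t
    rows=np.round(rows,2)+0.
    print(len(rows),'rows:', ',  '.join(', '.join(f'{v:g}' for v in r) for r in rows))
E
python3 - <<'E'
from h import *
x,y=.5118,-.2903
plan2((.45,-.03,.16,4,5,6),(.47,-.22,.15,-1,10,7),(x,y,.09,-3.4,10,4),(x,y,.09,-3.4,10,2))
E
```

```text
pitch now -0.5001662312529723
19 rows: 0, 0.57, 0.03, 0.16, -0.18, -0.03,  0, 1.14, 0.07, 0.31, -0.37, -0.03,  0, 1.7, 0.1, 0.47, -0.55, -0.04,  0, 2.27, 0.14, 0.63, -0.73, -0.04,  0, 2.84, 0.17, 0.79, -0.92, -0.05,  0, 3.41, 0.21, 0.94, -1.1, -0.07,  0.04, 4.09, 0.24, 1.09, -1.24, -0.08,  0.07, 4.77, 0.27, 1.23, -1.39, -0.09,  0.11, 5.45, 0.31, 1.37, -1.53, -0.11,  0.15, 6.13, 0.34, 1.51, -1.67, -0.13,  0.19, 6.81, 0.37, 1.66, -1.81, -0.15,  0.22, 7.49, 0.4, 1.8, -1.96, -0.17,  0.26, 8.18, 0.44, 1.94, -2.1, -0.19,  0.64, 8.65, 0.25, 2.06, -2.1, -0.2,  1.02, 9.12, 0.06, 2.18, -2.1, -0.21,  1.39, 9.6, -0.13, 2.3, -2.1, -0.22,  1.77, 10.07, -0.32, 2.42, -2.1, -0.23,  1.77, 10.07, -0.32, 2.42, -2.1, -0.23,  1.77, 10.07, -0.32, 2.42, -2.1, -0.23
```

Emit:
{"op": "servo_tool", "data": {"increments": [0,0.57,0.03,0.16,-0.18,-0.03,0,1.14,0.07,0.31,-0.37,-0.03,0,1.7,0.1,0.47,-0.55,-0.04,0,2.27,0.14,0.63,-0.73,-0.04,0,2.84,0.17,0.79,-0.92,-0.05,0,3.41,0.21,0.94,-1.1,-0.07,0.04,4.09,0.24,1.09,-1.24,-0.08,0.07,4.77,0.27,1.23,-1.39,-0.09,0.11,5.45,0.31,1.37,-1.53,-0.11,0.15,6.13,0.34,1.51,-1.67,-0.13,0.19,6.81,0.37,1.66,-1.81,-0.15,0.22,7.49,0.4,1.8,-1.96,-0.17,0.26,8.18,0.44,1.94,-2.1,-0.19,0.64,8.65,0.25,2.06,-2.1,-0.2,1.02,9.12,0.06,2.18,-2.1,-0.21,1.39,9.6,-0.13,2.3,-2.1,-0.22,1.77,10.07,-0.32,2.42,-2.1,-0.23,1.77,10.07,-0.32,2.42,-2.1,-0.23,1.77,10.07,-0.32,2.42,-2.1,-0.23]}}

```text
clock: 48.9
tool_pos: [0.5115, -0.2912, 0.0884]
tcp_rot: [-0.641, 0.019, 0.767, 0.024]
ft_force: [-0.5, 0.2, -2.4]
gripper_width: 0.0192
```

```bash
python3 - <<'E'
from h import *
st();save('wrist','w25.png');im=save('side','side11.png')
print(locs('side','mallet'),locs('side','mallet_tail'))
a=cv2.imread('pics/side11.png')[200:384,150:350]; cv2.imwrite('pics/c.png',cv2.resize(a,None,fx=3,fy=3,interpolation=cv2.INTER_CUBIC))
x,y=.5118,-.2903
plan2((x,y,.055,-3.4,10,3),(x,y,.0245,-3.4,10,4),(x,y,.0235,-3.4,10,2))
E
```

```text
t 48.9 p [ 0.5115 -0.2912  0.0884] psi -3.5 F [-0.5  0.2 -2.4] w 0.0192 q [ 0.57  0.53 -0.22  1.69  0.18  1.11 -1.35]
[([0.5626, -0.2917, 0.0737], 0.78), ([0.7426, -0.2681, 0.0003], 0.47)] [([0.4287, -0.2855, 0.1094], 0.66)]
pitch now 9.965535587993507
9 rows: 0.29, 0.01, -0.05, 0, 0, 0,  0.59, 0.02, -0.09, 0.01, 0, 0,  0.88, 0.02, -0.14, 0.01, -0.01, 0,  1.07, 0.02, -0.17, 0.01, -0.01, 0,  1.26, 0.02, -0.21, 0.01, -0.01, 0,  1.45, 0.02, -0.24, 0.01, -0.01, 0,  1.63, 0.02, -0.27, 0.01, -0.01, 0,  1.65, 0.02, -0.27, 0.01, -0.01, 0,  1.66, 0.02, -0.28, 0.01, -0.01, 0
```

View pics/c.png

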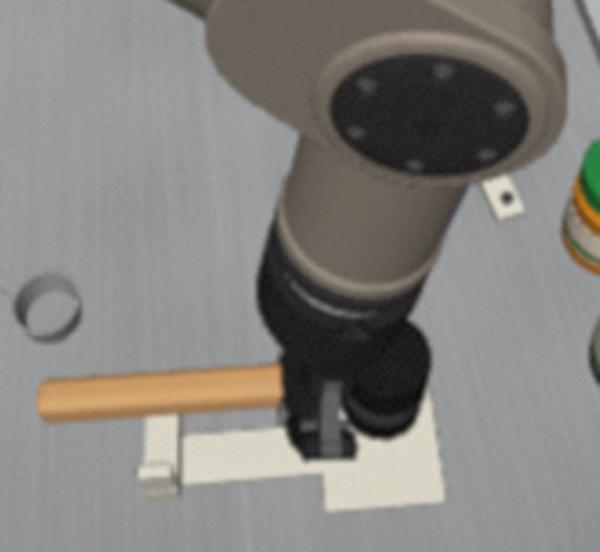

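Emit:
{"op": "servo_tool", "data": {"increments": [0.29,0.01,-0.05,0,0,0,0.59,0.02,-0.09,0,0,0,0.88,0.02,-0.14,0,0,0,1.07,0.02,-0.17,0,0,0,1.26,0.02,-0.21,0,0,0,1.45,0.02,-0.24,0,0,0,1.6,0.02,-0.27,0,0,0,1.66,0.02,-0.28,0,0,0,1.66,0.02,-0.28,0,0,0]}}

```text
clock: 49.85
tool_pos: [0.5118, -0.29, 0.0231]
tcp_rot: [-0.642, 0.018, 0.766, 0.022]
ft_force: [0.1, -0.2, -3.3]
gripper_width: 0.0191
```

Emit:
{"op": "servo_tool", "data": {"increments": [0.03,0,0,0,0,0,0.05,0,-0.01,0,0,0,0.05,0,-0.01,0,0,0]}}

```text
clock: 50.1
tool_pos: [0.5122, -0.2902, 0.0222]
tcp_rot: [-0.643, 0.019, 0.766, 0.022]
ft_force: [-2.5, 1.0, 3.3]
gripper_width: 0.0193
```

Emit:
{"op": "servo_tool", "data": {"increments": [0,0,0,0,0,0,0,0,0,0,0,0,0,0,0,0,0,0,0,0,0,0,0,0], "gripper": 60}}

```text
clock: 50.43
tool_pos: [0.5125, -0.2904, 0.0223]
tcp_rot: [-0.643, 0.019, 0.765, 0.022]
ft_force: [0.3, 0.5, 0.4]
gripper_width: 0.051
```

```bash
python3 - <<'E'
from h import *
st()
x,y=.5118,-.290
plan2((x,y,.06,-3.4,8,2),(x+.02,y,.13,-3.4,0,4),(x+.0,y,.16,-3.4,0,2),(x+.0,y,.16,-3.4,0,1))
E
```

```text
t 50.43 p [ 0.5125 -0.2904  0.0223] psi -3.3 F [0.3 0.5 0.4] w 0.051 q [ 0.56  0.61 -0.21  1.73  0.21  0.99 -1.38]
pitch now 9.93825112170619
9 rows: -0.46, 0, 0.09, 0.01, 0.19, 0,  -0.93, -0.01, 0.18, 0.01, 0.39, 0,  -1.38, -0.02, 0.13, 0.01, 0.79, 0,  -1.83, -0.02, 0.08, 0.01, 1.19, 0,  -2.28, -0.03, 0.04, 0.01, 1.59, 0,  -2.74, -0.04, -0.01, 0.01, 1.99, 0,  -3.06, -0.02, 0.3, 0.01, 1.99, 0,  -3.39, -0.01, 0.61, 0.01, 1.99, 0,  -3.39, -0.01, 0.61, 0.01, 1.99, 0
```

Emit:
{"op": "servo_tool", "data": {"increments": [-0.46,0,0.09,0,0.19,0,-0.93,-0.01,0.18,0,0.39,0,-1.38,-0.02,0.13,0,0.79,0,-1.83,-0.02,0.08,0,1.19,0,-2.28,-0.03,0.04,0,1.59,0,-2.74,-0.04,-0.01,0,1.99,0,-3.06,-0.02,0.3,0,1.99,0,-3.39,-0.01,0.61,0,1.99,0,-3.39,-0.01,0.61,0,1.99,0], "gripper": 85}}

```text
clock: 51.18
tool_pos: [0.5119, -0.2914, 0.1632]
tcp_rot: [0.708, -0.022, -0.705, -0.02]
ft_force: [0.6, -1.5, -0.9]
gripper_width: 0.0726
```

```bash
python3 - <<'E'
from h import *
st();im=save('wrist','w26.png')
print(pix2plane('wrist',(258,188),.076))
# dark head mask
m=(im.max(2)<60).astype(np.uint8); m[230:]=0
n,l,s,c=cv2.connectedComponentsWithStats(m); k=1+np.argmax(s[1:,4]); print(s[k],c[k])
print(locs('side','mallet')); save('side','side12.png'); print(locs('side','mallet'),locs('side','mallet_tail')); print(locs('wrist','mallet'))
E
```

```text
t 51.18 p [ 0.5119 -0.2914  0.1632] psi -3.4 F [ 0.6 -1.5 -0.9] w 0.0726 q [ 0.65  0.36 -0.26  1.76  0.11  1.03 -1.28]
[ 0.51880714 -0.29040583  0.076     ]
[ 224   87   67   69 3584] [256.63225446 121.40625   ]
[([0.5626, -0.2917, 0.0737], 0.78), ([0.7426, -0.2681, 0.0003], 0.47)]
[([0.5631, -0.2962, 0.0062], 0.59)] [([0.4285, -0.2849, 0.039], 0.62), ([0.7502, -0.1743, 0.0012], 0.55)]
[([0.5595, -0.2941, 0.0071], 0.8)]
```

View pics/w26.png

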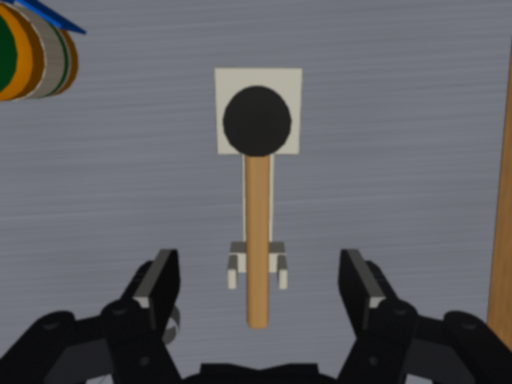

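```bash
python3 - <<'E'
from h import *
E=np.array(camera_info('wrist')['extrinsics'])
p=pix2plane('wrist',(256.6,121.4),.076); print(p); x,y=p[:2]
plan((x,y,.13,-3.6,4),(x,y,.08,-3.6,3),(x,y,.024,-3.6,5),(x,y,.024,-3.6,2))
E
```

```text
[ 0.56539223 -0.29047226  0.076     ]
14 rows: []0.18,-0.01,-0.34,0.02,0.02,0.01, []0.36,-0.02,-0.67,0.03,0.02,0.01, []0.54,-0.04,-1.01,0.05,0.02,0.01, []0.72,-0.05,-1.34,0.06,0.02,0.01, []1.13,-0.05,-1.34,0.06,0.02,0.01, []1.55,-0.05,-1.34,0.06,0.02,0.01, []1.97,-0.05,-1.34,0.06,0.02,0.01, []2.25,-0.05,-1.34,0.06,0.02,0.01, []2.53,-0.05,-1.34,0.06,0.02,0.01, []2.81,-0.05,-1.34,0.06,0.02,0.01, []3.09,-0.05,-1.34,0.06,0.02,0.01, []3.37,-0.05,-1.34,0.06,0.02,0.01, []3.37,-0.05,-1.34,0.06,0.02,0.01, []3.37,-0.05,-1.34,0.06,0.02,0.01
```

Emit:
{"op": "servo_tool", "data": {"increments": [0.18,0,-0.34,0,0,0,0.36,0,-0.67,0,0,0,0.54,-0.01,-1.01,0.05,0,0,0.72,-0.01,-1.34,0.05,0,0,1.13,-0.01,-1.34,0.05,0,0,1.55,-0.01,-1.34,0.05,0,0,1.97,-0.01,-1.34,0.05,0,0,2.25,-0.01,-1.34,0.05,0,0,2.53,-0.01,-1.34,0.05,0,0,2.81,-0.01,-1.34,0.05,0,0,3.09,-0.01,-1.34,0.05,0,0,3.37,-0.01,-1.34,0.05,0,0,3.37,-0.01,-1.34,0.05,0,0,3.37,-0.01,-1.34,0.05,0,0]}}

```text
clock: 52.65
tool_pos: [0.5647, -0.2917, 0.0232]
tcp_rot: [-0.706, 0.021, 0.708, 0.022]
ft_force: [-0.2, 0.5, 0.5]
gripper_width: 0.0726
```

Emit:
{"op": "servo_tool", "data": {"increments": [0,0,0,0,0,0,0,0,0,0,0,0,0,0,0,0,0,0,0,0,0,0,0,0,0,0,0,0,0,0], "gripper": 20}}

```text
clock: 53.07
tool_pos: [0.5656, -0.2924, 0.0244]
tcp_rot: [-0.707, 0.022, 0.707, 0.022]
ft_force: [-0.1, 0.4, 4.0]
gripper_width: 0.0468
```

Emit:
{"op": "servo_tool", "data": {"increments": [-0.3,0,0,0,0,0,-0.6,0,0,0,0,0,-0.9,0,0,0,0,0,-1.1,0,0,0,0,0,-1.1,0,0,0,0,0]}}

```text
clock: 53.48
tool_pos: [0.5673, -0.293, 0.0712]
tcp_rot: [0.708, -0.022, -0.705, -0.021]
ft_force: [0.4, -0.7, -2.6]
gripper_width: 0.0469
```

```bash
python3 - <<'E'
from h import *
st();save('wrist','w27.png');im=save('side','side13.png')
print(locs('side','mallet'),locs('side','mallet_tail'))
a=cv2.imread('pics/side13.png')[200:384,150:350]; cv2.imwrite('pics/c.png',cv2.resize(a,None,fx=3,fy=3,interpolation=cv2.INTER_CUBIC))
E
```

```text
t 53.48 p [ 0.5673 -0.293   0.0712] psi -3.6 F [ 0.4 -0.7 -2.6] w 0.0469 q [ 0.59  0.54 -0.24  1.71  0.16  0.91 -1.35]
[] [([0.4342, -0.2875, 0.0827], 0.83)]
```

View pics/c.png

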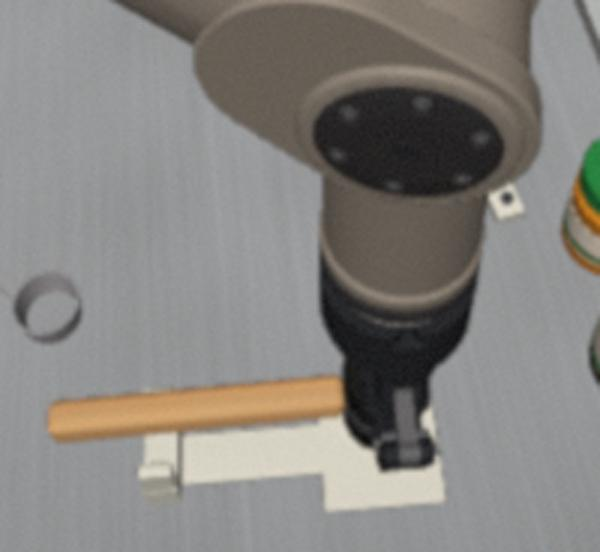

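View pics/w27.png

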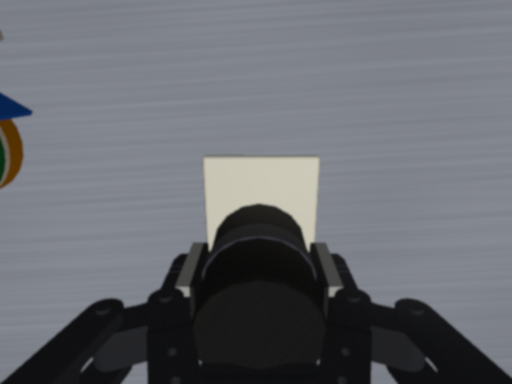

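```bash
python3 - <<'E'
from h import *
plan((.55,-.27,.15,-2,3),(.50,-.10,.155,2,6),(.50,.06,.155,6,5),(*STOP[0],.15,8.74,4),(*STOP[0],.135,8.74,2))
E
```

```text
20 rows: []-0.69,-0.18,0.14,-0.1,0.02,0.01, []-1.37,-0.35,0.27,-0.21,0.02,0.01, []-2.06,-0.53,0.41,-0.31,0.02,0.01, []-2.08,-1.22,0.66,-0.44,0.02,0.01, []-2.1,-1.92,0.91,-0.58,0.02,0.01, []-2.12,-2.61,1.17,-0.71,0.02,0.01, []-2.14,-3.31,1.42,-0.84,0.02,0.01, []-2.15,-4,1.67,-0.98,0.02,0.01, []-2.17,-4.7,1.92,-1.11,0.02,0.01, []-2.17,-5.49,1.97,-1.27,0.02,0.01, []-2.17,-6.29,2.02,-1.43,0.02,0.01, []-2.17,-7.09,2.07,-1.59,0.02,0.01, []-2.17,-7.89,2.12,-1.75,0.02,0.01, []-2.17,-8.69,2.17,-1.91,0.02,0.01, []-2.14,-9.14,1.67,-2.05,0.02,0.01, []-2.11,-9.59,1.16,-2.18,0.02,0.01, []-2.08,-10.04,0.66,-2.32,0.02,0.01, []-2.05,-10.49,0.15,-2.46,0.02,0.01, []-1.86,-10.49,0.15,-2.46,0.02,0.01, []-1.67,-10.49,0.15,-2.46,0.02,0.01
```

Emit:
{"op": "servo_tool", "data": {"increments": [-0.69,-0.1,0.14,0,0,0,-1.37,-0.25,0.27,-0.15,0,0,-2.06,-0.53,0.41,-0.31,0,0,-2.08,-1.22,0.66,-0.44,0,0,-2.1,-1.92,0.91,-0.58,0,0,-2.12,-2.61,1.17,-0.71,0,0,-2.14,-3.31,1.42,-0.84,0,0,-2.15,-4,1.67,-0.98,0,0,-2.17,-4.7,1.92,-1.11,0,0,-2.17,-5.49,1.97,-1.27,0,0,-2.17,-6.29,2.02,-1.43,0,0,-2.17,-7.09,2.07,-1.59,0,0,-2.17,-7.89,2.12,-1.75,0,0,-2.17,-8.69,2.17,-1.91,0,0,-2.14,-9.14,1.67,-2.05,0,0,-2.11,-9.59,1.16,-2.18,0,0,-2.08,-10.04,0.66,-2.32,0,0,-2.05,-10.49,0.15,-2.46,0,0,-1.86,-10.49,0.15,-2.46,0,0,-1.67,-10.49,0.15,-2.46,0,0]}}

```text
clock: 55.35
tool_pos: [0.5855, 0.1284, 0.134]
tcp_rot: [-0.704, -0.055, 0.706, -0.054]
ft_force: [-0.2, -0.6, -3.9]
gripper_width: 0.0469
```

```bash
python3 - <<'E'
from h import *
st();save('wrist','w28.png');im=save('side','side14.png')
print(locs('side','mallet'),locs('side','mallet_tail'));print(lidtops('top',.096)[2:6], locs('top','jar_1'))
a=cv2.imread('pics/side14.png')[80:320,120:380]; cv2.imwrite('pics/c.png',cv2.resize(a,None,fx=2.4,fy=2.4,interpolation=cv2.INTER_CUBIC))
plan((*STOP[0],.115,8.74,4))
E
```

```text
t 55.35 p [0.5855 0.1284 0.134 ] psi 8.9 F [-0.2 -0.6 -3.9] w 0.0469 q [ 0.08  0.43 -0.48  1.75  0.23  1.01 -1.89]
[([0.58, 0.1261, 0.1137], 0.94)] [([0.448, 0.1022, 0.1459], 0.94)]
[([0.6228, -0.1176], 0.029), ([0.6099, -0.0373], 0.0292), ([0.5995, 0.0372], 0.0244), ([0.2581, -0.6036], 0.028)] [([0.6141, -0.0341, 0.0033], 0.48), ([0.624, -0.1108, -0.001], 0.47)]
4 rows: []0.13,-0.01,0,0,0.02,0, []0.25,-0.01,0,-0.01,0.02,0, []0.38,-0.02,-0.01,-0.01,0.02,0, []0.5,-0.02,-0.01,-0.01,0.02,0
```

View pics/c.png

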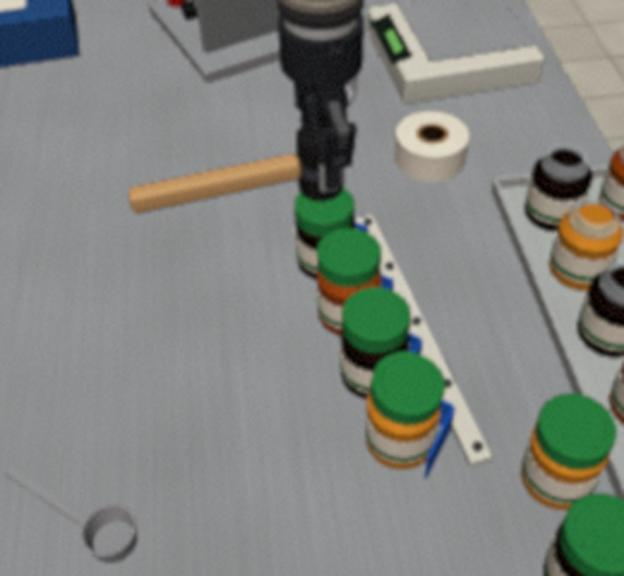

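Emit:
{"op": "servo_tool", "data": {"increments": [0.25,-0.02,0,0,0,0,0.5,-0.02,0,0,0,0,0.65,-0.02,0,0,0,0,0.8,-0.02,0,0,0,0,0.95,-0.02,0,0,0,0,0.95,-0.02,0,0,0,0]}}

```text
clock: 56.15
tool_pos: [0.5891, 0.1282, 0.1097]
tcp_rot: [0.708, 0.052, -0.702, 0.054]
ft_force: [-18.2, -5.5, 62.6]
gripper_width: 0.0467
```

```bash
python3 - <<'E'
from h import *
plan((*STOP[0],.135,8.74,2),(*STOP[1],.138,8.74,4),(*STOP[1],.135,8.74,2))
E
```

```text
8 rows: []-0.32,0.01,0.05,-0.01,-0.09,-0.03, []-0.63,0.02,0.1,-0.02,-0.09,-0.03, []-0.65,0.53,0.1,-0.02,-0.09,-0.03, []-0.67,1.04,0.1,-0.02,-0.09,-0.03, []-0.68,1.56,0.1,-0.02,-0.09,-0.03, []-0.7,2.07,0.1,-0.02,-0.09,-0.03, []-0.66,2.07,0.1,-0.02,-0.09,-0.03, []-0.63,2.07,0.1,-0.02,-0.09,-0.03
```

Emit:
{"op": "servo_tool", "data": {"increments": [-0.32,0.01,0.05,0,-0.09,0,-0.63,0.02,0.1,0,-0.09,0,-0.65,0.53,0.1,0,-0.09,0,-0.67,1.04,0.1,0,-0.09,0,-0.68,1.56,0.1,0,-0.09,0,-0.7,2.07,0.1,0,-0.09,0,-0.66,2.07,0.1,0,-0.09,0,-0.63,2.07,0.1,0,-0.09,0,-0.63,2.07,0.1,0,-0.09,0,-0.4,2.07,0.1,0,-0.09,0,-0.2,2.07,0.1,0,-0.09,0,0,2.07,0.1,0,-0.09,0,0.1,2.07,0.1,0,-0.09,0,0.2,2.07,0.1,0,-0.09,0,0.2,2.07,0.1,0,-0.09,0]}}

```text
clock: 57.4
tool_pos: [0.6001, 0.0478, 0.1092]
tcp_rot: [0.707, 0.052, -0.703, 0.055]
ft_force: [-11.3, -0.8, 38.3]
gripper_width: 0.0469
```

```bash
python3 - <<'E'
from h import *
st()
plan((*STOP[1],.135,8.74,2),(*STOP[2],.138,8.74,4),(*STOP[2],.135,8.74,2))
E
```

```text
t 57.4 p [0.6001 0.0478 0.1092] psi 8.7 F [-11.3  -0.8  38.3] w 0.0469 q [ 0.19  0.46 -0.45  1.78  0.24  0.96 -1.77]
8 rows: []-0.32,0.02,0.04,-0.01,-0.06,-0.04, []-0.65,0.04,0.07,-0.01,-0.06,-0.04, []-0.66,0.55,0.07,-0.01,-0.06,-0.04, []-0.68,1.06,0.07,-0.01,-0.06,-0.04, []-0.7,1.58,0.07,-0.01,-0.06,-0.04, []-0.71,2.09,0.07,-0.01,-0.06,-0.04, []-0.67,2.09,0.07,-0.01,-0.06,-0.04, []-0.64,2.09,0.07,-0.01,-0.06,-0.04
```

Home at 0.109 with 38 N. Jar 3 the same.

Emit:
{"op": "servo_tool", "data": {"increments": [-0.32,0.02,0.04,0,-0.06,0,-0.65,0.04,0.07,0,-0.06,0,-0.66,0.55,0.07,0,-0.06,0,-0.68,1.06,0.07,0,-0.06,0,-0.7,1.58,0.07,0,-0.06,0,-0.71,2.09,0.07,0,-0.06,0,-0.67,2.09,0.07,0,-0.06,0,-0.64,2.09,0.07,0,-0.06,0,-0.64,2.09,0.07,0,-0.06,0,-0.4,2.09,0.07,0,-0.06,0,-0.2,2.09,0.07,0,-0.06,0,0,2.09,0.07,0,-0.06,0,0.1,2.09,0.07,0,-0.06,0,0.2,2.09,0.07,0,-0.06,0,0.2,2.09,0.07,0,-0.06,0]}}

```text
clock: 58.65
tool_pos: [0.6123, -0.0345, 0.1089]
tcp_rot: [0.706, 0.051, -0.704, 0.056]
ft_force: [-12.0, -0.8, 37.6]
gripper_width: 0.0469
```

```bash
python3 - <<'E'
from h import *
st()
plan((*STOP[2],.135,8.74,2),(*STOP[3],.138,8.74,4),(*STOP[3],.135,8.74,2))
E
```

```text
t 58.65 p [ 0.6123 -0.0345  0.1089] psi 8.7 F [-12.   -0.8  37.6] w 0.0469 q [ 0.3   0.47 -0.42  1.75  0.24  0.97 -1.63]
8 rows: []-0.33,0,0.03,0,-0.04,-0.08, []-0.65,0.01,0.06,-0.01,-0.04,-0.08, []-0.67,0.52,0.06,-0.01,-0.04,-0.08, []-0.68,1.03,0.06,-0.01,-0.04,-0.08, []-0.7,1.55,0.06,-0.01,-0.04,-0.08, []-0.71,2.06,0.06,-0.01,-0.04,-0.08, []-0.68,2.06,0.06,-0.01,-0.04,-0.08, []-0.64,2.06,0.06,-0.01,-0.04,-0.08
```

Emit:
{"op": "servo_tool", "data": {"increments": [-0.33,0,0.03,0,-0.04,0,-0.65,0.01,0.06,0,-0.04,-0.08,-0.67,0.52,0.06,0,-0.04,-0.08,-0.68,1.03,0.06,0,-0.04,-0.08,-0.7,1.55,0.06,0,-0.04,-0.08,-0.71,2.06,0.06,0,-0.04,-0.08,-0.67,2.06,0.06,0,-0.04,-0.08,-0.64,2.06,0.06,0,-0.04,-0.08,-0.64,2.06,0.06,0,-0.04,-0.08,-0.4,2.06,0.06,0,-0.04,-0.08,-0.2,2.06,0.06,0,-0.04,-0.08,0,2.06,0.06,0,-0.04,-0.08,0.1,2.06,0.06,0,-0.04,-0.08,0.2,2.06,0.06,0,-0.04,-0.08,0.2,2.06,0.06,0,-0.04,-0.08]}}

```text
clock: 59.9
tool_pos: [0.6241, -0.1148, 0.1085]
tcp_rot: [0.706, 0.054, -0.704, 0.054]
ft_force: [-11.6, 2.5, 34.6]
gripper_width: 0.0473
```

```bash
python3 - <<'E'
from h import *
st()
x,y=.5656,-.2924
plan((*STOP[3],.14,8.74,2),(*STOP[3],.15,8.74,1),(.57,-.20,.15,2,4),(x,y,.12,-3.5,4),(x,y,.08,-3.5,3),(x,y,.08,-3.5,2))
E
```

```text
t 59.9 p [ 0.6241 -0.1148  0.1085] psi 8.7 F [-11.6   2.5  34.6] w 0.0473 q [ 0.41  0.5  -0.4   1.69  0.23  0.99 -1.49]
16 rows: []-0.39,0.01,0.02,0,-0.03,-0.01, []-0.79,0.03,0.05,0,-0.03,-0.01, []-1.04,0.03,0.05,0,-0.03,-0.01, []-1.04,0.5,0.45,0.34,-0.03,-0.01, []-1.04,0.96,0.85,0.67,-0.03,-0.01, []-1.04,1.43,1.25,1.01,-0.03,-0.01, []-1.04,1.9,1.66,1.35,-0.03,-0.01, []-0.85,2.47,1.77,1.62,-0.03,-0.01, []-0.66,3.03,1.89,1.9,-0.03,-0.01, []-0.48,3.6,2,2.17,-0.03,-0.01, []-0.29,4.17,2.12,2.45,-0.03,-0.01, []0.04,4.17,2.12,2.45,-0.03,-0.01, []0.38,4.17,2.12,2.45,-0.03,-0.01, []0.71,4.17,2.12,2.45,-0.03,-0.01, []0.71,4.17,2.12,2.45,-0.03,-0.01, []0.71,4.17,2.12,2.45,-0.03,-0.01
```

Emit:
{"op": "servo_tool", "data": {"increments": [-0.39,0.01,0.02,0,0,0,-0.79,0.03,0.05,0,0,0,-1.04,0.03,0.05,0,0,0,-1.04,0.5,0.45,0.34,0,0,-1.04,0.96,0.85,0.67,0,0,-1.04,1.43,1.25,1.01,0,0,-1.04,1.9,1.66,1.35,0,0,-0.85,2.47,1.77,1.62,0,0,-0.66,3.03,1.89,1.9,0,0,-0.48,3.6,2,2.17,0,0,-0.29,4.17,2.12,2.45,0,0,0.04,4.17,2.12,2.45,0,0,0.38,4.17,2.12,2.45,0,0,0.71,4.17,2.12,2.45,0,0,0.71,4.17,2.12,2.45,0,0,0.71,4.17,2.12,2.45,0,0]}}

```text
clock: 61.23
tool_pos: [0.5654, -0.2907, 0.0785]
tcp_rot: [0.707, -0.02, -0.707, -0.022]
ft_force: [0.7, 0.2, -2.9]
gripper_width: 0.0467
```

```bash
python3 - <<'E'
from h import *
st();save('wrist','w29.png');im=save('side','side15.png')
print(locs('side','mallet_tail'),locs('side','mallet'))
print(lidtops('side',.092)[:6]); print(lidtops('top',.092)[:6])
a=cv2.imread('pics/side15.png')[120:384,150:400]; cv2.imwrite('pics/c.png',cv2.resize(a,None,fx=2.2,fy=2.2,interpolation=cv2.INTER_CUBIC))
x,y=.5656,-.2924
plan((x,y,.045,-3.5,3),(x,y,.027,-3.5,4),(x,y,.027,-3.5,2))
E
```

```text
t 61.23 p [ 0.5654 -0.2907  0.0785] psi -3.4 F [ 0.7  0.2 -2.9] w 0.0467 q [ 0.63  0.53 -0.3   1.71  0.19  0.93 -1.37]
[([0.4293, -0.2836, 0.0958], 0.69)] [([0.5646, -0.292, 0.0647], 0.94)]
[([0.7526, -0.1755], 0.0303), ([0.7436, -0.2685], 0.0304)]
[([0.7534, -0.1752], 0.0291), ([0.7438, -0.2685], 0.0291), ([0.6206, -0.1157], 0.0294), ([0.6089, -0.0367], 0.0292), ([0.5978, 0.0449], 0.0292), ([0.585, 0.1271], 0.0294)]
9 rows: []0.3,0,0.01,0,-0.05,-0.01, []0.6,0,0.02,0,-0.05,-0.01, []0.9,0,0.02,0,-0.05,-0.01, []1.01,0,0.02,0,-0.05,-0.01, []1.13,0,0.02,0,-0.05,-0.01, []1.24,0,0.02,0,-0.05,-0.01, []1.35,0,0.02,0,-0.05,-0.01, []1.35,0,0.02,0,-0.05,-0.01, []1.35,0,0.02,0,-0.05,-0.01
```

View pics/c.png

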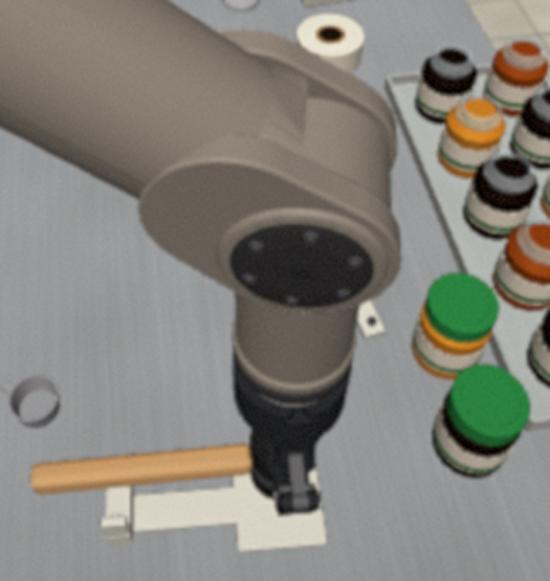

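Emit:
{"op": "servo_tool", "data": {"increments": [0.3,0.02,0.01,0,0,0,0.6,0.03,0.02,0,0,0,0.9,0.04,0.02,0,0,0,1.05,0.04,0.02,0,0,0,1.2,0.04,0.02,0,0,0,1.3,0.04,0.02,0,0,0,1.38,0.04,0.02,0,0,0,1.38,0.04,0.02,0,0,0]}}

```text
clock: 62.2
tool_pos: [0.5654, -0.294, 0.0251]
tcp_rot: [0.708, -0.022, -0.706, -0.021]
ft_force: [-0.3, 0.2, -2.7]
gripper_width: 0.0468
```

Emit:
{"op": "servo_tool", "data": {"increments": [0.02,-0.04,0,0,0,0,0.04,-0.04,0,0,0,0,0.05,-0.04,0,0,0,0,0.05,-0.04,0,0,0,0]}}

```text
clock: 62.53
tool_pos: [0.566, -0.2922, 0.0236]
tcp_rot: [0.708, -0.022, -0.705, -0.021]
ft_force: [1.6, 0.6, -2.6]
gripper_width: 0.0469
```

Emit:
{"op": "servo_tool", "data": {"increments": [0,0,0,0,0,0,0,0,0,0,0,0,0,0,0,0,0,0,0,0,0,0,0,0,-0.6,0,0,0,0,0,-1.5,0,0,0,0,0,-2.5,0,0,0,0,0,-3.3,0,0,0,0,0,-3.3,0,0,0,0,0], "gripper": 85}}

```text
clock: 63.28
tool_pos: [0.5702, -0.294, 0.164]
tcp_rot: [0.713, -0.024, -0.701, -0.019]
ft_force: [0.8, -0.0, 0.9]
gripper_width: 0.0726
```

```bash
python3 - <<'E'
from h import *
st();save('wrist','w30.png');im=save('side','side16.png')
print(locs('side','mallet_tail'),locs('side','mallet'))
plan((.58,-.15,.19,40,6),(.575,.0,.19,80,6),(*STOP[0],.16,98.74,5),(*STOP[0],.16,98.74,2))
E
```

```text
t 63.28 p [ 0.5702 -0.294   0.164 ] psi -3.5 F [ 0.8 -0.   0.9] w 0.0726 q [ 0.65  0.44 -0.32  1.64  0.15  1.06 -1.35]
[([0.4262, -0.2869, 0.037], 0.79)] [([0.5649, -0.2917, 0.0064], 0.94)]
19 rows: []-0.15,-0.59,-0.03,-1.45,-0.02,0, []-0.3,-1.19,-0.06,-2.9,-0.02,0, []-0.44,-1.78,-0.09,-4.35,-0.02,0, []-0.59,-2.38,-0.12,-5.8,-0.02,0, []-0.74,-2.97,-0.14,-7.25,-0.02,-0.01, []-0.89,-3.56,-0.17,-8.7,-0.02,-0.01, []-0.89,-4.19,-0.11,-10.03,-0.02,-0.01, []-0.89,-4.81,-0.06,-11.36,-0.02,-0.01, []-0.89,-5.43,0,-12.7,-0.02,-0.01, []-0.89,-6.05,0.06,-14.03,-0.02,-0.01, []-0.89,-6.68,0.12,-15.36,-0.02,-0.01, []-0.89,-7.3,0.18,-16.7,-0.02,-0.02, []-0.74,-7.94,0.17,-17.45,-0.02,-0.02, []-0.59,-8.57,0.16,-18.2,-0.02,-0.02, []-0.44,-9.21,0.15,-18.95,-0.02,-0.02, []-0.29,-9.85,0.14,-19.7,-0.02,-0.02, []-0.14,-10.48,0.13,-20.45,-0.02,-0.02, []-0.14,-10.48,0.13,-20.45,-0.02,-0.02, []-0.14,-10.48,0.13,-20.45,-0.02,-0.02
```

View pics/w30.png

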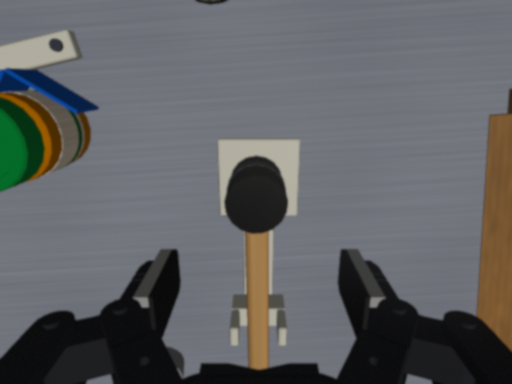

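Emit:
{"op": "servo_tool", "data": {"increments": [-0.15,-0.59,-0.03,-1.4,0,0,-0.3,-1.19,-0.06,-2.8,0,0,-0.44,-1.78,-0.09,-4.2,0,0,-0.59,-2.38,-0.12,-5.6,0,0,-0.74,-2.97,-0.14,-7,0,0,-0.89,-3.56,-0.17,-8.4,0,0,-0.89,-4.19,-0.11,-9.8,0,0,-0.89,-4.81,-0.06,-11.2,0,0,-0.89,-5.43,0,-12.6,0,0,-0.89,-6.05,0.06,-14,0,0,-0.89,-6.68,0.12,-15.36,0,0,-0.89,-7.3,0.18,-16.7,0,0,-0.74,-7.94,0.17,-17.45,0,0,-0.59,-8.57,0.16,-18.2,0,0,-0.44,-9.21,0.15,-18.95,0,0,-0.29,-9.85,0.14,-19.7,0,0,-0.14,-10.48,0.13,-20.45,0,0,-0.14,-10.48,0.13,-20.45,0,0,-0.14,-10.48,0.13,-20.45,0,0], "gripper": 100}}

```text
clock: 65.07
tool_pos: [0.5831, 0.1286, 0.1581]
tcp_rot: [0.459, 0.538, -0.46, 0.537]
ft_force: [0.7, -0.3, -0.6]
gripper_width: 0.0852
```

```bash
python3 - <<'E'
from h import *
st();save('wrist','w31.png');im=save('side','side17.png')
print(lidtops('wrist',.092)); print(lidtops('side',.092)); print(lidtops('top',.092)); print(locs('side','cradle_fork'),locs('side','mallet_tail'),locs('side','mallet'),locs('side','cradle'))
a=cv2.imread('pics/side17.png')[120:384,150:400]; cv2.imwrite('pics/c.png',cv2.resize(a,None,fx=2.2,fy=2.2,interpolation=cv2.INTER_CUBIC))
E
```

```text
t 65.07 p [0.5831 0.1286 0.1581] psi 99.0 F [ 0.7 -0.3 -0.6] w 0.0852 q [ 0.31  0.47 -0.79  1.73  0.37  1.1  -0.44]
[([0.5859, 0.1277], 0.0305), ([0.5986, 0.0462], 0.0304)]
[([0.5966, 0.0436], 0.0295), ([0.6198, -0.1163], 0.03), ([0.7526, -0.1753], 0.0302), ([0.7434, -0.2685], 0.0304)]
[([0.7534, -0.1752], 0.0291), ([0.744, -0.2684], 0.0292), ([0.6206, -0.1157], 0.0294), ([0.6089, -0.0367], 0.0292), ([0.2575, -0.606], 0.0281), ([0.1901, -0.6004], 0.0279), ([0.0556, -0.5897], 0.0283)]
[([0.4299, -0.2898, 0.0428], 0.79)] [([0.4313, -0.2856, 0.0416], 0.89), ([0.7446, 0.2835, 0.0012], 0.42)] [([0.5641, -0.2918, 0.0087], 0.85)] [([0.5613, -0.2929, 0.0008], 0.93), ([0.7518, -0.1778, 0.0005], 0.23)]
```

View pics/c.png

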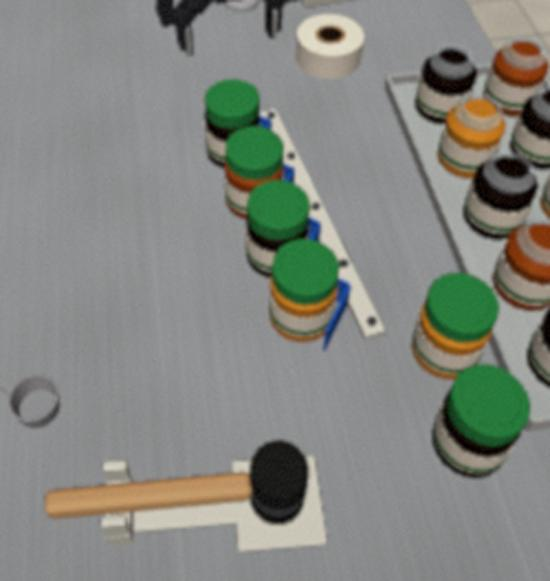

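View pics/w31.png

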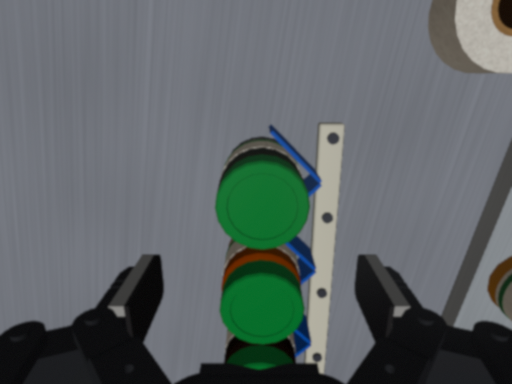

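```bash
python3 - <<'E'
from h import *
x,y=.585,.127
plan((x,y,.12,98.74,3),(x,y,.085,98.74,3),(x,y,.073,98.74,3),(x,y,.073,98.74,3))
E
```

```text
12 rows: []0.34,0,-0.01,0,0.01,-0.03, []0.67,0,-0.01,-0.01,0.01,-0.03, []1.01,0,-0.02,-0.01,0.01,-0.03, []1.3,0,-0.02,-0.01,0.01,-0.03, []1.59,0,-0.02,-0.01,0.01,-0.03, []1.88,0,-0.02,-0.01,0.01,-0.03, []1.98,0,-0.02,-0.01,0.01,-0.03, []2.08,0,-0.02,-0.01,0.01,-0.03, []2.18,0,-0.02,-0.01,0.01,-0.03, []2.18,0,-0.02,-0.01,0.01,-0.03, []2.18,0,-0.02,-0.01,0.01,-0.03, []2.18,0,-0.02,-0.01,0.01,-0.03
```

Emit:
{"op": "servo_tool", "data": {"increments": [0.34,0,-0.01,0,0,0,0.67,0,-0.01,0,0,0,1.01,0,-0.02,0,0,0,1.3,0,-0.02,0,0,0,1.59,0,-0.02,0,0,0,1.88,0,-0.02,0,0,0,1.98,0,-0.02,0,0,0,2.08,0,-0.02,0,0,0,2.18,0,-0.02,0,0,0,2.18,0,-0.02,0,0,0,2.18,0,-0.02,0,0,0]}}

```text
clock: 66.43
tool_pos: [0.5853, 0.1271, 0.0734]
tcp_rot: [0.461, 0.536, -0.46, 0.537]
ft_force: [0.2, -0.3, 0.2]
gripper_width: 0.0855
```

Emit:
{"op": "servo_tool", "data": {"increments": [0,0,0,0,0,0,0,0,0,0,0,0,0,0,0,0,0,0,0,0,0,0,0,0,0,0,0,0,0,0,0,0,0,0,0,0], "gripper": 50}}

```text
clock: 66.93
tool_pos: [0.586, 0.1274, 0.0747]
tcp_rot: [0.462, 0.535, -0.46, 0.538]
ft_force: [-0.6, -0.6, 5.2]
gripper_width: 0.0627
```

Emit:
{"op": "servo_tool", "data": {"increments": [-0.1,0,0,0,0,0,-0.2,0,0,0,0,0,-0.3,0,0,0,0,0,-0.35,0,0,0,0,0,-0.35,0,0,0,0,0,-0.35,0,0,0,0,0,-0.35,0,0,0,0,0]}}

```text
clock: 67.52
tool_pos: [0.5857, 0.1272, 0.0884]
tcp_rot: [0.462, 0.535, -0.46, 0.538]
ft_force: [0.3, -0.6, -3.5]
gripper_width: 0.0626
```

```bash
python3 - <<'E'
from h import *
st();save('wrist','w32.png');im=save('side','side18.png')
a=cv2.imread('pics/side18.png')[110:280,200:340]; cv2.imwrite('pics/c.png',cv2.resize(a,None,fx=3.5,fy=3.5,interpolation=cv2.INTER_CUBIC))
E
```

```text
t 67.52 p [0.5857 0.1272 0.0884] psi 98.7 F [ 0.3 -0.6 -3.5] w 0.0626 q [ 0.27  0.55 -0.74  1.79  0.44  0.97 -0.5 ]
```

View pics/c.png

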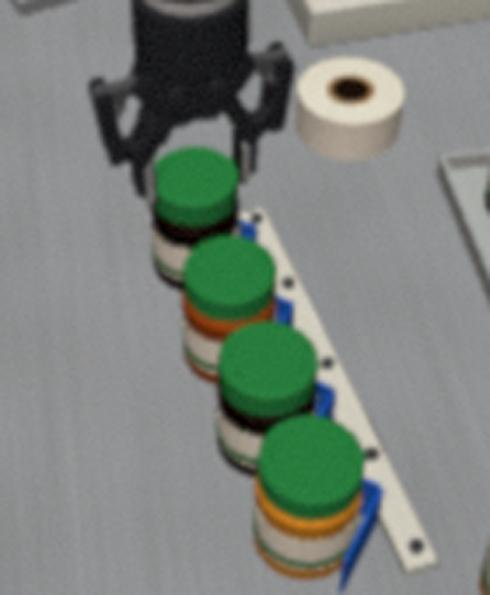

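Emit:
{"op": "servo_tool", "data": {"increments": [0,0,0,0,0,0,0.1,0,0,0,0,0,0.2,0,0,0,0,0,0.28,0,0,0,0,0,0.34,0,0,0,0,0,0.35,0,0,0,0,0,0.35,0,0,0,0,0]}}

```text
clock: 68.2
tool_pos: [0.5862, 0.1275, 0.0748]
tcp_rot: [0.462, 0.535, -0.46, 0.538]
ft_force: [-1.1, -0.3, 0.9]
gripper_width: 0.0618
```

Emit:
{"op": "servo_tool", "data": {"increments": [0,0,0,0,0,0,0,0,0,0,0,0,0,0,0,0,0,0,0,0,0,0,0,0,-0.4,0,0,0,0,0,-1,0,0,0,0,0,-1.4,0,0,0,0,0,-1.4,0,0,0,0,0], "gripper": 100}}

```text
clock: 68.87
tool_pos: [0.5884, 0.1288, 0.1346]
tcp_rot: [0.464, 0.534, -0.458, 0.539]
ft_force: [0.4, 0.4, 0.6]
gripper_width: 0.0851
```

```bash
python3 - <<'E'
from h import *
st();save('wrist','w33.png');
print(lidtops('wrist',.092)); print(lidtops('side',.092)); print(lidtops('top',.092)[2:])
x,y=.598,.0455
plan((x,y,.13,98.74,5),(x,y,.12,98.74,1),(x,y,.085,98.74,3),(x,y,.074,98.74,3),(x,y,.074,98.74,2))
E
```

```text
t 68.87 p [0.5884 0.1288 0.1346] psi 98.7 F [0.4 0.4 0.6] w 0.0851 q [ 0.3   0.49 -0.77  1.75  0.4   1.05 -0.46]
[([0.5845, 0.1284], 0.0302), ([0.5966, 0.048], 0.0299)]
[([0.5966, 0.0438], 0.0296), ([0.6198, -0.1163], 0.03), ([0.7526, -0.1756], 0.0303), ([0.7435, -0.2685], 0.0305)]
[([0.6206, -0.1158], 0.0293), ([0.609, -0.0367], 0.0292), ([0.6043, 0.0353], 0.0212), ([0.2574, -0.6059], 0.028), ([0.1901, -0.6004], 0.0279), ([0.0556, -0.5896], 0.0284)]
14 rows: []0,0,0.41,0,0.01,-0.03, []0,0,0.83,0,0.01,-0.03, []0,0.01,1.24,-0.01,0.01,-0.03, []0,0.01,1.65,-0.01,0.01,-0.03, []0,0.01,2.06,-0.01,0.01,-0.03, []0.25,0.01,2.06,-0.01,0.01,-0.03, []0.54,0.01,2.06,-0.01,0.01,-0.03, []0.83,0.01,2.06,-0.01,0.01,-0.03, []1.12,0.01,2.06,-0.01,0.01,-0.03, []1.21,0.01,2.06,-0.01,0.01,-0.03, []1.3,0.01,2.06,-0.01,0.01,-0.03, []1.4,0.01,2.06,-0.01,0.01,-0.03, []1.4,0.01,2.06,-0.01,0.01,-0.03, []1.4,0.01,2.06,-0.01,0.01,-0.03
```

View pics/w33.png

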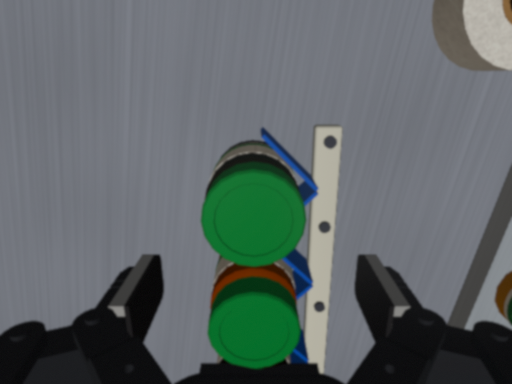

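Emit:
{"op": "servo_tool", "data": {"increments": [0,0,0.41,0,0,0,0,0,0.83,0,0,0,0,0.01,1.24,0,0,0,0,0.01,1.65,0,0,0,0,0.01,2.06,0,0,0,0.25,0.01,2.06,0,0,0,0.54,0.01,2.06,0,0,0,0.83,0.01,2.06,0,0,0,1.12,0.01,2.06,0,0,0,1.21,0.01,2.06,0,0,0,1.3,0.01,2.06,0,0,0,1.4,0.01,2.06,0,0,0,1.4,0.01,2.06,0,0,0,1.4,0.01,2.06,0,0,0]}}

```text
clock: 70.23
tool_pos: [0.5983, 0.0459, 0.074]
tcp_rot: [0.461, 0.535, -0.46, 0.538]
ft_force: [0.1, -0.5, -0.8]
gripper_width: 0.0853
```

Emit:
{"op": "servo_tool", "data": {"increments": [0,0,0,0,0,0,0,0,0,0,0,0,0,0,0,0,0,0,0,0,0,0,0,0,0,0,0,0,0,0,0,0,0,0,0,0], "gripper": 50}}

```text
clock: 70.73
tool_pos: [0.599, 0.046, 0.0753]
tcp_rot: [0.462, 0.535, -0.46, 0.538]
ft_force: [-2.2, 0.1, 5.3]
gripper_width: 0.0622
```

Emit:
{"op": "servo_tool", "data": {"increments": [-0.1,0,0,0,0,0,-0.2,0,0,0,0,0,-0.3,0,0,0,0,0,-0.35,0,0,0,0,0,-0.35,0,0,0,0,0,-0.35,0,0,0,0,0,-0.35,0,0,0,0,0]}}

```text
clock: 71.32
tool_pos: [0.5986, 0.0459, 0.089]
tcp_rot: [0.461, 0.535, -0.46, 0.538]
ft_force: [-0.4, 0.3, -4.7]
gripper_width: 0.0621
```

```bash
python3 - <<'E'
from h import *
st();save('wrist','w34.png');im=save('side','side19.png')
a=cv2.imread('pics/side19.png')[110:280,200:340]; cv2.imwrite('pics/c.png',cv2.resize(a,None,fx=3.5,fy=3.5,interpolation=cv2.INTER_CUBIC))
E
```

```text
t 71.32 p [0.5986 0.0459 0.089 ] psi 98.7 F [-0.4  0.3 -4.7] w 0.0621 q [ 0.4   0.54 -0.73  1.79  0.43  0.97 -0.35]
```

View pics/c.png

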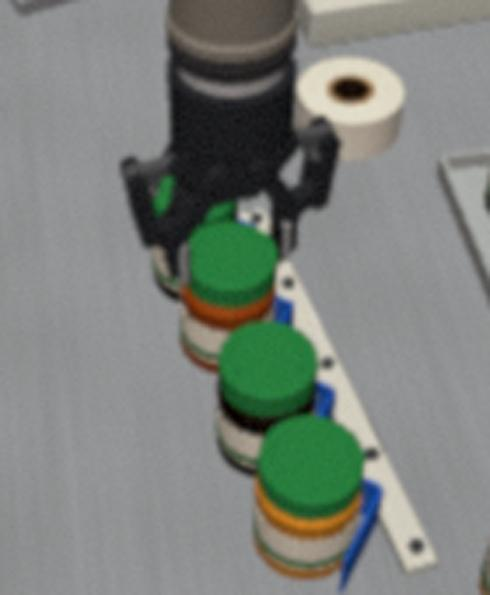

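Jar 2 hangs by its lid (4.7 N). Set it back.

Emit:
{"op": "servo_tool", "data": {"increments": [0,0,0,0,0,0,0.1,0,0,0,0,0,0.2,0,0,0,0,0,0.28,0,0,0,0,0,0.34,0,0,0,0,0,0.35,0,0,0,0,0,0.35,0,0,0,0,0]}}

```text
clock: 72.0
tool_pos: [0.5978, 0.0465, 0.0756]
tcp_rot: [0.461, 0.536, -0.46, 0.537]
ft_force: [-4.9, -0.3, 4.4]
gripper_width: 0.0625
```

Emit:
{"op": "servo_tool", "data": {"increments": [0,0,0,0,0,0,0,0,0,0,0,0,0,0,0,0,0,0,0,0,0,0,0,0,-0.4,0,0,0,0,0,-1,0,0,0,0,0,-1.4,0,0,0,0,0,-1.4,0,0,0,0,0], "gripper": 100}}

```text
clock: 72.67
tool_pos: [0.6006, 0.0473, 0.1353]
tcp_rot: [0.463, 0.534, -0.458, 0.539]
ft_force: [0.8, 1.4, 0.3]
gripper_width: 0.0855
```

```bash
python3 - <<'E'
from h import *
st();save('wrist','w35.png');
print(lidtops('wrist',.092)); print(lidtops('side',.092)); print(lidtops('top',.092)[2:])
x,y=.6095,-.036
plan((x,y,.13,98.74,5),(x,y,.12,98.74,1),(x,y,.085,98.74,3),(x,y,.074,98.74,3),(x,y,.074,98.74,2))
E
```

```text
t 72.67 p [0.6006 0.0473 0.1353] psi 98.7 F [0.8 1.4 0.3] w 0.0855 q [ 0.43  0.49 -0.76  1.75  0.39  1.05 -0.32]
[([0.5843, 0.1275], 0.0305), ([0.5946, 0.0476], 0.0302), ([0.6079, -0.0335], 0.03)]
[([0.5943, 0.0445], 0.0297), ([0.6198, -0.1163], 0.0299), ([0.7526, -0.1756], 0.0303), ([0.7434, -0.2685], 0.0305)]
[([0.6206, -0.1157], 0.0294), ([0.5853, 0.127], 0.0294), ([0.2574, -0.606], 0.028), ([0.1901, -0.6003], 0.028), ([0.0558, -0.5898], 0.0282)]
14 rows: []0,0,0.42,0,0.02,0, []0.01,0,0.83,0,0.02,0, []0.01,0,1.25,0,0.02,0, []0.01,0,1.66,-0.01,0.02,0, []0.02,0,2.08,-0.01,0.02,0, []0.27,0,2.08,-0.01,0.02,0, []0.56,0,2.08,-0.01,0.02,0, []0.85,0,2.08,-0.01,0.02,0, []1.14,0,2.08,-0.01,0.02,0, []1.23,0,2.08,-0.01,0.02,0, []1.32,0,2.07,-0.01,0.02,0, []1.42,0,2.07,-0.01,0.02,0, []1.42,0,2.07,-0.01,0.02,0, []1.42,0,2.07,-0.01,0.02,0
```

View pics/w35.png

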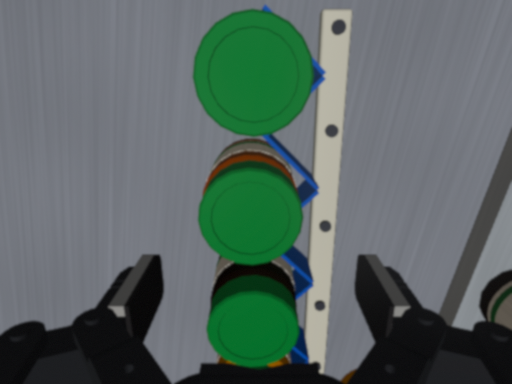

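Emit:
{"op": "servo_tool", "data": {"increments": [0,0,0.42,0,0,0,0,0,0.83,0,0,0,0,0,1.25,0,0,0,0,0,1.66,0,0,0,0,0,2.08,0,0,0,0.27,0,2.08,0,0,0,0.56,0,2.08,0,0,0,0.85,0,2.08,0,0,0,1.14,0,2.08,0,0,0,1.23,0,2.08,0,0,0,1.32,0,2.08,0,0,0,1.42,0,2.08,0,0,0,1.42,0,2.08,0,0,0,1.42,0,2.08,0,0,0]}}

```text
clock: 74.03
tool_pos: [0.6098, -0.036, 0.074]
tcp_rot: [0.46, 0.536, -0.461, 0.537]
ft_force: [-0.7, -0.0, -0.2]
gripper_width: 0.0851
```

Emit:
{"op": "servo_tool", "data": {"increments": [0,0,0,0,0,0,0,0,0,0,0,0,0,0,0,0,0,0,0,0,0,0,0,0,0,0,0,0,0,0,0,0,0,0,0,0], "gripper": 50}}

```text
clock: 74.53
tool_pos: [0.6108, -0.0359, 0.0752]
tcp_rot: [0.461, 0.535, -0.46, 0.538]
ft_force: [0.4, 0.6, 5.6]
gripper_width: 0.0621
```

Emit:
{"op": "servo_tool", "data": {"increments": [-0.1,0,0,0,0,0,-0.2,0,0,0,0,0,-0.3,0,0,0,0,0,-0.35,0,0,0,0,0,-0.35,0,0,0,0,0,-0.35,0,0,0,0,0,-0.35,0,0,0,0,0]}}

```text
clock: 75.12
tool_pos: [0.6104, -0.036, 0.0889]
tcp_rot: [0.461, 0.535, -0.461, 0.538]
ft_force: [-0.5, -0.3, -4.2]
gripper_width: 0.0619
```

```bash
python3 - <<'E'
from h import *
st();save('wrist','w36.png');im=save('side','side20.png')
a=cv2.imread('pics/side20.png')[110:280,200:340]; cv2.imwrite('pics/c.png',cv2.resize(a,None,fx=3.5,fy=3.5,interpolation=cv2.INTER_CUBIC))
E
```

```text
t 75.12 p [ 0.6104 -0.036   0.0889] psi 98.7 F [-0.5 -0.3 -4.2] w 0.0619 q [ 0.52  0.56 -0.72  1.76  0.43  0.99 -0.21]
```

View pics/c.png

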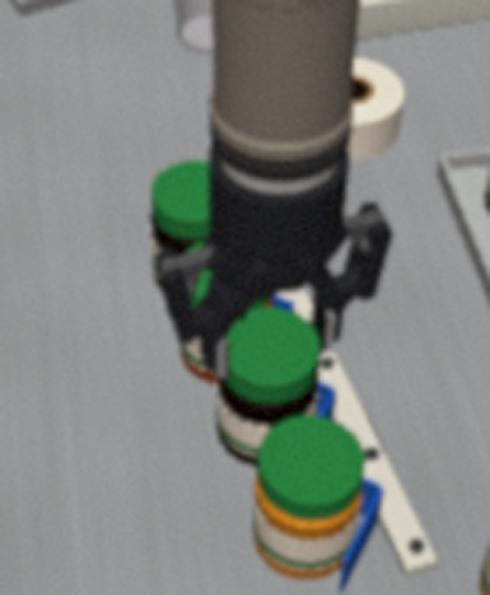

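Jar 3 hangs (4.2 N). Set it back.

Emit:
{"op": "servo_tool", "data": {"increments": [0,0,0,0,0,0,0.1,0,0,0,0,0,0.2,0,0,0,0,0,0.28,0,0,0,0,0,0.34,0,0,0,0,0,0.35,0,0,0,0,0,0.35,0,0,0,0,0]}}

```text
clock: 75.8
tool_pos: [0.6104, -0.0359, 0.0753]
tcp_rot: [0.46, 0.536, -0.461, 0.538]
ft_force: [-2.2, -0.6, 2.0]
gripper_width: 0.062
```

Emit:
{"op": "servo_tool", "data": {"increments": [0,0,0,0,0,0,0,0,0,0,0,0,0,0,0,0,0,0,0,0,0,0,0,0,-0.4,0,0,0,0,0,-1,0,0,0,0,0,-1.4,0,0,0,0,0,-1.4,0,0,0,0,0], "gripper": 100}}

```text
clock: 76.47
tool_pos: [0.6132, -0.0352, 0.135]
tcp_rot: [0.462, 0.534, -0.459, 0.54]
ft_force: [0.0, 0.3, 0.5]
gripper_width: 0.0854
```

```bash
python3 - <<'E'
from h import *
st();save('wrist','w37.png');
print(lidtops('wrist',.092)); print(lidtops('side',.092)); print(lidtops('top',.092)[2:])
x,y=.621,-.1155
plan((x,y,.13,98.74,5),(x,y,.12,98.74,1),(x,y,.085,98.74,3),(x,y,.074,98.74,3),(x,y,.074,98.74,2))
E
```

```text
t 76.47 p [ 0.6132 -0.0352  0.135 ] psi 98.7 F [0.  0.3 0.5] w 0.0854 q [ 0.54  0.51 -0.74  1.72  0.39  1.06 -0.18]
[([0.5945, 0.0467], 0.0305), ([0.6083, -0.0343], 0.0302), ([0.6197, -0.1125], 0.0302)]
[([0.6032, 0.0347], 0.0208), ([0.6198, -0.1163], 0.03), ([0.7525, -0.1756], 0.0304), ([0.7436, -0.2685], 0.0304)]
[([0.5959, 0.0456], 0.0293), ([0.5854, 0.1271], 0.0294), ([0.2575, -0.606], 0.0281), ([0.1903, -0.6003], 0.028), ([0.0557, -0.5897], 0.0283)]
14 rows: []0,0,0.4,0,0.03,0, []0,-0.01,0.8,0,0.03,0, []0,-0.01,1.2,0,0.03,0, []0.01,-0.01,1.61,0,0.03,0, []0.01,-0.02,2.01,-0.01,0.03,0, []0.26,-0.02,2.01,-0.01,0.03,0, []0.55,-0.02,2.01,-0.01,0.03,0, []0.84,-0.02,2,-0.01,0.03,0, []1.13,-0.02,2,-0.01,0.03,0, []1.22,-0.02,2,-0.01,0.03,0, []1.32,-0.02,2,-0.01,0.03,0, []1.41,-0.02,2,-0.01,0.03,0, []1.41,-0.02,2,-0.01,0.03,0, []1.41,-0.02,2,-0.01,0.03,0
```

View pics/w37.png

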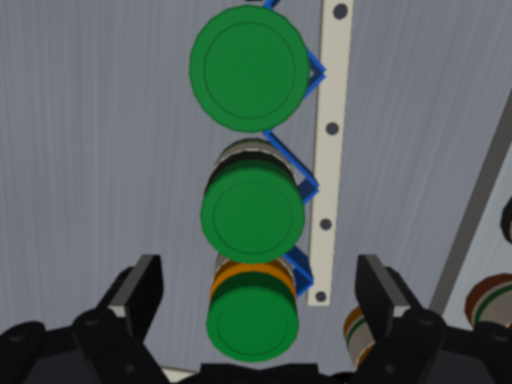

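Emit:
{"op": "servo_tool", "data": {"increments": [0,0,0.4,0,0,0,0,-0.01,0.8,0,0,0,0,-0.01,1.2,0,0,0,0,-0.01,1.61,0,0,0,0,-0.02,2.01,0,0,0,0.26,-0.02,2.01,0,0,0,0.55,-0.02,2.01,0,0,0,0.84,-0.02,2,0,0,0,1.13,-0.02,2,0,0,0,1.22,-0.02,2,0,0,0,1.32,-0.02,2,0,0,0,1.41,-0.02,2,0,0,0,1.41,-0.02,2,0,0,0,1.41,-0.02,2,0,0,0]}}

```text
clock: 77.83
tool_pos: [0.6211, -0.1152, 0.0741]
tcp_rot: [0.46, 0.536, -0.461, 0.537]
ft_force: [-0.8, -0.2, 0.7]
gripper_width: 0.0858
```

Emit:
{"op": "servo_tool", "data": {"increments": [0,0,0,0,0,0,0,0,0,0,0,0,0,0,0,0,0,0,0,0,0,0,0,0,0,0,0,0,0,0,0,0,0,0,0,0], "gripper": 50}}

```text
clock: 78.33
tool_pos: [0.6219, -0.1151, 0.0751]
tcp_rot: [0.46, 0.535, -0.461, 0.538]
ft_force: [-0.0, -0.2, 7.0]
gripper_width: 0.062
```

Emit:
{"op": "servo_tool", "data": {"increments": [-0.1,0,0,0,0,0,-0.2,0,0,0,0,0,-0.3,0,0,0,0,0,-0.35,0,0,0,0,0,-0.35,0,0,0,0,0,-0.35,0,0,0,0,0,-0.35,0,0,0,0,0]}}

```text
clock: 78.92
tool_pos: [0.6215, -0.1152, 0.0888]
tcp_rot: [0.46, 0.536, -0.461, 0.538]
ft_force: [-0.1, -0.3, -3.4]
gripper_width: 0.062
```

```bash
python3 - <<'E'
from h import *
st();save('wrist','w38.png');im=save('side','side21.png')
a=cv2.imread('pics/side21.png')[110:320,180:380]; cv2.imwrite('pics/c.png',cv2.resize(a,None,fx=2.8,fy=2.8,interpolation=cv2.INTER_CUBIC))
E
```

```text
t 78.92 p [ 0.6215 -0.1152  0.0888] psi 98.7 F [-0.1 -0.3 -3.4] w 0.062 q [ 0.62  0.59 -0.7   1.71  0.44  1.01 -0.08]
```

View pics/c.png

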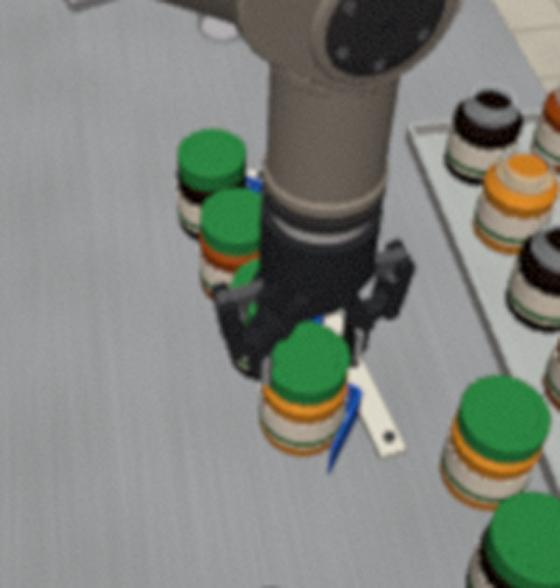

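Emit:
{"op": "servo_tool", "data": {"increments": [0,0,0,0,0,0,0.1,0,0,0,0,0,0.2,0,0,0,0,0,0.28,0,0,0,0,0,0.34,0,0,0,0,0,0.35,0,0,0,0,0,0.35,0,0,0,0,0]}}

```text
clock: 79.6
tool_pos: [0.6221, -0.115, 0.0752]
tcp_rot: [0.46, 0.535, -0.461, 0.538]
ft_force: [0.0, 0.3, -0.3]
gripper_width: 0.062
```

Emit:
{"op": "servo_tool", "data": {"increments": [0,0,0,0,0,0,0,0,0,0,0,0,0,0,0,0,0,0,0,0,0,0,0,0,-0.5,0,0,0,0,0,-1.5,0,0,0,0,0,-2.5,0,0,0,0,0,-3.5,0,0,0,0,0,-3.5,0,0,0,0,0], "gripper": 100}}

```text
clock: 80.35
tool_pos: [0.6269, -0.114, 0.2245]
tcp_rot: [0.463, 0.531, -0.458, 0.542]
ft_force: [0.4, 0.8, 1.0]
gripper_width: 0.0852
```

```bash
python3 - <<'E'
from h import *
st()
plan((.50,-.05,.22,60,8),(.42,.04,.20,8.74,9),(.42,.04,.20,8.74,2))
E
```

```text
t 80.35 p [ 0.6269 -0.114   0.2245] psi 98.7 F [0.4 0.8 1. ] w 0.0852 q [ 0.66  0.45 -0.76  1.58  0.33  1.22 -0.  ]
19 rows: []0.01,-0.36,-0.26,0.97,0.07,-0.2, []0.01,-0.72,-0.52,1.94,0.07,-0.2, []0.02,-1.09,-0.77,2.9,0.06,-0.21, []0.02,-1.45,-1.03,3.87,0.05,-0.21, []0.03,-1.81,-1.29,4.84,0.04,-0.21, []0.04,-2.17,-1.55,5.81,0.03,-0.21, []0.04,-2.53,-1.81,6.78,0.02,-0.22, []0.05,-2.9,-2.06,7.74,0.01,-0.22, []0.1,-3.08,-2.35,8.88,0,-0.22, []0.15,-3.26,-2.63,10.02,-0.01,-0.22, []0.2,-3.44,-2.91,11.16,-0.02,-0.22, []0.25,-3.63,-3.19,12.3,-0.03,-0.22, []0.3,-3.81,-3.47,13.44,-0.04,-0.22, []0.35,-3.99,-3.75,14.58,-0.05,-0.22, []0.4,-4.17,-4.03,15.72,-0.07,-0.22, []0.45,-4.36,-4.31,16.86,-0.08,-0.22, []0.5,-4.54,-4.59,17.99,-0.09,-0.22, []0.5,-4.54,-4.59,17.99,-0.09,-0.22, []0.5,-4.54,-4.59,17.99,-0.09,-0.22
```

Emit:
{"op": "servo_tool", "data": {"increments": [0.01,-0.36,-0.26,0.97,0,-0.1,0.01,-0.72,-0.52,1.94,0,-0.2,0.02,-1.09,-0.77,2.9,0,-0.21,0.02,-1.45,-1.03,3.87,0,-0.21,0.03,-1.81,-1.29,4.84,0,-0.21,0.04,-2.17,-1.55,5.81,0,-0.21,0.04,-2.53,-1.81,6.78,0,-0.22,0.05,-2.9,-2.06,7.74,0,-0.22,0.1,-3.08,-2.35,8.88,0,-0.22,0.15,-3.26,-2.63,10.02,0,-0.22,0.2,-3.44,-2.91,11.16,0,-0.22,0.25,-3.63,-3.19,12.3,0,-0.22,0.3,-3.81,-3.47,13.44,0,-0.22,0.35,-3.99,-3.75,14.58,-0.05,-0.22,0.4,-4.17,-4.03,15.72,-0.07,-0.22,0.45,-4.36,-4.31,16.86,-0.08,-0.22,0.5,-4.54,-4.59,17.99,-0.09,-0.22,0.5,-4.54,-4.59,17.99,-0.09,-0.22,0.5,-4.54,-4.59,17.99,-0.09,-0.22]}}

```text
clock: 81.93
tool_pos: [0.42, 0.0399, 0.2001]
tcp_rot: [0.705, 0.055, -0.705, 0.056]
ft_force: [0.3, -0.1, -0.1]
gripper_width: 0.0849
```

```bash
python3 - <<'E'
from h import *
st();save('wrist','w39.png');save('side','side22.png');save('top','top22.png')
for c in ('wrist','side','top'): print(c,lidtops(c,.092)); print(locs(c,'jar_1'),locs(c,'stop_1'))
for t in ['mallet','mallet_tail','cradle','cradle_fork']: print(locs('side',t,2),locs('top',t,2))
a=cv2.imread('pics/side22.png')[110:384,150:400]; cv2.imwrite('pics/c.png',cv2.resize(a,None,fx=2.15,fy=2.15,interpolation=cv2.INTER_CUBIC))
E
```

```text
t 81.93 p [0.42   0.0399 0.2001] psi 9.0 F [ 0.3 -0.1 -0.1] w 0.0849 q [ 0.5   0.04 -0.71  2.07  0.03  1.04 -1.64]
wrist []
[] []
side [([0.5944, 0.0446], 0.0297), ([0.6203, -0.1162], 0.0301), ([0.7527, -0.1754], 0.0302), ([0.7435, -0.2686], 0.0305)]
[([0.6172, -0.1161, -0.0001], 0.92), ([0.5972, 0.0495, 0.0018], 0.73), ([0.7511, -0.1748, 0.0047], 0.56), ([0.587, 0.1252, -0.0006], 0.48)] [([0.6238, -0.1145, 0.0002], 0.96)]
top [([0.7534, -0.1752], 0.0291), ([0.7442, -0.2684], 0.0292), ([0.621, -0.1156], 0.0293), ([0.6092, -0.0366], 0.0291), ([0.5959, 0.0456], 0.0293), ([0.5854, 0.1271], 0.0294), ([0.2574, -0.606], 0.0281), ([0.0557, -0.5897], 0.0282)]
[([0.5988, 0.0423, 0.0018], 0.59), ([0.5862, 0.1313, 0.002], 0.53), ([0.6121, -0.0348, 0.0025], 0.52), ([0.6225, -0.1153, -0.0019], 0.52)] [([0.5835, 0.1274, -0.0012], 0.95), ([0.5996, 0.0439, 0.0016], 0.6), ([0.6087, -0.0325, 0.0009], 0.57), ([0.6198, -0.1166, 0.0012], 0.57), ([0.4305, -0.2854, 0.0408], 0.52), ([0.6391, 0.4341, -0.0016], 0.32)]
[([0.5623, -0.2918, 0.006], 0.76)] [([0.5639, -0.2909, 0.0079], 0.91), ([0.584, 0.1261, -0.0005], 0.61)]
[([0.7452, -0.2692, -0.0022], 0.74), ([0.43, -0.2846, 0.0378], 0.64)] [([0.4305, -0.2828, 0.04], 0.71), ([0.606, -0.037, 0.0718], 0.24)]
[([0.563, -0.2949, 0.0043], 0.78)] [([0.5617, -0.2967, -0.002], 0.71)]
[([0.5622, -0.2923, 0.0024], 0.15)] [([0.4284, -0.2871, 0.0413], 0.67)]
```

View pics/c.png

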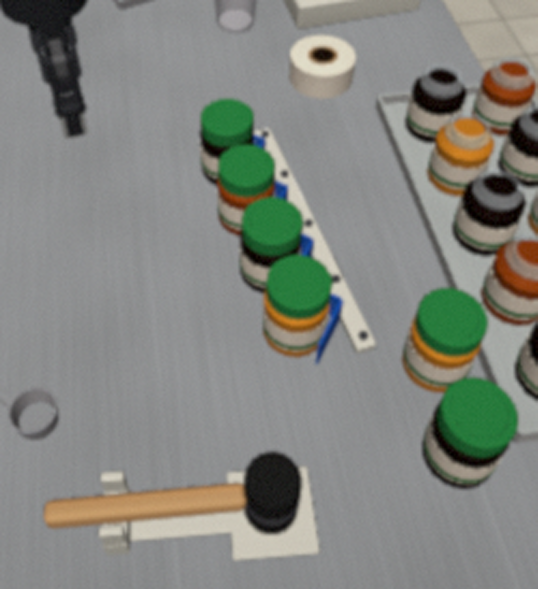

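View pics/w39.png

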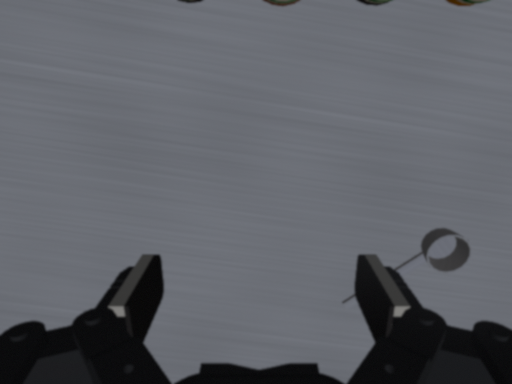

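```bash
python3 -c "
from h import *
print(bot.job_done()); print(bot.sense()['clock'])"
```

```text
the job is handed in; nothing more can be done
None
the job is handed in; nothing more can be done
```

I handed the job in at about 82 s of the 210 s. No verdict was reported, so what follows is from my own checks.

**What I did:**
- **Pushing home:** all four jars were present, and I pushed each into its pocket. Jar 3 stuck on one face at first, so I re-pushed it at an angle.
- **Lids and strikes:** I set a green lid on every jar, then struck them left to right with the mallet. The first strike was on jar 1, holding the mallet by its handle; the mallet tilted in the grip. I set it back in its cradle, gripped it by the head instead, struck jar 1 again, and went on to jars 2, 3 and 4. The mallet is back in its cradle.
- **Lift test:** each jar was lifted 13 to 14 mm by its lid alone, left to right. The scale read about 3.4 to 4.7 N each time. No lid came away, so no second strike was needed.

**Last checks (top and side cameras):**
- All four lid centres were within about 2 mm of the stop points. Jars 2 and 4 read 1 to 2 mm short of theirs.
- Every lid sat at snapped height, about 92 mm.
- The mallet head was about 5 mm from the cradle centre and the handle was in the fork. Those readings come from the trained networks and scatter by about 4 mm.
- I saw no jar knocked aside, and the finished jars, label roll and scoop looked unmoved in the last picture; I did not measure them or re-check the beaker.
- The arm stood clear of everything at the end. The final wrist-camera view showed no jars, so it added nothing to these checks.

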